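Restock the sloped tealight rack from the covered turntable

TASK

Restock the sloped tealight rack: take every tealight out of the covered turntable, and the one standing loose on the counter, and set each, wick up, on the open upper deck of a lane of its own, so that it slides down under the clear hood and comes to rest flat against the stop. Turn the turntable by its knob, click by click, to bring each filled cup to the open window, and when all are out leave it clicked in with the blank place in the window. Do not knock over the jigger or the steel cup.

Things in the scene. Friction and masses are not known exactly. Their poses are not given: they have to be found in the camera images.
- light1_c (a point): Centre (half-way up) of a tealight candle in a metal cup: a flat disc 37 mm across and 17 mm tall, wick up along its z axis. It starts in one of the four cups of the covered turntable. Three or all four of these are present.
- light2_c (a point): Centre (half-way up) of a tealight candle in a metal cup: a flat disc 37 mm across and 17 mm tall, wick up along its z axis. It starts in one of the four cups of the covered turntable. Three or all four of these are present.
- light3_c (a point): Centre (half-way up) of a tealight candle in a metal cup: a flat disc 37 mm across and 17 mm tall, wick up along its z axis. It starts in one of the four cups of the covered turntable. Three or all four of these are present.
- light4_c (a point): Centre (half-way up) of a tealight candle in a metal cup: a flat disc 37 mm across and 17 mm tall, wick up along its z axis. It starts in one of the four cups of the covered turntable. Three or all four of these are present.
- light5_c (a point): Centre (half-way up) of one more tealight of the same kind (37 mm across, 17 mm tall), always present, standing loose on the counter in front, between turntable and rack.
- table (a joint): Angle of the turntable in its foot, rad, growing counter-clockwise seen from above; 0 at the start, when the blank place is in the window. It turns both ways without end and clicks at every fifth of a turn (1.257 rad): let go within 0.3 rad of a click it pulls itself into place to about 0.04 rad; turning over a click takes about 0.12 N m.
- turret: Covered turntable, its fixed round grey foot 250 mm across; origin under the middle. Fixed clear cover, 124 mm radius, underside 23.5 mm and top 26.5 mm above the disc, over all but the window, a sector 45 degrees either side of the point window, open from the axis to the rim. Four thin posts carry the cover outside the disc, none in the window.
- window (a point): Fixed point in the middle of the open window, on the disc's surface (26 mm above the counter), 78 mm from the turning axis; its x axis points to the turning axis. The disc (110 mm radius) has five places 72 degrees apart on a circle of 78 mm radius: four cups (rings 50 mm across outside, 43 mm inside, 6 mm tall) and one blank place. Only the place here can be reached.
- knob (a point): Centre of the turntable's knob: a black bar 46 mm long (its x axis), 14 mm wide (y) and 22 mm tall that stands on the turning axis above the clear cover (bar from 5 to 27 mm above the cover's top) and turns with the disc; a white line on it marks the end that points to the blank place (-x).
- blank (a point): Middle of the blank place (no cup) on the disc's surface; turns with the disc.
- load0 (a point): Point on the surface of the rack's open upper deck in lane 0 (0 to 4 from left to right as the robot sees it), where a tealight's middle is set down. x points down the slope, z is square to the deck. The clear hood begins 47 mm down the slope from here (underside 24 mm, top 27 mm above the deck); the deck ends 45 mm up the slope.
- load1 (a point): Point on the surface of the rack's open upper deck in lane 1 (0 to 4 from left to right as the robot sees it), where a tealight's middle is set down. x points down the slope, z is square to the deck. The clear hood begins 47 mm down the slope from here (underside 24 mm, top 27 mm above the deck); the deck ends 45 mm up the slope.
- load2 (a point): Point on the surface of the rack's open upper deck in lane 2 (0 to 4 from left to right as the robot sees it), where a tealight's middle is set down. x points down the slope, z is square to the deck. The clear hood begins 47 mm down the slope from here (underside 24 mm, top 27 mm above the deck); the deck ends 45 mm up the slope.
- load3 (a point): Point on the surface of the rack's open upper deck in lane 3 (0 to 4 from left to right as the robot sees it), where a tealight's middle is set down. x points down the slope, z is square to the deck. The clear hood begins 47 mm down the slope from here (underside 24 mm, top 27 mm above the deck); the deck ends 45 mm up the slope.
- load4 (a point): Point on the surface of the rack's open upper deck in lane 4 (0 to 4 from left to right as the robot sees it), where a tealight's middle is set down. x points down the slope, z is square to the deck. The clear hood begins 47 mm down the slope from here (underside 24 mm, top 27 mm above the deck); the deck ends 45 mm up the slope.
- rack: Sloped steel rack on a grey stand, 258 mm wide, fixed; origin under its middle. The deck slopes down away from the robot (+x) at 20 degrees, from 79 to 25 mm above the counter. Five lanes 50 mm apart, 44 mm clear between low round ribs 4 mm high; rails 6 mm high at the sides of the open deck. Deck of slick polished steel: a tealight let go on it slides down by itself.
- stop (a point): Middle of the stop at the low end of the rack, on the deck's surface; x points down the slope into the stop, y across the lanes, z square to the deck. The stop's face is at x = 0, 115 mm down the slope from the load points; a tealight against it has its centre at about x = -0.019, z = 0.0085.
- jigger: Bystander: steel double jigger 43 mm across and 73 mm tall, standing behind between rack and turntable; origin at the centre of its underside.
- steel_cup: Bystander: steel cup 65 mm across and 57 mm tall, standing at the left front; origin at the centre of its underside.

How it is judged:
By the outcome, as a careful person would: the job done as asked, in the order asked, and still so for the second after the job is handed in, with the robot touching nothing.
Of light1, light2, light3, light4 only 3 to 4 are there at a start; the rules pass over those that are not, and their reading is None.
At some moment in a run one of light5 may be knocked a few centimetres aside while the robot is not near it.
Once in a run the grip may slacken for a moment while it holds something.
It also fails if it takes over 210 s, if anything falls off the work surface, if the arm or the gripper's body presses on something with over 40 N, if the wrist force passes 120 N, or if a joint passes its speed limit or range.

ROBOT

A 6-joint arm with a two-finger parallel gripper is mounted at the origin on a cart in front of the work surface, level with it; the furniture and walls round the work are solid. World frame = base frame: x ahead of the robot, y to its left, z up, the work surface at z = 0. Lengths are in m, angles in rad, forces in N, time in s.
With the tool pointing down it reaches from about 0.4 to 0.825 m from the base axis. Payload 7 kg.
Tool frame: the origin (TCP) lies at the very end of the fingers, on their centre line; the grasp point (between the pads) lies 19 mm behind it (grip_depth is the distance from the TCP to the grasp point, in m); z points along the fingers, y is the direction in which the jaws open and shut (so a half turn about z gives the same grasp; the last joint's range is limited). The gripper opens to 88 mm and grips with 3 to 60 N. Pads are 19 mm wide; open, the fingers measure 130 mm over their backs; the gripper's body (78 mm by 193 mm) begins 47 mm behind the grasp point.
Start: joints at [-0.829, 0.359, 0.012, 0, -1.224, -0.288], TCP at [0.296, -0.607, 0.2] pointing down, gripper open.
Joint ranges: [-3.07, 3.07], [-1.43, 2.12], [-1.02, 1.25], [-3.03, 1.67], [-3.05, -0], [-3.03, 3.03]. Speed limits (rad/s): [2.39, 2.39, 3.01, 3.14, 3.14, 3.14].

INTERFACE

Orientations are given as [roll, pitch, yaw] about the fixed x, y, z axes, in that order (R = Rz(yaw) Ry(pitch) Rx(roll)).
In Python, from station import get_state, grab_frame, get_calibration, job_done, grip_depth gives the robot as it stands. The module is installed in compiled form; this text tells all that it offers.
- The arm moves only by the shell command python3 -m crank 'ROWS' [FORCE]. ROWS is JSON, a list of rows, each an object with "turn": the turn, a rotation vector about the tool's x, y, z each as a share of 2 pi rad, from -1 to 1, a list of three; "slide": the shift along the tool's x, y, z each as a share of 0.5 m, from -1 to 1, a list of three; "fingers": the opening, from -1 (shut) to 1 (fully open). A call has 1 to 5 rows; each row is the pose to reach, as a shift and turn from the pose commanded when the call began, along the tool's axes at that moment, turning the shorter way round; what a row does not reach only later rows make up. A row lasts 1/12 s, in which the tool goes at most 41.7 mm and 7.16 degrees, less where a joint would pass 70% of its speed; a pose out of reach is approached as far as the arm can. A call with a number of a shift or a turn outside -1 to 1 is refused whole. A call with a gripper value outside its range is refused whole. The fingers move at their own pace and stop on an object; FORCE is the grip in N (left out, the last holds). Time passes only in rows, so rows that repeat a pose let the fingers close. It gives the time, the measured TCP pose, the force and the opening at its end, in the units of the state.
- get_state(): the state, without advancing time (a new reading comes with each control period).
- grab_frame(name): name is "side" or "top"; returns the picture (480x640x3 uint8, red, green, blue); there is no depth.
- get_calibration(name): a dict with "K" (3x3 intrinsics, pixels), "pose" (4x4, takes a point from camera to world coordinates). Camera axes: x right, y up, looking along -z (the intrinsics and any distortion apply to the point x, -y, -z); pixel columns grow to the right and rows downward; lengths in m; the calibration is good to about 2 mm. A picture is of the moment at which its call begins. get_calibration takes no time and is no camera call.
- job_done(): hands the job in, once; it reports no verdict.
The state is a dict: "t": time; "q": joint angles; "qd": joint speeds; "joint_efforts": joint torques, N m; "eef_pos": TCP position; "ee_rot": TCP orientation; "force": force on the tool from outside, world axes, zero at the start; "moment": the same for the moment, N m; "width": finger opening in m.
Only numpy, scipy, OpenCV 4.12 (cv2) and the standard library are available. Lean on these libraries where they do the work, as an engineer would, in place of code of your own. Each camera call takes 0.05 s, during which the arm holds its last target.

## Working session

There is one attempt and no reset: what is moved stays moved. The work goes in short steps, Python scripts to look and compute and a shell command to move; the robot and the scene stay as the last step left them, time stands still between calls to the robot, and variables do not carry over. Pictures are saved under pics/ and viewed, and the job is handed in when it is done.

```bash
mkdir -p pics; ls
python3 - <<'E'
from station import *
import cv2
print(get_state()); print(grip_depth)
for n in("side","top"):
    c=get_calibration(n); print(n,c)
    cv2.imwrite(f"pics/{n}0.png",grab_frame(n)[:,:,::-1])
E
```

```text
pics
{'t': 0.0, 'q': array([-8.28929470e-01,  3.59366903e-01,  1.10276802e-02, -3.39478302e-04,
       -1.22410920e+00, -2.88110530e-01]), 'qd': array([-0.00022759, -0.0001921 ,  0.00059356, -0.00125552,  0.00099162,
        0.00134478]), 'joint_efforts': array([-5.40043675e-04, -5.82720387e+01,  2.93068027e+01,  6.99712694e+00,
        7.16385766e-03, -1.48129961e-04]), 'eef_pos': array([ 0.29560952, -0.60621243,  0.19932401]), 'ee_rot': array([ 3.13991797e+00, -1.63497088e-04, -2.68795180e+00]), 'force': array([ 0.3682042 , -0.5642132 ,  0.69825591]), 'moment': array([ 0.00085634, -0.02815371,  0.03375306]), 'width': 0.08759981088477019}
0.0188
side {'K': array([[478.85097407,   0.        , 322.66049438],
       [  0.        , 478.85097407, 239.71248384],
       [  0.        ,   0.        ,   1.        ]]), 'pose': array([[ 0.97859246,  0.08471453, -0.18756399,  0.33115866],
       [-0.20548781,  0.45297358, -0.86751928, -0.98648764],
       [ 0.01147005,  0.88748993,  0.46068433,  0.61001768],
       [ 0.        ,  0.        ,  0.        ,  1.        ]])}
top {'K': array([[484.25486358,   0.        , 315.79981589],
       [  0.        , 484.25486358, 239.44375244],
       [  0.        ,   0.        ,   1.        ]]), 'pose': array([[-0.07373125,  0.97689536, -0.200597  ,  0.30397259],
       [-0.99727612, -0.07262945,  0.01285685,  0.05950814],
       [-0.00200945,  0.20099855,  0.97958948,  1.33995729],
       [ 0.        ,  0.        ,  0.        ,  1.        ]])}
```

View pics/side0.png

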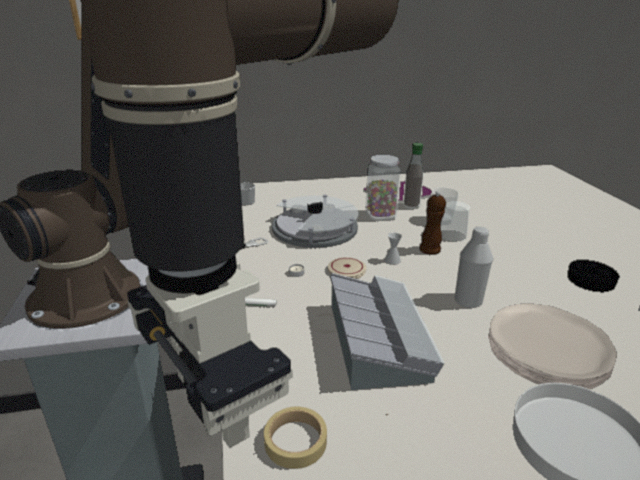

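View pics/top0.png

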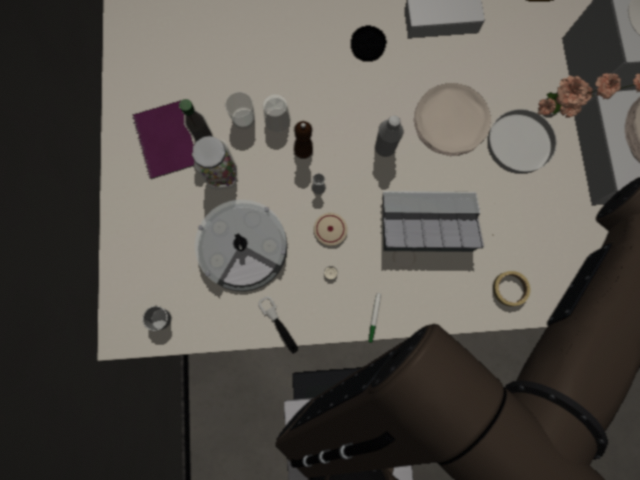

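```bash
cat > h.py <<'E'
import numpy as np, cv2
from station import *
C={n:get_calibration(n) for n in("side","top")}
def ray(n,u,v):
    K=C[n]["K"];P=C[n]["pose"]
    d=np.array([(u-K[0,2])/K[0,0],-(v-K[1,2])/K[1,1],-1.0])
    return P[:3,3],P[:3,:3]@d
def cast(n,u,v,z=0.):
    o,d=ray(n,u,v);return o+d*(z-o[2])/d[2]
def proj(n,p):
    K=C[n]["K"];P=C[n]["pose"]
    c=P[:3,:3].T@(np.asarray(p,float)-P[:3,3])
    return np.array([K[0,0]*c[0]/-c[2]+K[0,2],-K[1,1]*c[1]/-c[2]+K[1,2]])
def tri(u1,v1,u2,v2): # side, top
    o1,d1=ray("side",u1,v1);o2,d2=ray("top",u2,v2)
    A=np.c_[d1,-d2];s=np.linalg.lstsq(A,o2-o1,rcond=None)[0]
    a=o1+s[0]*d1;b=o2+s[1]*d2
    return (a+b)/2,np.linalg.norm(a-b)
def crop(img,x0,y0,x1,y1,s,name):
    im=img[y0:y1,x0:x1];im=cv2.resize(im,None,fx=s,fy=s,interpolation=cv2.INTER_CUBIC)
    cv2.imwrite("pics/"+name+".png",im[:,:,::-1])
E
python3 - <<'E'
from h import *
t=cv2.imread("pics/top0.png")[:,:,::-1];s=cv2.imread("pics/side0.png")[:,:,::-1]
crop(t,185,190,345,300,5,"t1");crop(t,370,180,500,260,6,"t2");crop(s,240,180,400,290,5,"s1");crop(s,320,260,450,390,4,"s2")
for u,v,z in[(242,246,.026),(331,273,.017),(432,222,.05),(318,184,.07),(157,319,.05)]:print(u,v,cast("top",u,v,z).round(3))
E
```

```text
242 246 [0.57  0.247 0.026]
331 273 [0.478 0.007 0.017]
432 222 [ 0.593 -0.278  0.05 ]
318 184 [0.718 0.025 0.07 ]
157 319 [0.386 0.475 0.05 ]
```

View pics/t1.png

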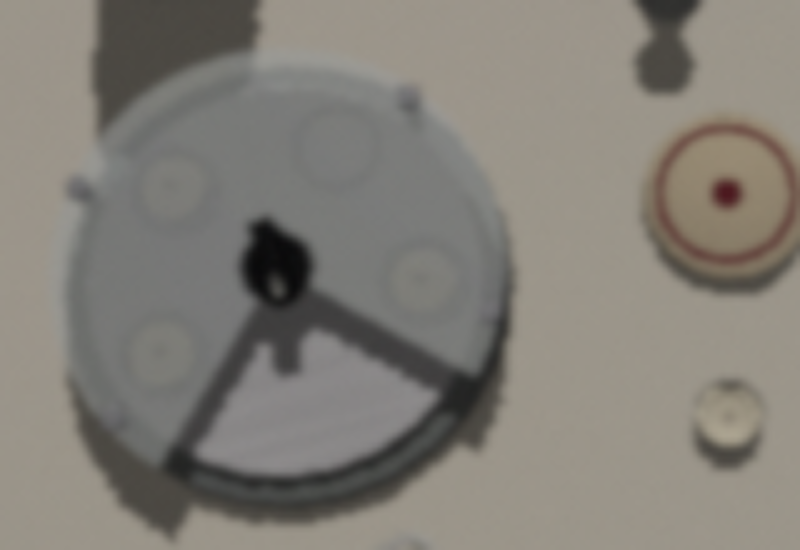

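View pics/t2.png

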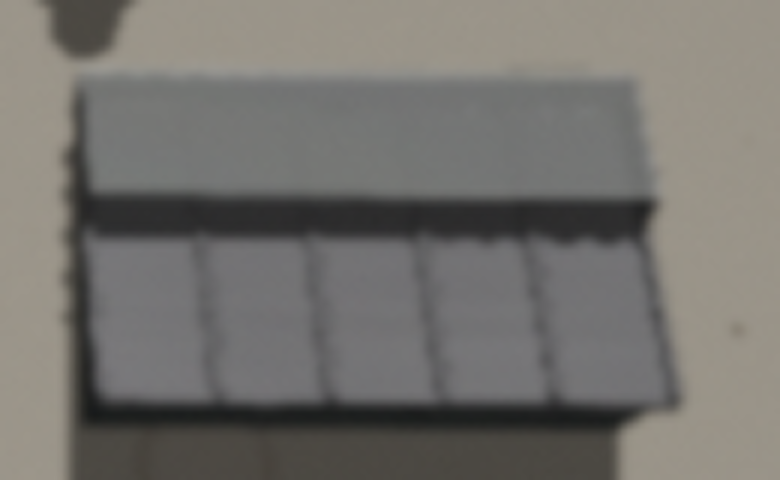

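View pics/s1.png

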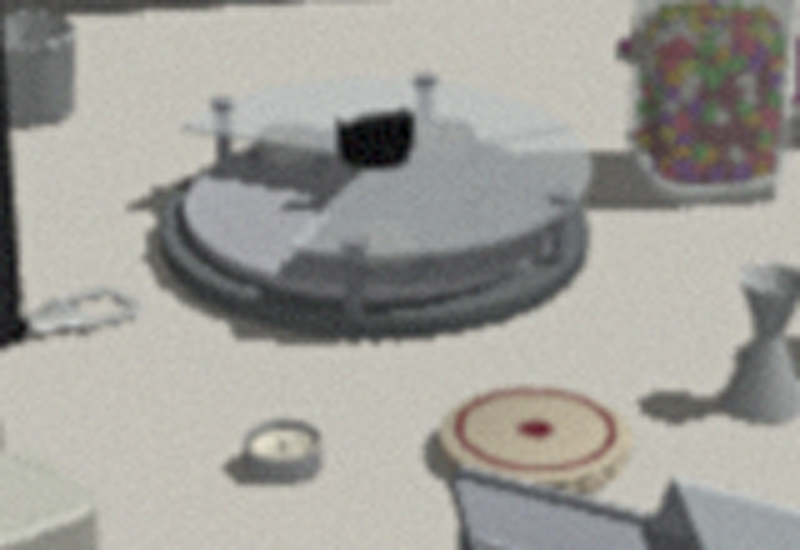

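View pics/s2.png

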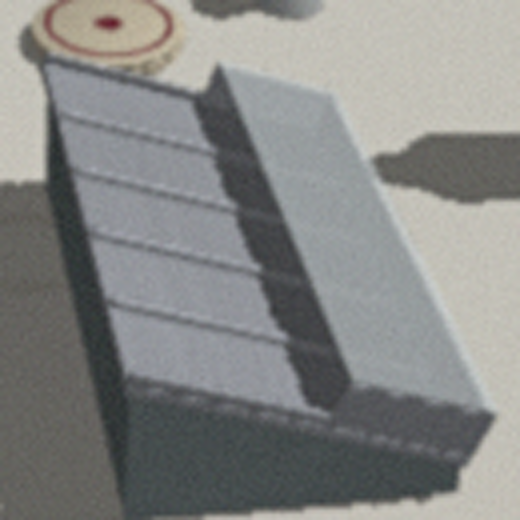

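Run:
```python
from h import *
t=cv2.imread("pics/top0.png")[:,:,::-1].astype(float)
rb=(t[:,:,0]-t[:,:,2])
# rel. to local
m=((rb>8)&(rb<60)).astype(np.uint8)
sub=rb[195:300,190:345]
def blob(cx,cy,r=7):
    yy,xx=np.mgrid[0:480,0:640];w=((xx-cx)**2+(yy-cy)**2<r*r)
    return rb[w].mean().round(1),t[w].mean(0).round()
pts={}
for n,(a,b) in dict(A=(422,280),B=(335,150),Cc=(172,188),D=(163,352),bl=(300,400)).items():
    u,v=185+a/5-.4,190+b/5-.4; print(n,u,v,blob(u,v,4)); pts[n]=(u,v)
# centroid refine by rb within disc
yy,xx=np.mgrid[0:480,0:640]
for n in "A","Cc","D":
    u,v=pts[n]
    for _ in range(3):
        w=((xx-u)**2+(yy-v)**2<100); wt=np.clip(rb-6,0,None)*w; u,v=(wt*xx).sum()/wt.sum(),(wt*yy).sum()/wt.sum()
    print(n,u,v,cast("top",u,v,.043)); pts[n]=(u,v)
# order ccw from above in world
W={n:cast("top",*pts[n],.042 if n!="B" else .032)[:2] for n in("A","B","Cc","D")}
# pentagon fit: ccw order
best=None
names=["A","B","Cc","D"]
for sgn in(1,-1):
    A=[];b=[]
    for k,n in enumerate(names):
        th=sgn*k*2*np.pi/5;c,s=np.cos(th),np.sin(th)
        A+=[[1,0,c,-s],[0,1,s,c]];b+=list(W[n])
    x,r,_,_=np.linalg.lstsq(np.array(A),np.array(b),rcond=None)
    print(sgn,x,r,np.hypot(x[2],x[3]),np.arctan2(x[3],x[2]),(np.array(A)@x-b).round(4))
```

```text
A 269.0 245.6 (np.float64(5.3), array([125., 125., 120.]))
B 251.6 219.6 (np.float64(0.7), array([122., 123., 122.]))
Cc 219.0 227.2 (np.float64(4.1), array([123., 123., 119.]))
D 217.2 260.0 (np.float64(5.3), array([123., 123., 118.]))
bl 244.6 269.6 (np.float64(2.0), array([136., 134., 134.]))
A nan nan [nan nan nan]
Cc nan nan [nan nan nan]
D nan nan [nan nan nan]
1 [nan nan nan nan] [nan] nan nan [nan nan nan nan nan nan nan nan]
-1 [nan nan nan nan] [nan] nan nan [nan nan nan nan nan nan nan nan]<stdin>:18: RuntimeWarning: invalid value encountered in scalar divide
```

```bash
cat > pent.py <<'E'
from h import *
t=cv2.imread("pics/top0.png")[:,:,::-1].astype(float)
rb=cv2.GaussianBlur(t[:,:,0]-t[:,:,2],(5,5),0)
pts=dict(A=(269,245.6),B=(251.6,219.6),Cc=(219,227.2),D=(217.2,260))
yy,xx=np.mgrid[0:480,0:640]
for n in "A","Cc","D":
    u,v=pts[n]
    for _ in range(4):
        w=((xx-u)**2+(yy-v)**2<100); wt=(rb>2.5)*w; u,v=(wt*xx).sum()/wt.sum(),(wt*yy).sum()/wt.sum()
    print(n,u,v,wt.sum(),cast("top",u,v,.043)); pts[n]=(u,v)
W={n:cast("top",*pts[n],.043 if n!="B" else .032)[:2] for n in pts}
names=list(pts)
A=[];b=[]
for k,n in enumerate(names):
    th=k*2*np.pi/5;c,s=np.cos(th),np.sin(th)
    A+=[[1,0,c,-s],[0,1,s,c]];b+=list(W[n])
x=np.linalg.lstsq(np.array(A),np.array(b),rcond=None)[0]
print(x,np.hypot(x[2],x[3]),(np.array(A)@x-b).round(4))
th=np.arctan2(x[3],x[2])-2*np.pi/5
print("blank dir deg",np.degrees(th))
# window corners (top of cover) and knob
for a,bb,z in[(180,462,.0525),(465,385,.0525),(278,268,.07)]:
    p=cast("top",185+a/5-.4,190+bb/5-.4,z);d=p[:2]-x[:2];print(p,np.hypot(*d),np.degrees(np.arctan2(d[1],d[0])))
# knob dark blob
m=(t.max(2)<45)[215:265,225:260];v,u=np.nonzero(m);print("knob px",u.mean()+225,v.mean()+215,len(u),cast("top",u.mean()+225,v.mean()+215,.07))
# cover rim circle fit
P=[cast("top",185+a/5-.4,190+b/5-.4,.0525)[:2] for a,b in[(62,300),(72,200),(130,108),(200,63),(290,46),(380,73),(455,132)]]
P=np.array(P);s=np.linalg.lstsq(np.c_[2*P,np.ones(len(P))],(P**2).sum(1),rcond=None)[0];print("rim fit",s[:2],np.sqrt(s[2]+s[:2]@s[:2]))
E
python3 pent.py
python3 - <<'E'
from h import *
t=cv2.imread("pics/top0.png")[:,:,::-1]
for nm,f,(x0,y0,x1,y1),z in[("top","top0",(322,264,341,284),.017),]:
    g=t[y0:y1,x0:x1].astype(int);print(g.max(2))
E
```

```text
A 269.01418439716315 245.8581560283688 141 [0.56121007 0.17104477 0.043     ]
Cc 219.56637168141592 226.76106194690266 113 [0.6246866  0.30377074 0.043     ]
D 216.6953642384106 260.27152317880797 151 [0.5319919  0.31469601 0.043     ]
[ 0.57080804  0.24766392 -0.00907668 -0.07685366] 0.07738779385206546 [ 0.0005 -0.0002 -0.0001 -0.001  -0.0014  0.0007  0.001   0.0005]
blank dir deg -168.7356230492521
[0.47089112 0.30435439 0.0525    ] 0.11487906639429865 150.4304626098239
[0.50102235 0.15032637 0.0525    ] 0.11976912012495722 -125.63844895831254
[0.56879234 0.24517458 0.07      ] 0.0032031032516437164 -128.9981220835593
knob px 239.7448275862069 242.82758620689654 145 [0.56989723 0.24634576 0.07      ]
rim fit [0.57916591 0.24818297] 0.11752581526792162
[[155 155 155 155 155 154 154 152 152 152 152 154 153 154 155 154 155 155
  155]
 [155 155 154 154 153 150 145 139 139 138 139 143 149 153 154 155 154 155
  155]
 [155 154 154 151 146 139 129 117 111 110 114 126 137 147 153 155 155 156
  155]
 [155 154 152 146 142 136 128 115 106 104 111 120 128 137 147 152 154 155
  155]
 [154 152 1
[... 585 characters left out ...]
 165 162 163 164 163 159 150 138 139 150 154
  155]
 [147 130 113 123 146 161 167 169 169 170 168 164 155 138 125 135 149 155
  155]
 [148 130 106 102 122 143 158 166 167 167 165 156 140 118 111 132 149 155
  155]
 [148 130 103  86  91 110 130 143 147 148 143 131 112  99 111 135 151 155
  156]
 [151 137 111  86  77  82  92 102 106 106 102  95  88  96 121 143 152 155
  155]
 [153 145 124  98  83  77  76  77  78  78  78  78  82 100 129 147 154 155
  155]
 [154 151 140 122 104  90  79  76  75  75  78  86  98 116 136 150 154 155
  155]
 [155 154 150 144 131 109  90  83  82  83  89 104 124 139 148 153 154 155
  155]
 [155 155 154 152 144 128 112 107 106 107 114 130 144 151 154 154 155 154
  155]]
```

Run:
```python
from h import *
T=lambda a,b:(370+(a+.5)/6-.5,180+(b+.5)/6-.5)
S=lambda a,b:(320+(a+.5)/4-.5,260+(b+.5)/4-.5)
ne=[(217,403),(332,403),(443,403),(555,403)];sd=[(60,115),(75,172),(90,235),(107,300)]
for a,b in zip(ne,sd):
    p,e=tri(*S(*b),*T(*a));print(p.round(4),round(e,4),"plane",cast("top",*T(*a),.081).round(4),cast("side",*S(*b),.081).round(4))
fe=[(203,240),(312,240),(422,240),(532,240)]
for a,b in zip(fe,ne):
    print("rib dir", (cast("top",*T(*a),.079-.0342*.5)-cast("top",*T(*b),.079)).round(4))
P=np.array([cast("top",*T(*b),.079)[:2] for b in ne]);print("pitch",np.diff(P,axis=0))
# hood top edges: near edge px
for a in[(90,198),(655,200)]:print("hood near",cast("top",*T(*a),.079-np.sin(np.radians(20))*.092+.027*.94).round(4))
for a in[(78,78),(635,78)]:print("hood far",cast("top",*T(*a),.025+.027*.94).round(4))
for a,z in[((95,405),.083),((678,405),.083)]:print("corner",cast("top",*T(*a),z).round(4))
for a in[(127,377),(45,65)]:print("corner side",cast("side",*S(*a),.083).round(4))
print("light",cast("top",330.2,272.7,.018), "jig",cast("top",318,184,.07),)
S1=lambda a,b:(240+(a+.5)/5-.5,180+(b+.5)/5-.5)
print("light side",cast("side",*S1(282,446),.018),tri(*S1(282,446),330.2,272.7))
print("axis knob tri",tri(*S1(375,113),239.7,242.8))
```

```text
[ 0.527  -0.1942  0.0754] 0.0031 plane [ 0.5245 -0.1928  0.081 ] [ 0.5266 -0.2021  0.081 ]
[ 0.5229 -0.2448  0.0758] 0.0026 plane [ 0.5207 -0.2433  0.081 ] [ 0.5224 -0.2517  0.081 ]
[ 0.5188 -0.2939  0.0751] 0.0014 plane [ 0.5171 -0.2921  0.081 ] [ 0.5175 -0.3014  0.081 ]
[ 0.5146 -0.3428  0.0766] 0.0008 plane [ 0.5134 -0.3413  0.081 ] [ 0.5135 -0.3481  0.081 ]
rib dir [ 0.0781 -0.0054 -0.0171]
rib dir [ 0.0782 -0.004  -0.0171]
rib dir [ 0.0782 -0.0048 -0.0171]
rib dir [ 0.0781 -0.0051 -0.0171]
pitch [[-0.00376102 -0.05060884]
 [-0.00362963 -0.04884077]
 [-0.00366175 -0.04927305]]
hood near [ 0.6235 -0.1479  0.0729]
hood near [ 0.6037 -0.4012  0.0729]
hood far [ 0.6866 -0.1519  0.0504]
hood far [ 0.6675 -0.4084  0.0504]
corner [ 0.5272 -0.1388  0.083 ]
corner [ 0.5082 -0.3945  0.083 ]
corner side [ 0.5085 -0.4001  0.083 ]
corner side [ 0.5289 -0.1575  0.083 ]
light [0.47871089 0.00957503 0.018     ] jig [0.71832738 0.02538437 0.07      ]
light side [ 0.47815851 -0.00815327  0.018     ] (array([0.48043038, 0.00915428, 0.00749639]), np.float64(0.0006580405483469279))
axis knob tri (array([0.57049005, 0.2451087 , 0.07799105]), np.float64(0.0042991461898572))
```

Run:
```python
from h import *
for p in [(0.4787,.0096,.018),(0.4787,.0096,0),(.5705,.2475,.0795),(.5245,-.1928,.081),(.5134,-.3413,.081)]:
    print(p,proj("side",p),proj("top",p))
s=cv2.imread("pics/side0.png")[:,:,::-1]
crop(s,280,250,320,285,15,"s3")
p=get_state()["eef_pos"];print(p,proj("side",p),proj("top",p))
crop(s,180,330,300,450,6,"s4")
```

```text
(0.4787, 0.0096, 0.018) [295.07273353 265.08716879] [330.1912569  272.70459331]
(0.4787, 0.0096, 0) [295.18349395 271.43009918] [330.01604131 273.56904958]
(0.5705, 0.2475, 0.0795) [313.70296251 201.53600256] [238.74317854 241.94243938]
(0.5245, -0.1928, 0.081) [332.5693265  285.98981984] [405.74752731 246.73791603]
(0.5134, -0.3413, 0.081) [345.35316045 332.21573111] [462.08885236 246.76168449]
[ 0.2956704  -0.60628435  0.19946425] [212.77453317 422.11278323] [603.08610114 320.85942282]
```

View pics/s3.png

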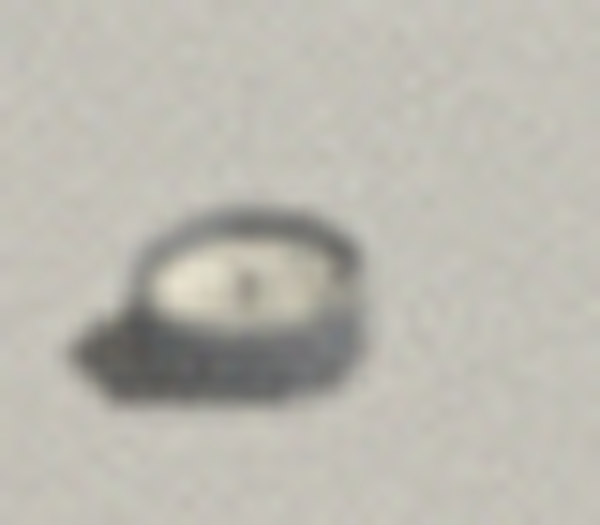

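View pics/s4.png

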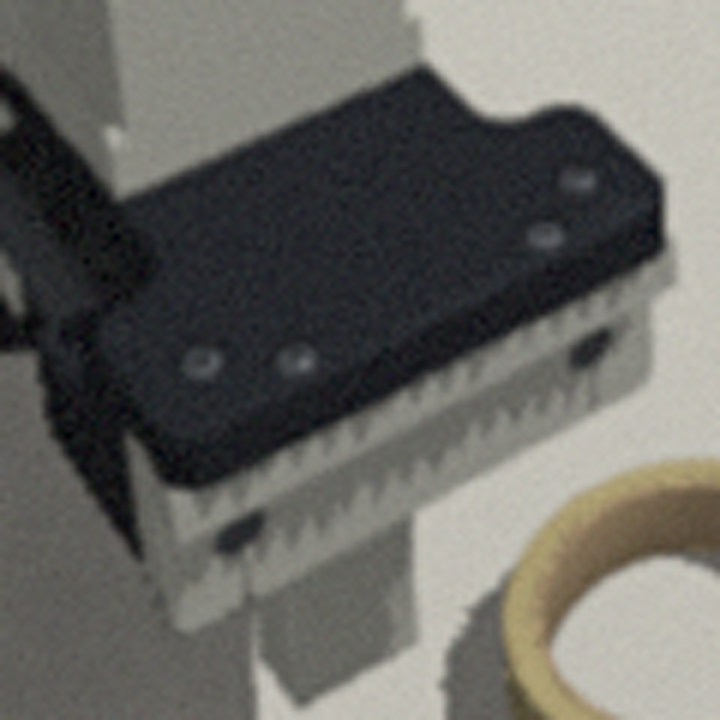

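Run:
```python
from h import *
from scipy.spatial.transform import Rotation as R
st=get_state();Rm=R.from_euler("xyz",st["ee_rot"]).as_matrix();p=st["eef_pos"]
print(Rm.round(3))
for y in(-.065,-.0438):
  for x in(-.0095,.0095):
    q=p+Rm@[x,y,0];print(x,y,q.round(3),((proj("side",q)-[180,330])*6).round(0))
print(cast("top",330.2,272.7,.010))
```

```text
[[-0.899 -0.438 -0.001]
 [-0.438  0.899  0.001]
 [ 0.     0.001 -1.   ]]
-0.0095 -0.065 [ 0.333 -0.661  0.199] [429. 777.]
0.0095 -0.065 [ 0.316 -0.669  0.199] [326. 839.]
-0.0095 -0.0438 [ 0.323 -0.641  0.199] [365. 690.]
0.0095 -0.0438 [ 0.306 -0.65   0.199] [264. 749.]
[0.47976834 0.00927285 0.01      ]
```

Run:
```python
from h import *
from scipy.spatial.transform import Rotation as R
st=get_state();Rm=R.from_euler("xyz",st["ee_rot"]).as_matrix();p=st["eef_pos"]
for y in(-.0965,.0965):
  for x in(-.039,.039):
    q=p+Rm@[x,y,-.066];print(x,y,((proj("side",q)-[180,330])*6).round(0))
s=cv2.imread("pics/side0.png")
cv2.imwrite("pics/s5.png",s[260:480,110:330].repeat(2,0).repeat(2,1))
```

```text
-0.039 -0.0965 [680. 524.]
0.039 -0.0965 [211. 796.]
-0.039 0.0965 [125. -88.]
0.039 0.0965 [-270.   65.]
```

View pics/s5.png

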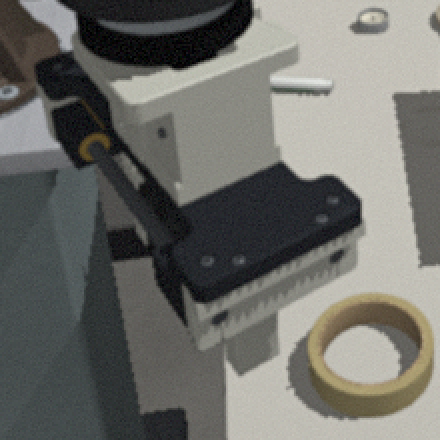

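```bash
cat > go.py <<'E'
# usage: go.py x y z yawdeg [tiltdeg]  -> shift/turn in command units
import sys
from h import *
from scipy.spatial.transform import Rotation as R
a=[float(v) for v in sys.argv[1:]]
st=get_state();p=st["eef_pos"];Rc=R.from_euler("xyz",st["ee_rot"])
Rt=R.from_euler("ZYX",[a[3],0,180],degrees=True)*R.from_euler("y",a[4] if len(a)>4 else 0,degrees=True)
s=Rc.inv().apply(np.array(a[:3])-p);rv=(Rc.inv()*Rt).as_rotvec()
print("t%.1f"%st["t"],"p",p.round(4),"w%.4f"%st["width"],"F",st["force"].round(1))
print("slide",(s/.5).round(4).tolist(),"mm",(s*1000).round(1).tolist(),"rows",round(np.linalg.norm(s)/.0417,1))
print("turn",(rv/2/np.pi).round(4).tolist(),"deg",np.degrees(rv).round(1).tolist(),"rows",round(np.degrees(np.linalg.norm(rv))/7.16,1))
E
python3 go.py .48 .009 .12 180; python3 go.py .48 .009 .2 180
```

```text
t0.1 p [ 0.2957 -0.6063  0.1995] w0.0876 F [ 0.5 -0.2 -0.2]
slide [-0.8707, 0.9443, 0.1601] mm [-435.4, 472.1, 80.1] rows 15.5
turn [0.0002, -0.0001, 0.0722] deg [0.1, -0.0, 26.0] rows 3.6
t0.1 p [ 0.2957 -0.6063  0.1995] w0.0876 F [ 0.5 -0.2 -0.2]
slide [-0.8707, 0.9445, 0.0001] mm [-435.4, 472.2, 0.1] rows 15.4
turn [0.0002, -0.0001, 0.0722] deg [0.1, -0.0, 26.0] rows 3.6
```

```bash
python3 -m crank '[{"slide":[-0.6,0.65,0],"turn":[0,0,0.072],"fingers":1},{"slide":[-0.6,0.65,0],"turn":[0,0,0.072],"fingers":1},{"slide":[-0.6,0.65,0],"turn":[0,0,0.072],"fingers":1},{"slide":[-0.6,0.65,0],"turn":[0,0,0.072],"fingers":1},{"slide":[-0.6,0.65,0],"turn":[0,0,0.072],"fingers":1}]'; python3 go.py .48 .009 .12 180
```

```text
t: 0.52
eef_pos: [0.3548, -0.4081, 0.1998]
ee_rot: [3.141, -0.001, 3.137]
force: [1.0, 0.2, -0.0]
width: 0.0875
t0.5 p [ 0.3548 -0.4081  0.1998] w0.0875 F [ 1.   0.2 -0. ]
slide [-0.2463, 0.8354, 0.1598] mm [-123.2, 417.7, 79.9] rows 10.6
turn [0.0001, -0.0001, -0.0008] deg [0.0, -0.0, -0.3] rows 0.0
```

```bash
python3 -m crank '[{"slide":[-0.246,0.835,0.16],"turn":[0,0,0],"fingers":1},{"slide":[-0.246,0.835,0.16],"turn":[0,0,0],"fingers":1},{"slide":[-0.246,0.835,0.16],"turn":[0,0,0],"fingers":1},{"slide":[-0.246,0.835,0.16],"turn":[0,0,0],"fingers":1},{"slide":[-0.246,0.835,0.16],"turn":[0,0,0],"fingers":1}]'; python3 go.py .48 .009 .12 180
```

```text
t: 0.93
eef_pos: [0.4125, -0.2114, 0.1624]
ee_rot: [3.141, 0.0, -3.14]
force: [0.4, -0.2, -1.2]
width: 0.0875
t0.9 p [ 0.4125 -0.2114  0.1624] w0.0875 F [ 0.4 -0.2 -1.2]
slide [-0.1354, 0.4406, 0.0848] mm [-67.7, 220.3, 42.4] rows 5.6
turn [0.0, 0.0001, 0.0002] deg [0.0, 0.0, 0.1] rows 0.0
```

```bash
python3 -m crank '[{"slide":[-0.135,0.44,0.085],"turn":[0,0,0],"fingers":1},{"slide":[-0.135,0.44,0.085],"turn":[0,0,0],"fingers":1},{"slide":[-0.135,0.44,0.085],"turn":[0,0,0],"fingers":1},{"slide":[-0.135,0.44,0.085],"turn":[0,0,0],"fingers":1},{"slide":[-0.135,0.44,0.085],"turn":[0,0,0],"fingers":1}]'; python3 -m crank '[{"slide":[-0.012,0.038,0.008],"turn":[0,0,0],"fingers":1},{"slide":[-0.012,0.038,0.008],"turn":[0,0,0],"fingers":1}]'; python3 go.py .48 .009 .12 180
python3 - <<'E'
from h import *
s=grab_frame("side");t=grab_frame("top")
cv2.imwrite("pics/side1.png",s[:,:,::-1]);cv2.imwrite("pics/top1.png",t[:,:,::-1])
crop(s,220,160,350,290,5,"s6");crop(t,185,190,500,300,2.5,"t6")
p=get_state()["eef_pos"]
for y in(-.065,-.044,0,.044,.065):
    q=p+[0,y,0];print(y,((proj("side",q)-[220,160])*5).round())
E
```

```text
t: 1.35
eef_pos: [0.4724, -0.0153, 0.1246]
ee_rot: [3.141, 0.0, -3.14]
force: [0.6, -0.5, -0.2]
width: 0.0879
t: 1.52
eef_pos: [0.4792, 0.005, 0.1198]
ee_rot: [-3.141, -0.001, -3.137]
force: [0.2, 0.1, 0.6]
width: 0.0878
t1.5 p [0.4792 0.005  0.1198] w0.0878 F [0.2 0.1 0.6]
slide [-0.0017, 0.0081, -0.0005] mm [-0.9, 4.0, -0.3] rows 0.1
turn [-0.0, -0.0002, 0.0008] deg [-0.0, -0.1, 0.3] rows 0.0
-0.065 [396. 407.]
-0.044 [388. 386.]
0 [373. 343.]
0.044 [359. 303.]
0.065 [353. 285.]
```

View pics/s6.png

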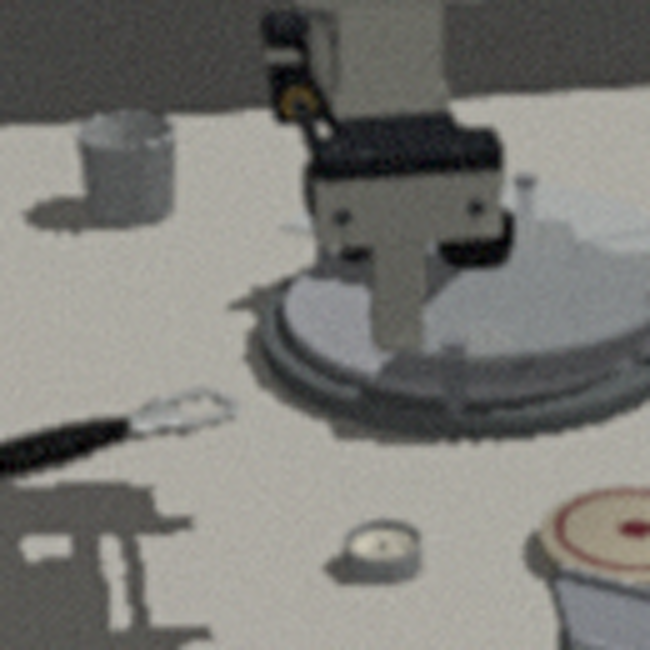

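View pics/t6.png

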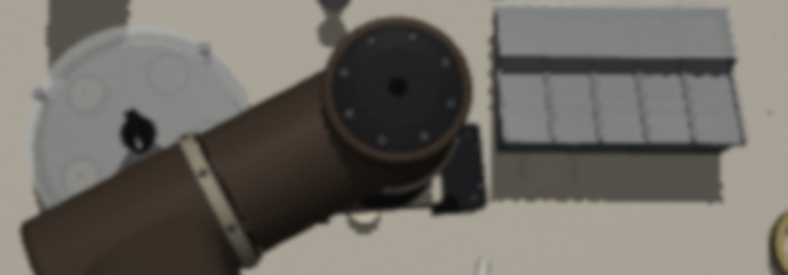

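Run:
```python
from h import *
t=cv2.imread("pics/top1.png")[:,:,::-1]
crop(t,310,220,390,290,9,"t7")
```

```text
(no output)
```

View pics/t7.png

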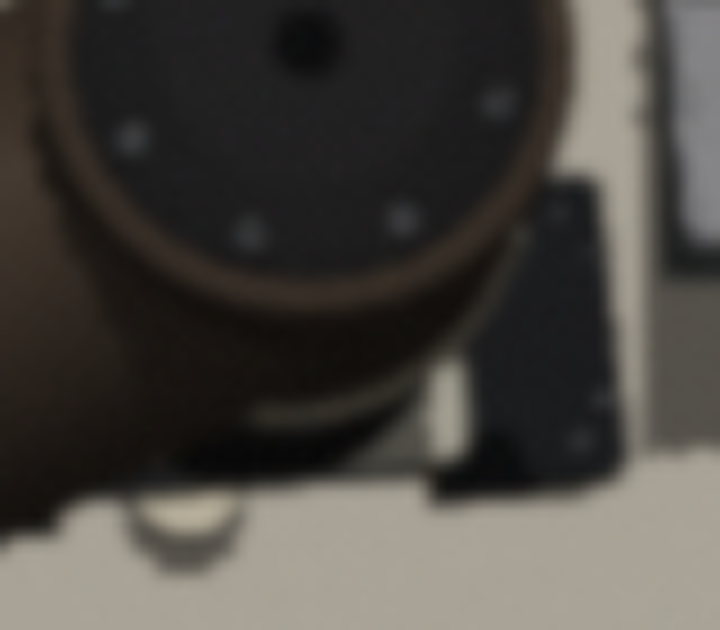

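Run:
```python
from h import *
print(tri(320.2,186.5,376.4,240));print(tri(283,192.5,378.9,273.3))
for z in(.19,.2,.21,.22,.24):print(z,cast("top",376.4,240,z),cast("top",378.9,273.3,z),cast("side",320.2,186.5,z),cast("side",283,192.5,z))
```

```text
(array([ 0.51598838, -0.09271851,  0.25750984]), np.float64(0.0037488866735592022))
(array([ 0.44017522, -0.09172683,  0.2495866 ]), np.float64(0.0031910119665372167))
0.19 [ 0.52719821 -0.1019125   0.19      ] [ 0.4459271  -0.09984433  0.19      ] [0.55379779 0.07934303 0.19      ] [0.46011163 0.05667462 0.19      ]
0.2 [ 0.52525705 -0.10050879  0.2       ] [ 0.44469267 -0.0984586   0.2       ] [0.54849708 0.05396718 0.2       ] [0.45704145 0.03183847 0.2       ]
0.21 [ 0.52331588 -0.09910508  0.21      ] [ 0.44345824 -0.09707287  0.21      ] [0.54319637 0.02859133 0.21      ] [0.45397127 0.00700232 0.21      ]
0.22 [ 0.52137472 -0.09770137  0.22      ] [ 0.4422238  -0.09568715  0.22      ] [0.53789566 0.00321547 0.22      ] [ 0.45090109 -0.01783383  0.22      ]
0.24 [ 0.51749239 -0.09489395  0.24      ] [ 0.43975494 -0.0929157   0.24      ] [ 0.52729424 -0.04753623  0.24      ] [ 0.44476073 -0.06750613  0.24      ]
```

Run:
```python
from h import *
o,d=ray("side",220+397/5,160+350/5)
for y in(-.065,-.05,-.039):
    print(y,(o+d*(y-o[1])/d[1]).round(4))
o,d=ray("side",220+405/5,160+246/5)
for y in(-.0915,-.06):
    print("body",y,(o+d*(y-o[1])/d[1]).round(4))
```

```text
-0.065 [ 0.4785 -0.065   0.1494]
-0.05 [ 0.4809 -0.05    0.1419]
-0.039 [ 0.4826 -0.039   0.1364]
body -0.0915 [ 0.4781 -0.0915  0.2101]
body -0.06 [ 0.4833 -0.06    0.1961]
```

```bash
python3 -m crank '[{"slide":[-0.001,0.008,0.09],"turn":[0,0,0],"fingers":0.6},{"slide":[-0.001,0.008,0.17],"turn":[0,0,0],"fingers":0.6},{"slide":[-0.001,0.008,0.17],"turn":[0,0,0],"fingers":0.6},{"slide":[-0.001,0.008,0.17],"turn":[0,0,0],"fingers":0.6}]'; python3 go.py .48 .009 .007 180
python3 - <<'E'
from h import *
s=grab_frame("side")
crop(s,240,200,350,290,7,"s8")
p=get_state()["eef_pos"]
for y in(-.056,-.044,-.035,0,.035):
    q=p+[0,y,0];print(y,((proj("side",q)-[240,200])*7).round())
E
```

```text
t: 1.95
eef_pos: [0.477, 0.004, 0.0347]
ee_rot: [-3.139, -0.005, -3.141]
force: [0.6, -0.1, 1.1]
width: 0.0714
t1.9 p [0.477  0.004  0.0347] w0.0714 F [ 0.6 -0.1  1.1]
slide [-0.0063, 0.0102, 0.0553] mm [-3.2, 5.1, 27.7] rows 0.7
turn [-0.0004, -0.0008, 0.0001] deg [-0.1, -0.3, 0.0] rows 0.0
-0.056 [414. 499.]
-0.044 [408. 481.]
-0.035 [404. 467.]
0 [387. 416.]
0.035 [372. 368.]
```

View pics/s8.png

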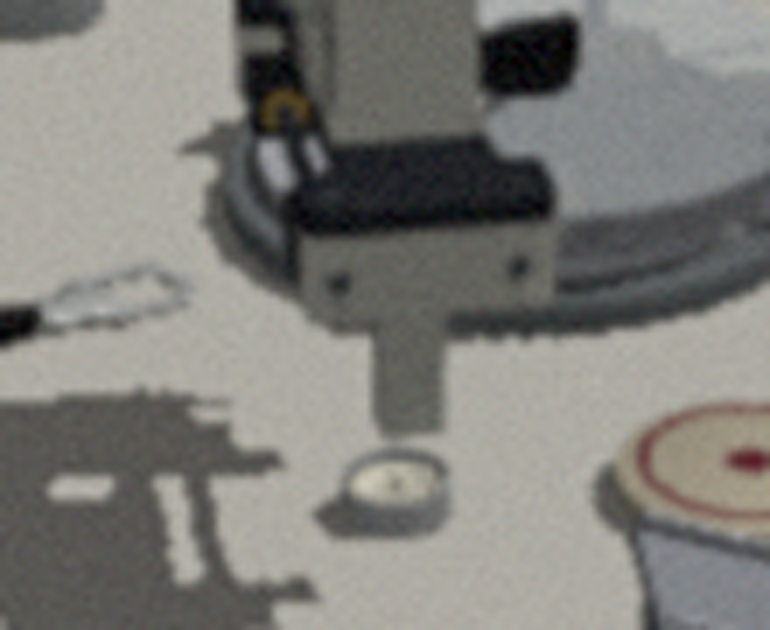

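```bash
python3 -m crank '[{"slide":[-0.004,0.008,0.02],"turn":[0,0,0],"fingers":0.6},{"slide":[-0.004,0.008,0.03],"turn":[0,0,0],"fingers":0.6},{"slide":[-0.004,0.008,0.04],"turn":[0,0,0],"fingers":0.6},{"slide":[-0.004,0.008,0.04],"turn":[0,0,0],"fingers":0.6}]'; python3 go.py .48 .009 .007 180
python3 - <<'E'
from h import *
s=grab_frame("side")
crop(s,240,200,350,290,7,"s9")
p=get_state()["eef_pos"]
for y in(-.056,-.044,-.035,0,.035):
    q=p+[0,y,0];print(y,((proj("side",q)-[240,200])*7).round())
E
```

```text
t: 2.33
eef_pos: [0.4809, 0.0096, 0.0159]
ee_rot: [3.141, 0.0, -3.14]
force: [0.4, -0.3, 0.1]
width: 0.0702
t2.3 p [0.4809 0.0096 0.0159] w0.0702 F [ 0.4 -0.3  0.1]
slide [0.0018, -0.0012, 0.0178] mm [0.9, -0.6, 8.9] rows 0.2
turn [0.0, 0.0, 0.0002] deg [0.0, 0.0, 0.1] rows 0.0
-0.056 [418. 544.]
-0.044 [413. 525.]
-0.035 [408. 511.]
0 [392. 460.]
0.035 [377. 411.]
```

View pics/s9.png

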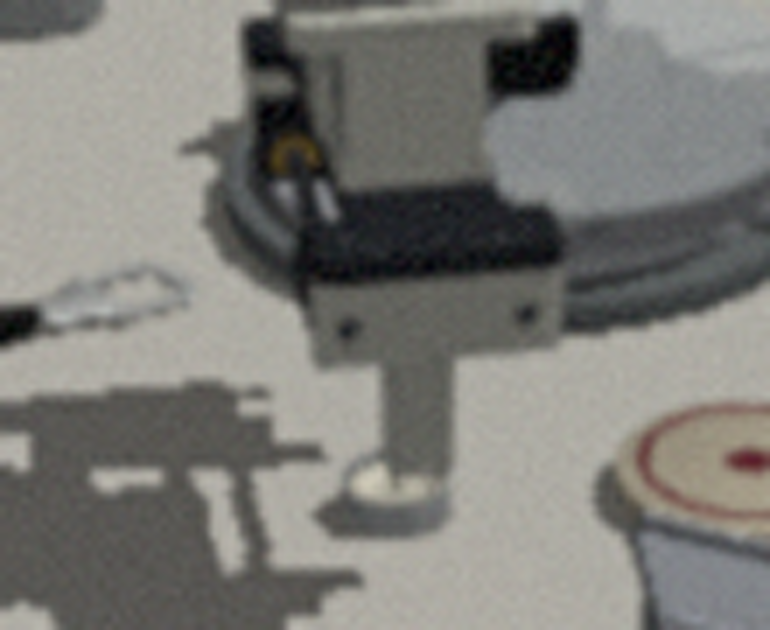

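```bash
python3 -m crank '[{"slide":[0.002,-0.001,0.008],"turn":[0,0,0],"fingers":0.3},{"slide":[0.002,-0.001,0.014],"turn":[0,0,0],"fingers":0.1},{"slide":[0.002,-0.001,0.016],"turn":[0,0,0],"fingers":0.1},{"slide":[0.002,-0.001,0.016],"turn":[0,0,0],"fingers":0.1},{"slide":[0.002,-0.001,0.016],"turn":[0,0,0],"fingers":0.1}]' 15; python3 go.py .48 .009 .007 180
python3 - <<'E'
from h import *
s=grab_frame("side")
crop(s,240,200,350,290,7,"s10")
p=get_state()["eef_pos"]
for y in(-.056,-.044,-.035,-.024,0,.035):
    q=p+[0,y,0];print(y,((proj("side",q)-[240,200])*7).round())
E
```

```text
t: 2.8
eef_pos: [0.48, 0.0091, 0.0078]
ee_rot: [-3.142, -0.0, -3.14]
force: [-0.7, 0.6, 0.5]
width: 0.0488
t2.8 p [0.48   0.0091 0.0078] w0.0488 F [-0.7  0.6  0.5]
slide [-0.0001, -0.0003, 0.0015] mm [-0.0, -0.1, 0.8] rows 0.0
turn [-0.0, -0.0, 0.0002] deg [-0.0, -0.0, 0.1] rows 0.0
-0.056 [416. 566.]
-0.044 [410. 547.]
-0.035 [406. 533.]
-0.024 [401. 516.]
0 [390. 481.]
0.035 [374. 432.]
```

View pics/s10.png

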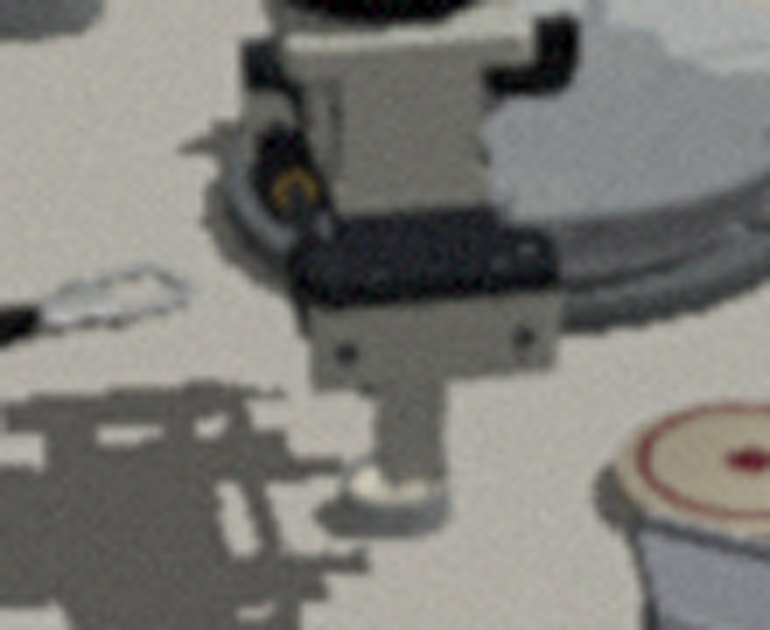

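```bash
python3 -m crank '[{"slide":[0,0,0],"turn":[0,0,0],"fingers":0.5},{"slide":[0,0,0.005],"turn":[0,0,0],"fingers":0.5},{"slide":[0,0,0.01],"turn":[0,0,0],"fingers":0.5},{"slide":[0,0,0.014],"turn":[0,0,0],"fingers":0.5},{"slide":[0,0,0.014],"turn":[0,0,0],"fingers":0.5}]' 15; python3 go.py .48 .009 .007 180
```

```text
t: 3.27
eef_pos: [0.4796, 0.009, 0.0003]
ee_rot: [-3.141, -0.001, -3.14]
force: [-0.1, -0.3, -0.1]
width: 0.0656
t3.3 p [4.796e-01 9.000e-03 3.000e-04] w0.0656 F [-0.1 -0.3 -0.1]
slide [-0.0008, -0.0001, -0.0135] mm [-0.4, -0.0, -6.7] rows 0.2
turn [-0.0, -0.0001, 0.0002] deg [-0.0, -0.0, 0.1] rows 0.0
```

```bash
python3 -m crank '[{"slide":[0,0,0.003],"turn":[0,0,0],"fingers":0.5},{"slide":[0,0,0.006],"turn":[0,0,0],"fingers":0.5},{"slide":[0,0,0.009],"turn":[0,0,0],"fingers":0.5},{"slide":[0,0,0.009],"turn":[0,0,0],"fingers":0.5}]' 15; python3 go.py .48 .009 .007 180
python3 - <<'E'
from h import *
s=grab_frame("side");t=grab_frame("top")
crop(s,240,200,350,290,7,"s11");crop(t,300,220,390,290,8,"t11")
E
```

```text
t: 3.6
eef_pos: [0.4797, 0.0091, -0.004]
ee_rot: [-3.141, -0.0, -3.14]
force: [0.6, 0.6, -0.9]
width: 0.0656
t3.6 p [ 0.4797  0.0091 -0.004 ] w0.0656 F [ 0.6  0.6 -0.9]
slide [-0.0005, -0.0002, -0.022] mm [-0.3, -0.1, -11.0] rows 0.3
turn [-0.0, -0.0001, 0.0002] deg [-0.0, -0.0, 0.1] rows 0.0
```

View pics/s11.png

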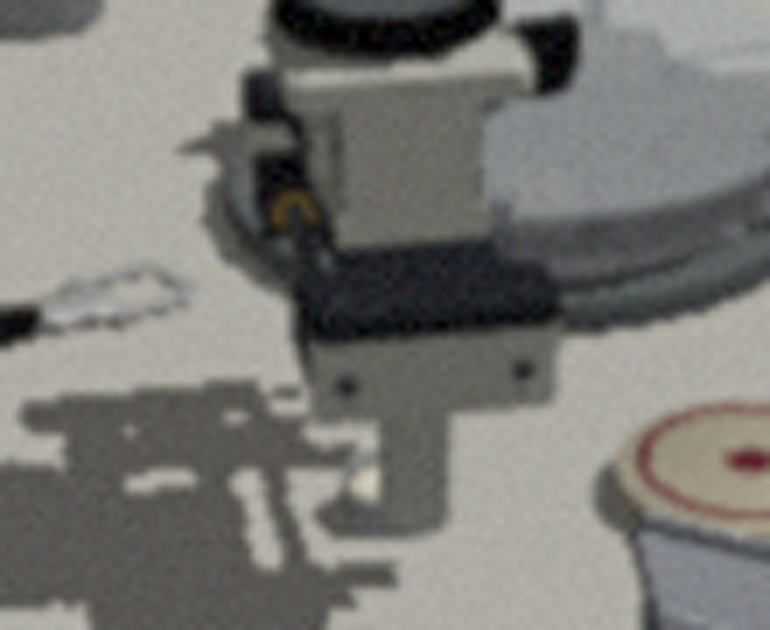

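View pics/t11.png

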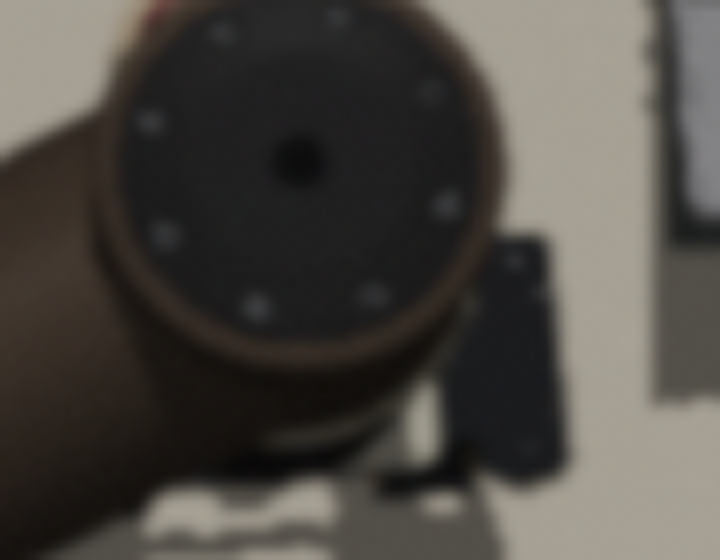

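```bash
python3 -m crank '[{"slide":[0,0,0.004],"turn":[0,0,0],"fingers":0.5},{"slide":[0,0,0.008],"turn":[0,0,0],"fingers":0.5},{"slide":[0,0,0.008],"turn":[0,0,0],"fingers":0.5}]' 15;  python3 -m crank '[{"slide":[0,0,0.004],"turn":[0,0,0],"fingers":0.5},{"slide":[0,0,0.008],"turn":[0,0,0],"fingers":0.5},{"slide":[0,0,0.008],"turn":[0,0,0],"fingers":0.5}]' 15
```

```text
t: 3.95
eef_pos: [0.4797, 0.0091, -0.0081]
ee_rot: [-3.142, -0.0, -3.14]
force: [-1.0, -0.9, -0.1]
width: 0.0657
t: 4.2
eef_pos: [0.4796, 0.0091, -0.0121]
ee_rot: [-3.141, -0.001, -3.14]
force: [-0.2, -0.5, -0.1]
width: 0.0653
```

```bash
python3 -m crank '[{"slide":[0,0,0.004],"turn":[0,0,0],"fingers":0.5},{"slide":[0,0,0.006],"turn":[0,0,0],"fingers":0.5},{"slide":[0,0,0.006],"turn":[0,0,0],"fingers":0.5}]' 15
python3 - <<'E'
from h import *
s=grab_frame("side")
crop(s,240,200,350,290,7,"s12")
E
```

```text
t: 4.45
eef_pos: [0.4798, 0.0091, -0.015]
ee_rot: [-3.141, -0.0, -3.14]
force: [0.2, 0.6, 0.1]
width: 0.0656
```

View pics/s12.png

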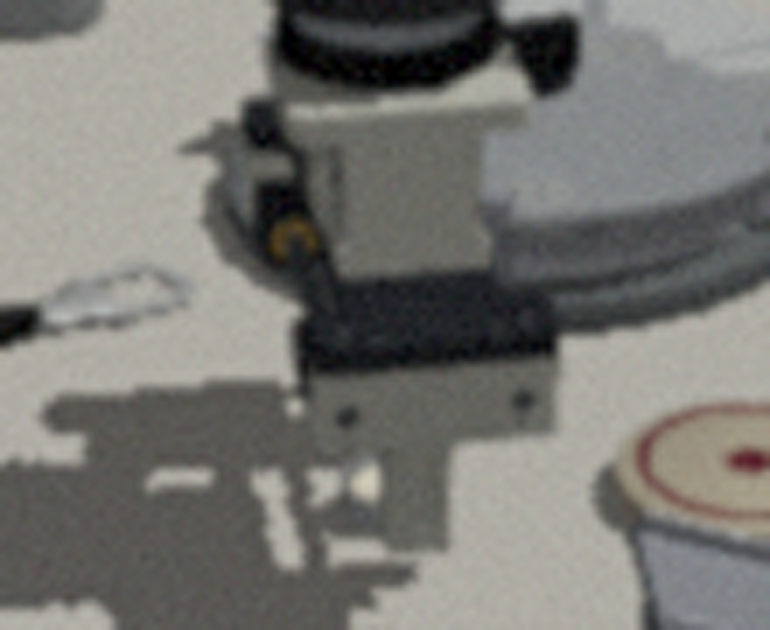

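```bash
for i in 1 2; do :; done; python3 -m crank '[{"slide":[0,0,0.004],"turn":[0,0,0],"fingers":0.5},{"slide":[0,0,0.008],"turn":[0,0,0],"fingers":0.5},{"slide":[0,0,0.008],"turn":[0,0,0],"fingers":0.5}]' 15;  python3 -m crank '[{"slide":[0,0,0.004],"turn":[0,0,0],"fingers":0.5},{"slide":[0,0,0.004],"turn":[0,0,0],"fingers":0.5}]' 15;python3 -m crank '[{"slide":[0,0,0.003],"turn":[0,0,0],"fingers":0.5},{"slide":[0,0,0.003],"turn":[0,0,0],"fingers":0.5}]' 15
```

```text
t: 4.75
eef_pos: [0.4797, 0.0091, -0.0191]
ee_rot: [-3.141, -0.0, -3.14]
force: [0.4, 1.2, -0.1]
width: 0.066
t: 4.92
eef_pos: [0.4798, 0.0091, -0.021]
ee_rot: [-3.141, -0.0, -3.14]
force: [0.6, -0.8, 0.1]
width: 0.0656
t: 5.08
eef_pos: [0.4798, 0.0091, -0.0224]
ee_rot: [-3.142, -0.0, -3.14]
force: [0.4, -0.2, -0.2]
width: 0.0659
```

```bash
python3 -m crank '[{"slide":[0,0,0.003],"turn":[0,0,0],"fingers":0.5},{"slide":[0,0,0.003],"turn":[0,0,0],"fingers":0.5}]' 15;python3 -m crank '[{"slide":[0,0,0.003],"turn":[0,0,0],"fingers":0.5},{"slide":[0,0,0.003],"turn":[0,0,0],"fingers":0.5}]' 15;python3 - <<'E'
from h import *
s=grab_frame("side")
crop(s,240,200,350,290,7,"s13")
E
```

```text
t: 5.25
eef_pos: [0.4799, 0.0091, -0.0239]
ee_rot: [-3.142, -0.0, -3.14]
force: [0.3, -1.1, -0.4]
width: 0.0658
t: 5.42
eef_pos: [0.4798, 0.0091, -0.0254]
ee_rot: [-3.142, -0.0, -3.14]
force: [-0.4, -0.2, 0.3]
width: 0.0659
```

View pics/s13.png

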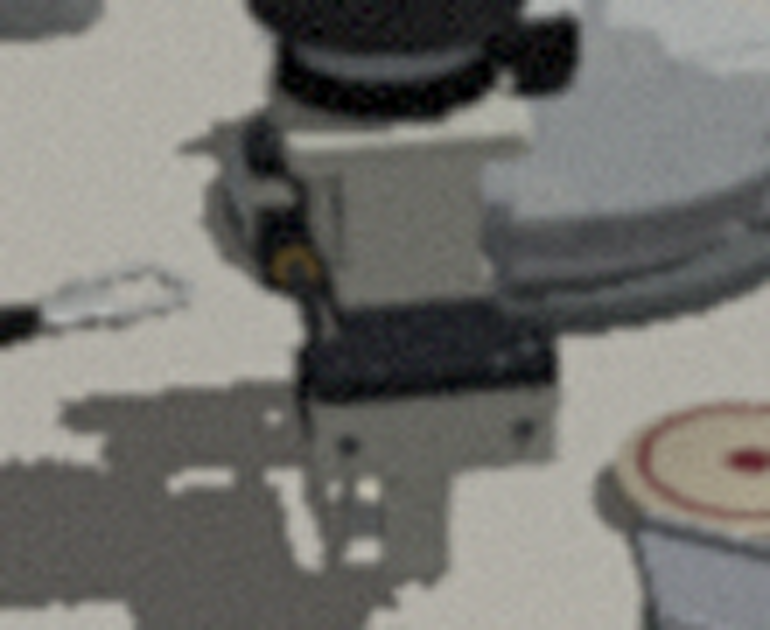

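```bash
python3 -m crank '[{"slide":[0,0,0.002],"turn":[0,0,0],"fingers":0.5},{"slide":[0,0,0.002],"turn":[0,0,0],"fingers":0.5}]' 15;python3 -m crank '[{"slide":[0,0,0.002],"turn":[0,0,0],"fingers":0.5},{"slide":[0,0,0.002],"turn":[0,0,0],"fingers":0.5}]' 15
```

```text
t: 5.63
eef_pos: [0.4801, 0.0092, -0.026]
ee_rot: [3.142, 0.0, -3.14]
force: [-1.1, -0.8, 2.5]
width: 0.0658
t: 5.8
eef_pos: [0.4801, 0.0092, -0.0261]
ee_rot: [-3.142, 0.0, -3.14]
force: [-4.5, 1.5, 17.6]
width: 0.0656
```

```bash
python3 -m crank '[{"slide":[0,0,0.002],"turn":[0,0,0],"fingers":0.5},{"slide":[0,0,0.002],"turn":[0,0,0],"fingers":0.5}]' 15
```

```text
t: 5.97
eef_pos: [0.4801, 0.0092, -0.0262]
ee_rot: [-3.141, 0.001, -3.139]
force: [-10.6, 0.0, 31.4]
width: 0.0658
```

```bash
sed -i 's/^s=Rc.inv.*/OFF=.026; tz=Rt.apply([0,0,1]); s=Rc.inv().apply(np.array(a[:3])+OFF*tz-p);rv=(Rc.inv()*Rt).as_rotvec()\nprint("tip",(p-OFF*Rc.apply([0,0,1])).round(4))/' go.py; python3 -m crank '[{"slide":[0,0,-0.018],"turn":[0,0,0],"fingers":0.5},{"slide":[0,0,-0.018],"turn":[0,0,0],"fingers":0.5},{"slide":[0,0,-0.018],"turn":[0,0,0],"fingers":0.5}]' 15; python3 go.py .48 .0093 .008 180
python3 - <<'E'
from h import *
s=grab_frame("side");t=grab_frame("top")
crop(s,240,200,350,290,7,"s14")
E
```

```text
t: 6.22
eef_pos: [0.4804, 0.0094, -0.0188]
ee_rot: [3.141, 0.001, -3.14]
force: [-0.5, -0.7, -0.6]
width: 0.066
tip [0.4803 0.0093 0.0072]
t6.2 p [ 0.4804  0.0094 -0.0188] w0.0660 F [-0.5 -0.7 -0.6]
slide [0.0007, -0.0001, -0.0017] mm [0.4, -0.1, -0.8] rows 0.0
turn [0.0001, 0.0002, 0.0002] deg [0.0, 0.1, 0.1] rows 0.0
```

View pics/s14.png

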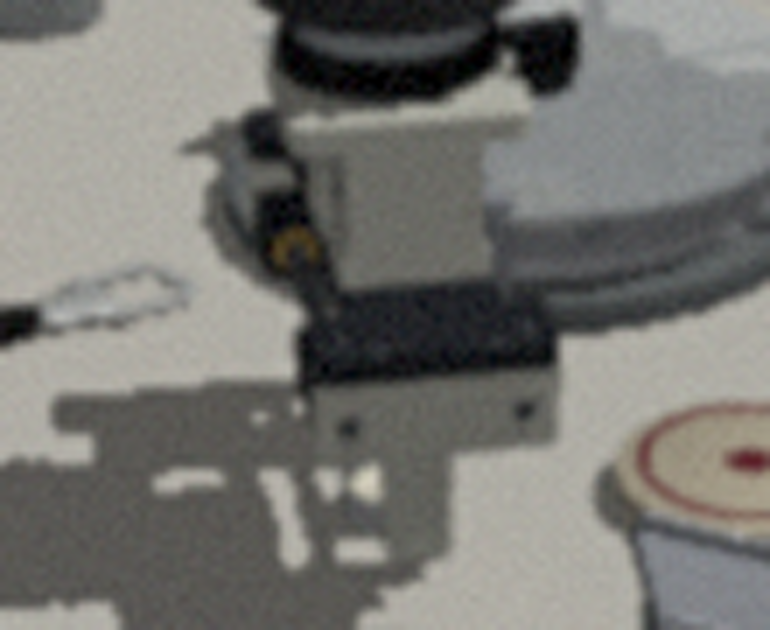

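```bash
python3 -m crank '[{"slide":[-0.002,0,0],"turn":[0,0,0],"fingers":-0.4},{"slide":[-0.002,0,0],"turn":[0,0,0],"fingers":-0.4},{"slide":[-0.002,0,0],"turn":[0,0,0],"fingers":-0.4},{"slide":[-0.002,0,0],"turn":[0,0,0],"fingers":-0.4},{"slide":[-0.002,0,0],"turn":[0,0,0],"fingers":-0.4}]' 15; python3 go.py .48 .0093 .15 180
```

```text
t: 6.73
eef_pos: [0.4809, 0.0091, -0.0194]
ee_rot: [-3.141, -0.0, -3.14]
force: [-0.4, -0.1, -0.4]
width: 0.0381
tip [0.4809 0.0091 0.0066]
t6.7 p [ 0.4809  0.0091 -0.0194] w0.0381 F [-0.4 -0.1 -0.4]
slide [0.0018, 0.0004, -0.2867] mm [0.9, 0.2, -143.4] rows 3.4
turn [-0.0, -0.0, 0.0002] deg [-0.0, -0.0, 0.1] rows 0.0
```

```bash
python3 -m crank '[{"slide":[0,0,0],"turn":[0,0,0],"fingers":-0.4},{"slide":[0,0,-0.03],"turn":[0,0,0],"fingers":-0.4},{"slide":[0,0,-0.1],"turn":[0,0,0],"fingers":-0.4},{"slide":[0,0,-0.18],"turn":[0,0,0],"fingers":-0.4},{"slide":[0,0,-0.25],"turn":[0,0,0],"fingers":-0.4}]' 15; python3 go.py .5639 -.2203 .12 175.75 20
python3 - <<'E'
from h import *
s=grab_frame("side");t=grab_frame("top")
crop(s,240,150,350,290,5,"s15")
E
```

```text
t: 7.15
eef_pos: [0.4806, 0.0089, 0.1076]
ee_rot: [-3.141, -0.0, -3.14]
force: [1.4, 0.2, -0.7]
width: 0.0368
tip [0.4806 0.0089 0.1336]
t7.2 p [0.4806 0.0089 0.1076] w0.0368 F [ 1.4  0.2 -0.7]
slide [-0.1481, -0.4574, 0.0242] mm [-74.1, -228.7, 12.1] rows 5.8
turn [-0.0022, 0.0555, 0.0119] deg [-0.8, 20.0, 4.3] rows 2.9
```

View pics/s15.png

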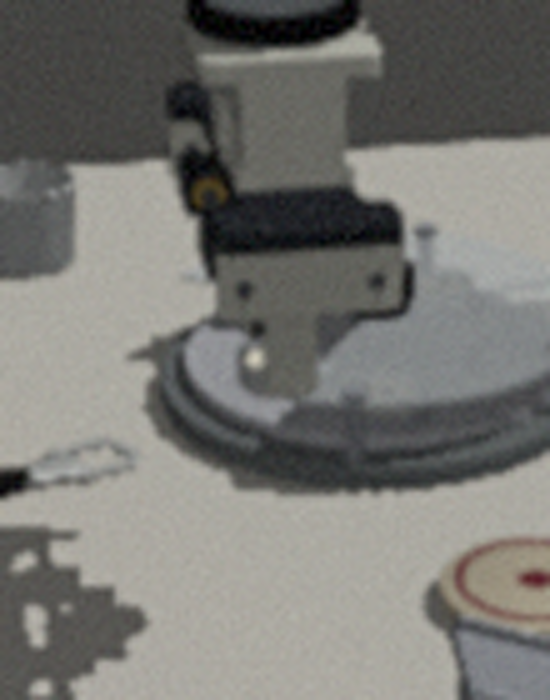

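```bash
python3 go.py .581 -.2216 .1206 175.75 20;python3 -m crank '[{"slide":[-0.17,-0.46,0.02],"turn":[0,0,0.012],"fingers":-0.4},{"slide":[-0.17,-0.46,0.02],"turn":[0,0,0.012],"fingers":-0.4},{"slide":[-0.17,-0.46,0.02],"turn":[0,0,0.012],"fingers":-0.4},{"slide":[-0.17,-0.46,0.02],"turn":[0,0,0.012],"fingers":-0.4},{"slide":[-0.17,-0.46,0.02],"turn":[0,0,0.012],"fingers":-0.4}]' 15; python3 go.py .581 -.2216 .1206 175.75 0;python3 go.py .581 -.2216 .1206 175.75 20
```

```text
tip [0.4845 0.0102 0.1376]
t7.2 p [0.4847 0.0103 0.1116] w0.0369 F [ 0.4  0.8 -0.5]
slide [-0.1734, -0.4629, 0.0312] mm [-86.7, -231.5, 15.6] rows 5.9
turn [-0.0016, 0.0571, 0.0122] deg [-0.6, 20.5, 4.4] rows 2.9
t: 7.67
eef_pos: [0.5536, -0.1878, 0.097]
ee_rot: [3.141, -0.0, 3.068]
force: [2.0, 0.5, 0.3]
width: 0.037
tip [ 0.5536 -0.1878  0.123 ]
t7.7 p [ 0.5536 -0.1878  0.097 ] w0.0370 F [2.  0.5 0.3]
slide [-0.0596, -0.0634, 0.0047] mm [-29.8, -31.7, 2.4] rows 1.0
turn [0.0, -0.0, 0.0001] deg [0.0, -0.0, 0.0] rows 0.0
tip [ 0.5536 -0.1878  0.123 ]
t7.7 p [ 0.5536 -0.1878  0.097 ] w0.0370 F [2.  0.5 0.3]
slide [-0.0418, -0.0634, 0.0016] mm [-20.9, -31.7, 0.8] rows 0.9
turn [-0.0, 0.0555, 0.0001] deg [-0.0, 20.0, 0.0] rows 2.8
```

```bash
python3 -m crank '[{"slide":[-0.06,-0.064,0.004],"turn":[0,0,0],"fingers":-0.4},{"slide":[-0.06,-0.064,0.004],"turn":[0,0,0],"fingers":-0.4},{"slide":[-0.06,-0.064,0.004],"turn":[0,0,0],"fingers":-0.4}]' 15
python3 - <<'E'
from h import *
s=grab_frame("side");crop(s,290,190,430,330,5,"s16");print(get_state()["eef_pos"])
E
python3 go.py .581 -.2216 .1206 175.75 20
```

```text
t: 7.92
eef_pos: [0.581, -0.2222, 0.0935]
ee_rot: [3.142, -0.002, 3.064]
force: [0.1, 0.6, -0.6]
width: 0.0372
[ 0.58028709 -0.22089957  0.09389214]
tip [ 0.5803 -0.2209  0.1199]
t8.0 p [ 0.5803 -0.2209  0.0939] w0.0366 F [-0.1 -0.2 -0.5]
slide [0.0163, -0.0013, -0.0045] mm [8.1, -0.7, -2.3] rows 0.2
turn [0.0001, 0.0552, -0.0003] deg [0.0, 19.9, -0.1] rows 2.8
```

```bash
python3 -m crank '[{"slide":[0.016,0,-0.004],"turn":[0,0.055,0],"fingers":-0.4},{"slide":[0.016,0,-0.004],"turn":[0,0.055,0],"fingers":-0.4},{"slide":[0.016,0,-0.004],"turn":[0,0.055,0],"fingers":-0.4},{"slide":[0.016,0,-0.004],"turn":[0,0.055,0],"fingers":-0.4}]' 15
python3 - <<'E'
from h import *
s=grab_frame("side");crop(s,290,190,430,330,5,"s17");t=grab_frame("top");crop(t,370,180,500,260,6,"t17")
a=cv2.imread("pics/s16.png");b=cv2.imread("pics/s17.png");cv2.imwrite("pics/s1617.png",cv2.resize(np.hstack([a,b]),None,fx=.57,fy=.57))
E
python3 go.py .581 -.2216 .1206 175.75 20
```

```text
t: 8.3
eef_pos: [0.5732, -0.218, 0.0935]
ee_rot: [-3.141, -0.357, 3.069]
force: [-0.9, -0.5, -2.6]
width: 0.037
tip [ 0.5816 -0.2188  0.1198]
t8.4 p [ 0.5728 -0.2182  0.0953] w0.0372 F [ 0.1  0.3 -0.8]
slide [0.0014, -0.0056, -0.0013] mm [0.7, -2.8, -0.7] rows 0.1
turn [-0.0, 0.0002, 0.0002] deg [-0.0, 0.1, 0.1] rows 0.0
```

View pics/s1617.png

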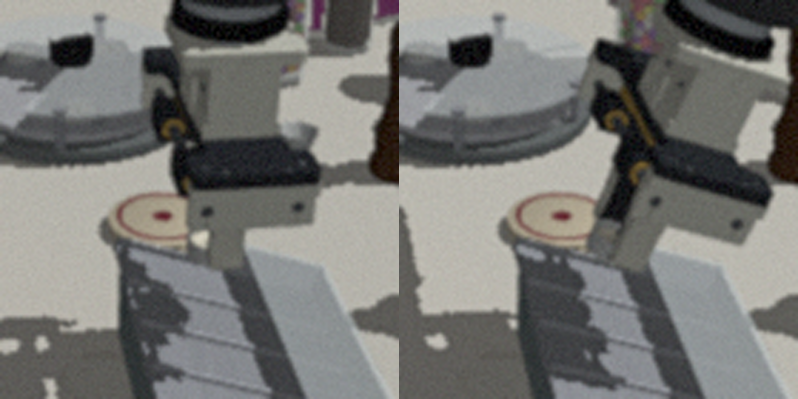

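View pics/t17.png

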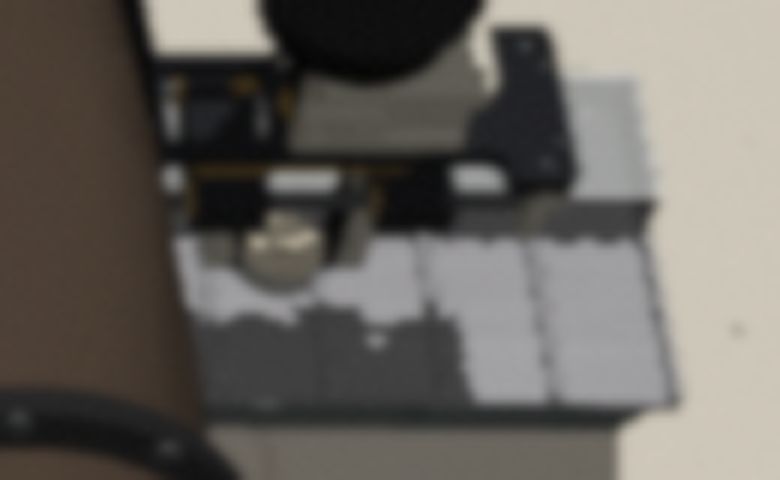

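```bash
python3 - <<'E'
from h import *
for px in[(283,247),(283,255)]:
    u,v=370+px[0]/6,180+px[1]/6;print(cast("top",u,v,.12),cast("top",u,v,.128))
print((proj("top",[.5816,-.2188,.1198])-[370,180])*6)
E
python3 go.py .5671 -.2205 .0727 175.75 20; python3 go.py .575 -.2211 .096 175.75 20
```

```text
[ 0.58252581 -0.22195499  0.12      ] [ 0.58069916 -0.22010927  0.128     ]
[ 0.57899485 -0.22154416  0.12      ] [ 0.57719136 -0.21970113  0.128     ]
[275.88655215 249.71582864]
tip [ 0.5816 -0.2188  0.1198]
t8.4 p [ 0.5728 -0.2182  0.0953] w0.0372 F [ 0.1  0.3 -0.8]
slide [-0.0051, -0.0054, 0.0983] mm [-2.5, -2.7, 49.1] rows 1.2
turn [-0.0, 0.0002, 0.0002] deg [-0.0, 0.1, 0.1] rows 0.0
tip [ 0.5816 -0.2188  0.1198]
t8.4 p [ 0.5728 -0.2182  0.0953] w0.0372 F [ 0.1  0.3 -0.8]
slide [-0.0041, -0.0055, 0.049] mm [-2.0, -2.7, 24.5] rows 0.6
turn [-0.0, 0.0002, 0.0002] deg [-0.0, 0.1, 0.1] rows 0.0
```

```bash
python3 -m crank '[{"slide":[-0.004,-0.002,0.035],"turn":[0,0,0],"fingers":-0.4},{"slide":[-0.004,-0.002,0.07],"turn":[0,0,0],"fingers":-0.4},{"slide":[-0.004,-0.002,0.07],"turn":[0,0,0],"fingers":-0.4},{"slide":[-0.004,-0.002,0.07],"turn":[0,0,0],"fingers":-0.4}]' 15
python3 - <<'E'
from h import *
s=grab_frame("side");crop(s,310,230,410,310,7,"s18");t=grab_frame("top");crop(t,370,180,500,260,6,"t18")
E
python3 go.py .5671 -.2205 .0727 175.75 20
```

```text
t: 8.73
eef_pos: [0.562, -0.2193, 0.0648]
ee_rot: [-3.141, -0.345, 3.068]
force: [-0.3, -0.5, 0.2]
width: 0.037
tip [ 0.5723 -0.2204  0.0902]
t8.8 p [ 0.5636 -0.2198  0.0657] w0.0369 F [ 0.2 -0.4  0.2]
slide [-0.0016, -0.0009, 0.0365] mm [-0.8, -0.5, 18.2] rows 0.4
turn [-0.0001, 0.0011, 0.0001] deg [-0.0, 0.4, 0.0] rows 0.1
```

View pics/s18.png

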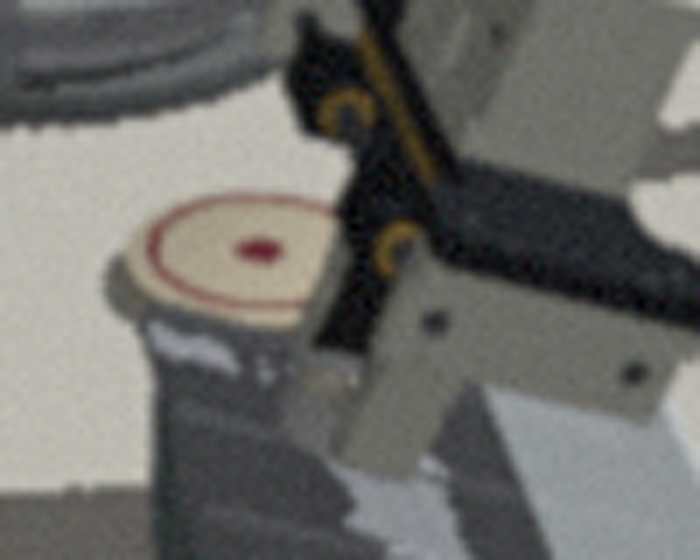

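View pics/t18.png

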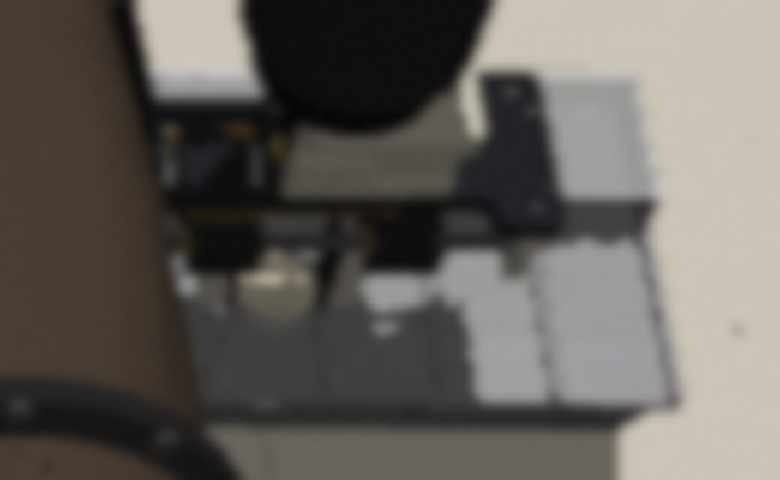

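Run:
```python
from h import *
for z in(.085,.09,.1):print(cast("top",370+276/6-.4,180+288/6-.4,z))
print((proj("top",[.5723,-.2204,.092])-[370,180]+.4)*6)
T=lambda a,b:(370+(a+.5)/6-.5,180+(b+.5)/6-.5)
# rib lines at row ~300 deck coordinate z
for z in (.062,.066):print(cast("top",*T(207,300),z),cast("top",*T(319,300),z))
```

```text
[ 0.57333854 -0.2238448   0.085     ]
[ 0.57226534 -0.22271587  0.09      ]
[ 0.57011892 -0.220458    0.1       ]
[271.66940145 287.28233915]
[ 0.57511406 -0.19735949  0.062     ] [ 0.57137088 -0.24767771  0.062     ]
[ 0.57426539 -0.19655549  0.066     ] [ 0.57053392 -0.24671622  0.066     ]
```

```bash
python3 -m crank '[{"slide":[-0.001,0.001,0.02],"turn":[0,0.001,0],"fingers":-0.4},{"slide":[-0.001,0.001,0.036],"turn":[0,0.001,0],"fingers":-0.4},{"slide":[-0.001,0.001,0.036],"turn":[0,0.001,0],"fingers":-0.4},{"slide":[-0.001,0.001,0.036],"turn":[0,0.001,0],"fingers":-0.4}]' 15
python3 - <<'E'
from h import *
s=grab_frame("side");crop(s,310,230,410,310,7,"s19");t=grab_frame("top");crop(t,370,180,500,260,6,"t19")
E
python3 go.py .5671 -.219 .0727 175.75 20
```

```text
t: 9.17
eef_pos: [0.5569, -0.2188, 0.0462]
ee_rot: [3.141, -0.353, 3.068]
force: [-0.2, 0.1, 0.2]
width: 0.0371
tip [ 0.566  -0.2195  0.0708]
t9.3 p [ 0.5571 -0.2189  0.0464] w0.0370 F [0.8 0.  0.7]
slide [-0.0007, 0.0012, -0.0044] mm [-0.4, 0.6, -2.2] rows 0.1
turn [0.0, -0.0005, 0.0] deg [0.0, -0.2, 0.0] rows 0.0
```

View pics/s19.png

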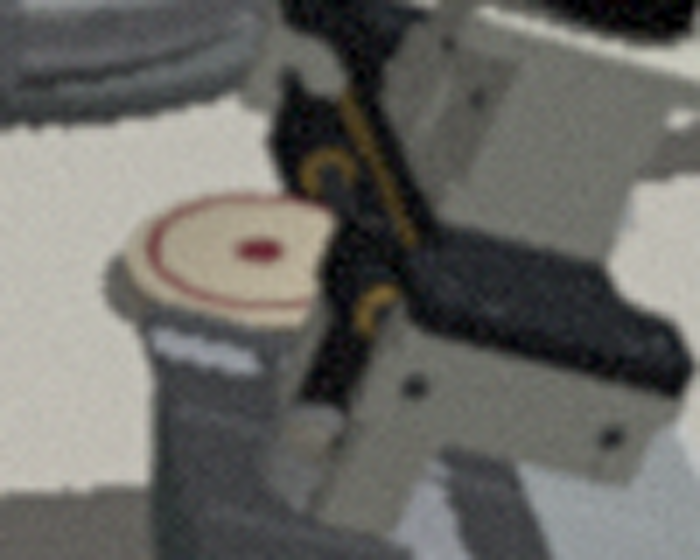

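View pics/t19.png

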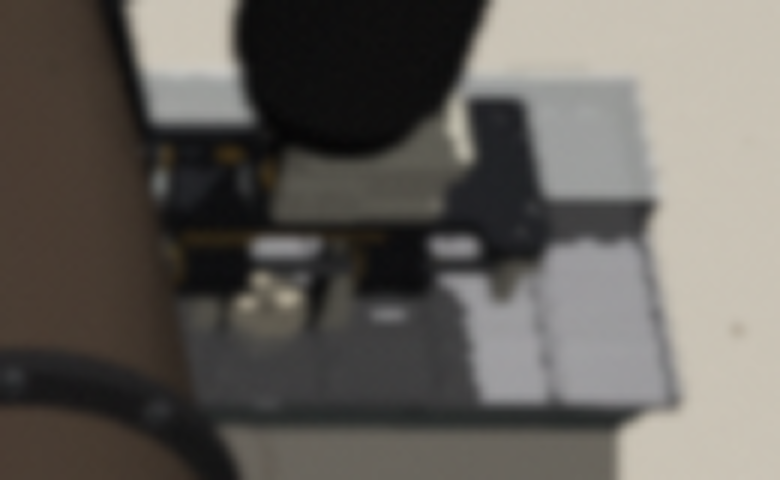

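```bash
python3 -m crank '[{"slide":[0,0,0],"turn":[0,0,0],"fingers":0.3},{"slide":[0,0,0],"turn":[0,0,0],"fingers":0.3},{"slide":[0,0,0],"turn":[0,0,0],"fingers":0.3},{"slide":[0,0,-0.03],"turn":[0,0,0],"fingers":0.3},{"slide":[0,0,-0.1],"turn":[0,0,0],"fingers":0.3}]' 15
python3 - <<'E'
from h import *
s=grab_frame("side");crop(s,310,230,440,370,5,"s20");t=grab_frame("top");crop(t,370,180,500,260,6,"t20")
E
python3 go.py .494 .15 .15 191.3
```

```text
t: 9.68
eef_pos: [0.5709, -0.2193, 0.0903]
ee_rot: [3.14, -0.36, 3.067]
force: [1.3, 0.9, -0.5]
width: 0.0564
tip [ 0.5872 -0.2219  0.1225]
t9.8 p [ 0.5784 -0.2213  0.098 ] w0.0568 F [0.5 0.7 1.5]
slide [0.2274, 0.7283, 0.0248] mm [113.7, 364.2, 12.4] rows 9.2
turn [0.0071, -0.0545, -0.0426] deg [2.6, -19.6, -15.3] rows 3.5
```

View pics/s20.png

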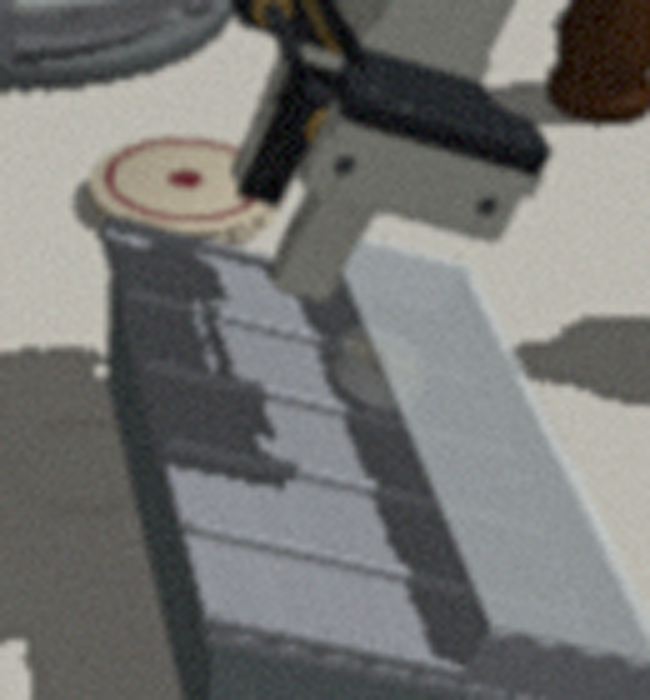

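View pics/t20.png

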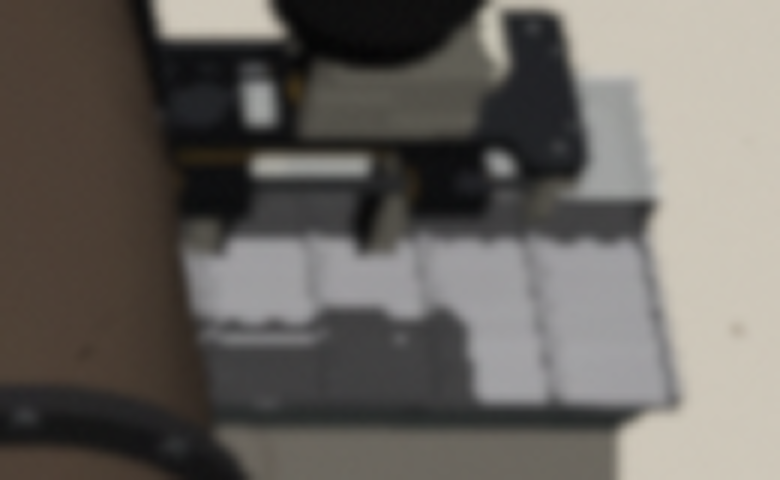

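```bash
python3 go.py .5705 .2475 .14 191.3; python3 -m crank '[{"slide":[0.1,0.35,-0.05],"turn":[0.004,-0.054,-0.02],"fingers":0.3},{"slide":[0.13,0.5,-0.06],"turn":[0.007,-0.054,-0.043],"fingers":0.3},{"slide":[0.13,0.7,-0.06],"turn":[0.007,-0.054,-0.043],"fingers":0.3},{"slide":[0.13,0.9,-0.06],"turn":[0.007,-0.054,-0.043],"fingers":0.3},{"slide":[0.13,0.9,-0.06],"turn":[0.007,-0.054,-0.043],"fingers":0.3}]';python3 go.py .5705 .2475 .14 191.3
```

```text
tip [ 0.5872 -0.2219  0.1225]
t9.8 p [ 0.5784 -0.2213  0.098 ] w0.0568 F [0.5 0.7 1.5]
slide [0.0904, 0.934, -0.0035] mm [45.2, 467.0, -1.7] rows 11.3
turn [0.0071, -0.0545, -0.0426] deg [2.6, -19.6, -15.3] rows 3.5
t: 10.2
eef_pos: [0.5586, -0.0136, 0.1242]
ee_rot: [3.136, -0.005, -2.941]
force: [0.6, 0.4, 0.4]
width: 0.0569
tip [ 0.5588 -0.0137  0.1502]
t10.2 p [ 0.5586 -0.0136  0.1242] w0.0569 F [0.6 0.4 0.4]
slide [-0.1276, 0.5069, 0.0229] mm [-63.8, 253.4, 11.5] rows 6.3
turn [0.001, -0.0008, 0.0006] deg [0.3, -0.3, 0.2] rows 0.1
```

```bash
python3 -m crank '[{"slide":[-0.128,0.507,0.02],"turn":[0.001,-0.001,0],"fingers":0},{"slide":[-0.128,0.507,0.02],"turn":[0.001,-0.001,0],"fingers":0},{"slide":[-0.128,0.507,0.02],"turn":[0.001,-0.001,0],"fingers":0},{"slide":[-0.128,0.507,0.02],"turn":[0.001,-0.001,0],"fingers":0},{"slide":[-0.128,0.507,0.02],"turn":[0.001,-0.001,0],"fingers":0}]';python3 go.py .5705 .2475 .12 191.3
python3 - <<'E'
from h import *
s=grab_frame("side");crop(s,310,250,450,390,5,"s21");t=grab_frame("top");crop(t,370,180,500,260,6,"t21")
E
```

```text
t: 10.62
eef_pos: [0.5705, 0.1952, 0.1161]
ee_rot: [-3.141, -0.002, -2.943]
force: [0.6, -0.6, 0.2]
width: 0.0441
tip [0.5706 0.1952 0.1421]
t10.6 p [0.5705 0.1952 0.1161] w0.0441 F [ 0.6 -0.6  0.2]
slide [-0.0207, 0.1026, 0.0441] mm [-10.4, 51.3, 22.0] rows 1.4
turn [-0.0001, -0.0004, 0.0002] deg [-0.0, -0.1, 0.1] rows 0.0
```

View pics/s21.png

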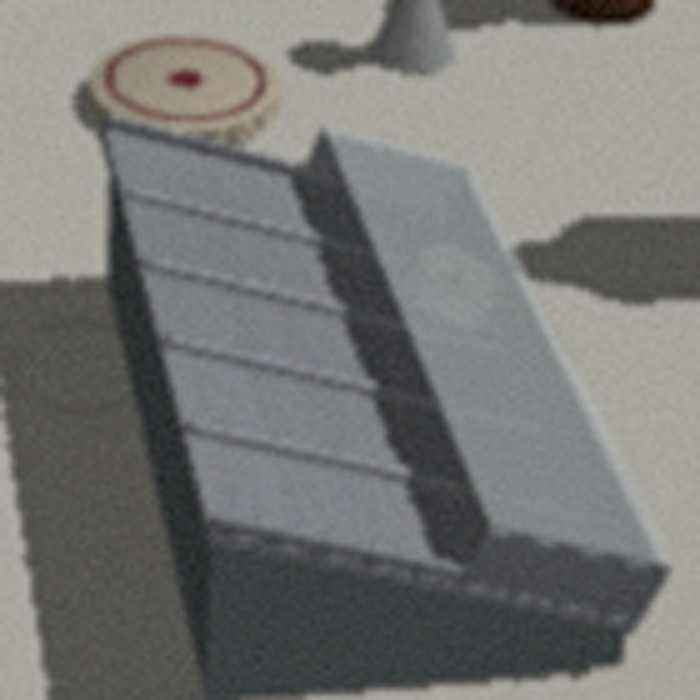

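View pics/t21.png

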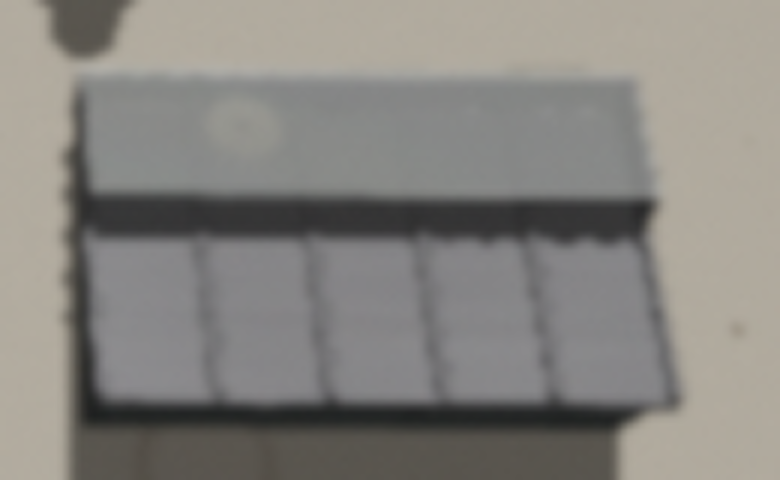

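```bash
python3 -m crank '[{"slide":[-0.02,0.1,0.03],"turn":[0,0,0],"fingers":0},{"slide":[-0.02,0.1,0.03],"turn":[0,0,0],"fingers":0},{"slide":[-0.02,0.1,0.03],"turn":[0,0,0],"fingers":0}]';python3 go.py .5703 .247 .062 191.3
python3 - <<'E'
from h import *
print((proj("top",[.6568,-.2272,.0438])-[370,180]+.4)*6, (proj("side",[.6568,-.2272,.0438])-[310,250]+.4)*5)
s=grab_frame("side");crop(s,250,150,370,250,6,"s22")
E
```

```text
t: 10.97
eef_pos: [0.5702, 0.2461, 0.0993]
ee_rot: [-3.14, -0.004, -2.941]
force: [-0.5, -0.0, 0.5]
width: 0.0438
tip [0.5703 0.2461 0.1253]
t11.0 p [0.5702 0.2461 0.0993] w0.0438 F [-0.5 -0.   0.5]
slide [-0.0012, 0.0019, 0.1266] mm [-0.6, 1.0, 63.3] rows 1.5
turn [-0.0002, -0.0007, 0.0006] deg [-0.1, -0.2, 0.2] rows 0.0
[244.65317215 132.15376211] [446.55599036 270.37989249]
```

View pics/s22.png

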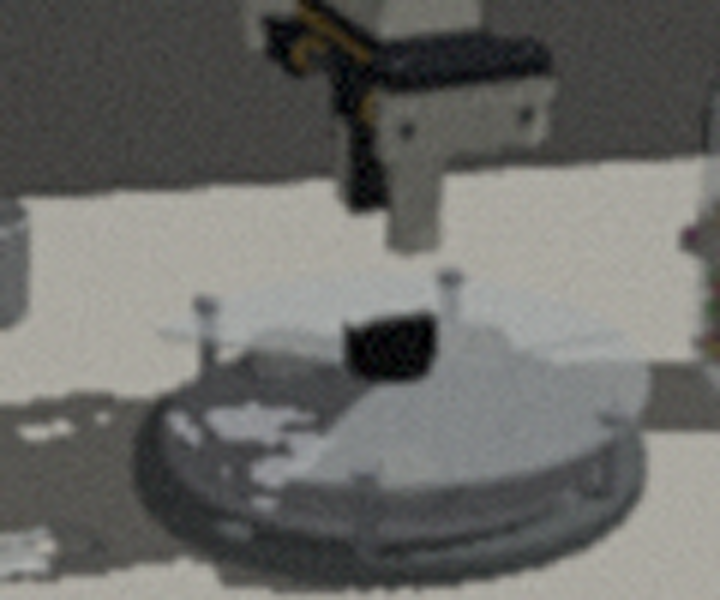

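```bash
python3 -m crank '[{"slide":[-0.001,0.002,0.06],"turn":[0,0,0],"fingers":0},{"slide":[-0.001,0.002,0.09],"turn":[0,0,0],"fingers":0},{"slide":[-0.001,0.002,0.12],"turn":[0,0,0],"fingers":0},{"slide":[-0.001,0.002,0.126],"turn":[0,0,0],"fingers":0},{"slide":[-0.001,0.002,0.126],"turn":[0,0,0],"fingers":-0.3}]' 25;python3 go.py .5703 .247 .062 191.3
python3 - <<'E'
from h import *
s=grab_frame("side");crop(s,250,150,370,250,6,"s23")
E
```

```text
t: 11.43
eef_pos: [0.5703, 0.2435, 0.0369]
ee_rot: [-3.14, -0.005, -2.944]
force: [0.2, -0.0, 0.5]
width: 0.0411
tip [0.5704 0.2436 0.0629]
t11.4 p [0.5703 0.2435 0.0369] w0.0411 F [ 0.2 -0.   0.5]
slide [-0.0014, 0.0069, 0.0017] mm [-0.7, 3.5, 0.9] rows 0.1
turn [-0.0003, -0.0008, 0.0] deg [-0.1, -0.3, 0.0] rows 0.0
```

View pics/s23.png

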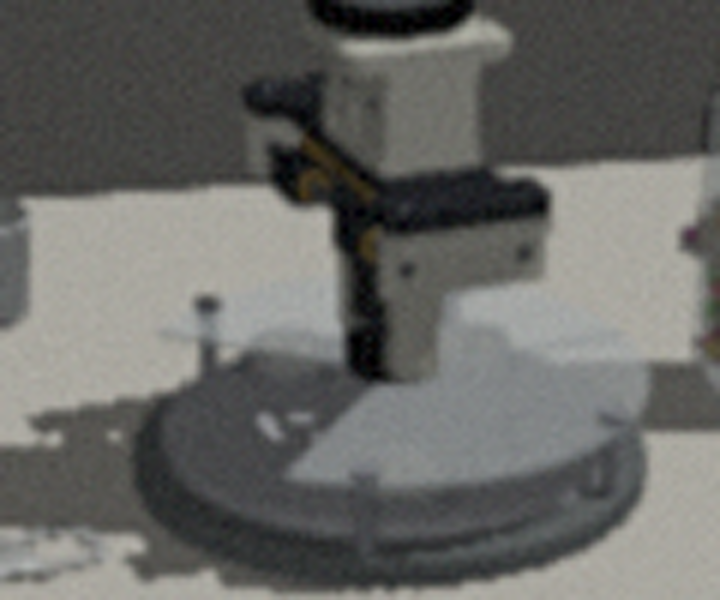

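```bash
python3 go.py .5703 .247 .062 191.3;python3 -m crank '[{"slide":[0,0.003,0.001],"turn":[0,0,0],"fingers":-0.4},{"slide":[0,0.003,0.001],"turn":[0,0,0],"fingers":-0.4}]' 25;python3 go.py .5703 .247 .062 191.3
```

```text
tip [0.5711 0.2442 0.0639]
t11.5 p [0.571  0.2441 0.0379] w0.0380 F [0.4 0.2 0. ]
slide [0.0002, 0.006, 0.0038] mm [0.1, 3.0, 1.9] rows 0.1
turn [-0.0002, -0.0005, 0.0001] deg [-0.1, -0.2, 0.0] rows 0.0
t: 11.65
eef_pos: [0.5711, 0.2467, 0.0382]
ee_rot: [-3.142, -0.001, -2.943]
force: [-0.1, 0.7, -0.1]
width: 0.0279
tip [0.5712 0.2467 0.0642]
t11.7 p [0.5711 0.2467 0.0382] w0.0279 F [-0.1  0.7 -0.1]
slide [0.0015, 0.0008, 0.0044] mm [0.8, 0.4, 2.2] rows 0.1
turn [-0.0, -0.0002, 0.0002] deg [-0.0, -0.1, 0.1] rows 0.0
```

Close on the knob.

```bash
python3 -m crank '[{"slide":[0,0.001,0.004],"turn":[0,0,0],"fingers":-1},{"slide":[0,0.001,0.004],"turn":[0,0,0],"fingers":-1},{"slide":[0,0.001,0.004],"turn":[0,0,0],"fingers":-1},{"slide":[0,0.001,0.004],"turn":[0,0,0],"fingers":-1}]' 25;python3 go.py .5703 .247 .062 263.3
```

```text
t: 11.98
eef_pos: [0.5703, 0.2478, 0.0353]
ee_rot: [3.141, -0.003, -2.943]
force: [-3.4, 3.7, 0.9]
width: 0.014
tip [0.5703 0.2478 0.0613]
t12.0 p [0.5703 0.2478 0.0353] w0.0140 F [-3.4  3.7  0.9]
slide [0.0003, -0.0017, -0.0015] mm [0.1, -0.8, -0.7] rows 0.0
turn [0.0003, -0.0003, -0.1998] deg [0.1, -0.1, -71.9] rows 10.0
```

```bash
python3 -m crank '[{"slide":[0,0,0],"turn":[0,0,-0.02],"fingers":-1},{"slide":[0,0,0],"turn":[0,0,-0.04],"fingers":-1},{"slide":[0,0,0],"turn":[0,0,-0.06],"fingers":-1},{"slide":[0,0,0],"turn":[0,0,-0.08],"fingers":-1},{"slide":[0,0,0],"turn":[0,0,-0.1],"fingers":-1}]' 25;python3 go.py .5703 .247 .062 263.3;python3 - <<'E'
from h import *
print(get_state()["moment"],get_state()["q"])
E
```

```text
t: 12.4
eef_pos: [0.5709, 0.2466, 0.0352]
ee_rot: [3.141, -0.003, -2.312]
force: [3.3, -1.5, -0.5]
width: 0.0142
tip [0.5709 0.2467 0.0612]
t12.4 p [0.5709 0.2466 0.0352] w0.0142 F [ 3.3 -1.5 -0.5]
slide [0.0002, 0.0013, -0.0016] mm [0.1, 0.7, -0.8] rows 0.0
turn [0.0002, -0.0004, -0.0993] deg [0.1, -0.2, -35.8] rows 5.0
[-0.76825926 -1.18785668 -0.04906386] [ 7.21322914e-01  4.21866872e-01 -3.05048315e-01 -1.02204082e-04
 -8.46808240e-01 -1.46221616e+00]
```

```bash
python3 -m crank '[{"slide":[0,0,0],"turn":[0,0,-0.02],"fingers":-1},{"slide":[0,0,0],"turn":[0,0,-0.04],"fingers":-1},{"slide":[0,0,0],"turn":[0,0,-0.06],"fingers":-1},{"slide":[0,0,0],"turn":[0,0,-0.08],"fingers":-1},{"slide":[0,0,0],"turn":[0,0,-0.099],"fingers":-1}]' 25;python3 -m crank '[{"slide":[0,0,0],"turn":[0,0,0],"fingers":-0.2},{"slide":[0,0,0],"turn":[0,0,0],"fingers":-0.2},{"slide":[0,0,0],"turn":[0,0,0],"fingers":-0.2},{"slide":[0,0,-0.06],"turn":[0,0,0],"fingers":-0.2},{"slide":[0,0,-0.13],"turn":[0,0,0],"fingers":0.1}]' 25;python3 go.py .494 .232 .15 191.3
```

```text
t: 12.82
eef_pos: [0.5721, 0.2461, 0.0353]
ee_rot: [3.141, -0.002, -1.69]
force: [9.6, -4.2, -3.5]
width: 0.0139
t: 13.23
eef_pos: [0.5683, 0.2456, 0.0978]
ee_rot: [3.134, -0.007, -1.698]
force: [1.5, 1.3, 0.6]
width: 0.0371
tip [0.5686 0.2458 0.1238]
t13.2 p [0.5683 0.2456 0.0978] w0.0371 F [1.5 1.3 0.6]
slide [0.0462, 0.1444, -0.051] mm [23.1, 72.2, -25.5] rows 1.9
turn [0.0004, -0.0017, 0.1984] deg [0.2, -0.6, 71.4] rows 10.0
```

```bash
python3 -m crank '[{"slide":[0.2,0,-0.05],"turn":[0,0,0.1],"fingers":0.1},{"slide":[0.2,0,-0.05],"turn":[0,0,0.1],"fingers":0.1},{"slide":[0.2,0,-0.05],"turn":[0,0,0.1],"fingers":0.1},{"slide":[0.2,0,-0.05],"turn":[0,0,0.1],"fingers":0.1},{"slide":[0.2,0,-0.05],"turn":[0,0,0.1],"fingers":0.1}]';python3 go.py .494 .08 .15 191.3
```

```text
t: 13.65
eef_pos: [0.5579, 0.1466, 0.1261]
ee_rot: [3.141, -0.002, -2.33]
force: [0.2, 0.0, -0.1]
width: 0.0482
tip [0.5579 0.1466 0.1521]
t13.7 p [0.5579 0.1466 0.1261] w0.0482 F [ 0.2  0.  -0.1]
slide [0.1845, 0.0009, 0.0046] mm [92.3, 0.5, 2.3] rows 2.2
turn [0.0001, -0.0004, 0.0977] deg [0.0, -0.1, 35.2] rows 4.9
```

```bash
python3 -m crank '[{"slide":[0.185,0,0],"turn":[0,0,0.098],"fingers":0.4},{"slide":[0.185,0,0],"turn":[0,0,0.098],"fingers":0.4},{"slide":[0.185,0,0],"turn":[0,0,0.098],"fingers":0.4},{"slide":[0.185,0,0],"turn":[0,0,0.098],"fingers":0.4},{"slide":[0.185,0,0],"turn":[0,0,0.098],"fingers":0.4}]';python3 go.py .494 .232 .1 191.3
python3 - <<'E'
from h import *
s=grab_frame("side");crop(s,250,150,370,250,6,"s24");t=grab_frame("top");crop(t,185,190,345,300,5,"t24")
cv2.imwrite("pics/top24.png",t[:,:,::-1])
E
```

```text
t: 14.07
eef_pos: [0.4942, 0.0795, 0.126]
ee_rot: [-3.141, -0.003, -2.945]
force: [-0.7, 0.8, 1.3]
width: 0.0612
tip [0.4943 0.0795 0.152 ]
t14.1 p [0.4942 0.0795 0.126 ] w0.0612 F [-0.7  0.8  1.3]
slide [-0.0594, 0.2993, 0.1036] mm [-29.7, 149.7, 51.8] rows 3.9
turn [-0.0001, -0.0004, -0.0001] deg [-0.0, -0.2, -0.0] rows 0.0
```

View pics/s24.png

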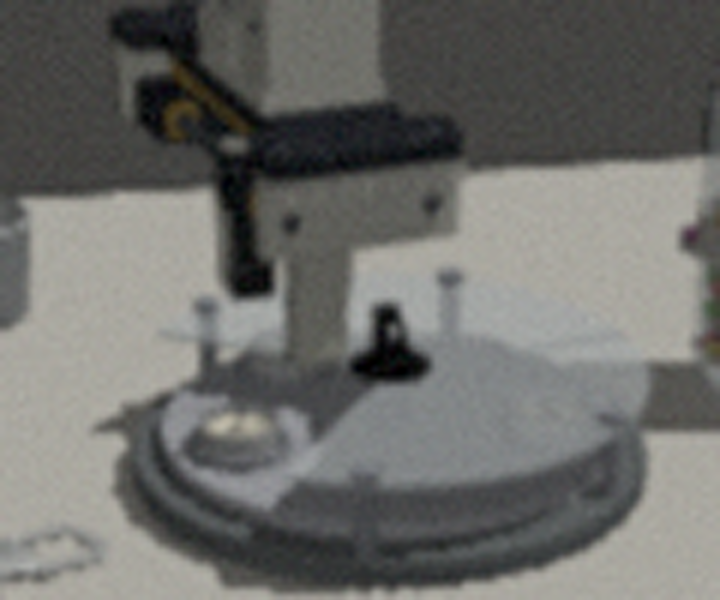

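View pics/t24.png

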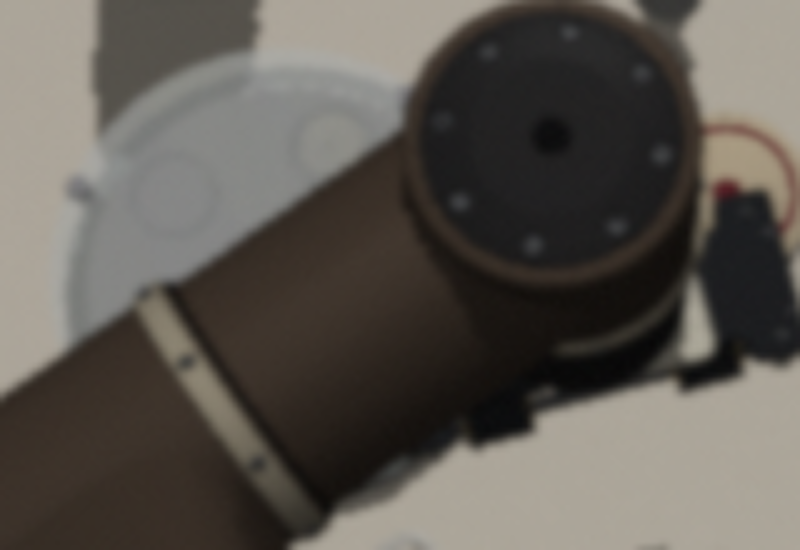

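Run:
```python
from h import *
a=np.radians(-168.7);w=np.array([.5705,.2475])+.078*np.array([np.cos(a),np.sin(a)]);print(w)
for z in(.036,.043):
    p=proj("side",[*w,z]);print(p,(p-[250,150]+.4)*6)
for d in [(.005,0),(0,.005)]:print((proj("side",[w[0]+d[0],w[1]+d[1],.036])-proj("side",[*w,.036]))*6)
```

```text
[0.49401206 0.2322162 ]
[288.08239402 219.73959648] [230.89436415 420.83757888]
[288.0282358  217.48665928] [230.5694148  407.31995566]
[10.53269895 -0.81629103]
[-1.51265434 -4.41362096]
```

```bash
python3 -m crank '[{"slide":[-0.06,0.3,0.03],"turn":[0,0,0],"fingers":0.35},{"slide":[-0.06,0.3,0.03],"turn":[0,0,0],"fingers":0.35},{"slide":[-0.06,0.3,0.03],"turn":[0,0,0],"fingers":0.35},{"slide":[-0.06,0.3,0.06],"turn":[0,0,0],"fingers":0.35},{"slide":[-0.06,0.3,0.1],"turn":[0,0,0],"fingers":0.35}]';python3 go.py .494 .232 .0345 191.3
python3 - <<'E'
from h import *
s=grab_frame("side");crop(s,250,150,370,250,6,"s25")
E
python3 go.py .494 .232 .0345 191.3
```

```text
t: 14.58
eef_pos: [0.4952, 0.2389, 0.0757]
ee_rot: [3.14, 0.001, -2.929]
force: [0.5, 0.6, -0.4]
width: 0.059
tip [0.4952 0.2388 0.1017]
t14.6 p [0.4952 0.2389 0.0757] w0.0590 F [ 0.5  0.6 -0.4]
slide [0.0053, -0.0131, 0.1344] mm [2.6, -6.5, 67.2] rows 1.6
turn [0.0002, 0.0001, 0.0025] deg [0.1, 0.0, 0.9] rows 0.1
tip [0.492  0.2349 0.0967]
t14.6 p [0.4919 0.2348 0.0707] w0.0593 F [-2.3 -2.9 -4.5]
slide [-0.0039, -0.0061, 0.1244] mm [-1.9, -3.0, 62.2] rows 1.5
turn [-0.0004, -0.0012, 0.0022] deg [-0.1, -0.4, 0.8] rows 0.1
```

View pics/s25.png

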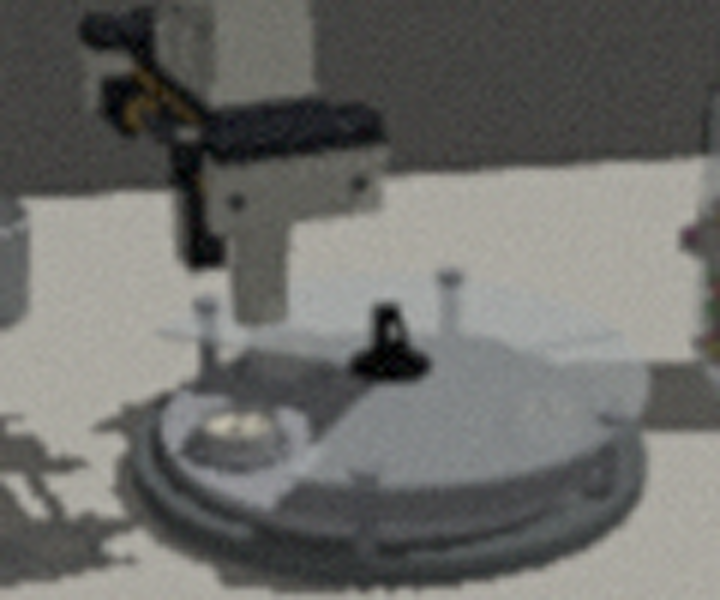

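```bash
python3 -m crank '[{"slide":[-0.001,-0.003,0.03],"turn":[0,0,0],"fingers":0.35},{"slide":[-0.001,-0.003,0.06],"turn":[0,0,0],"fingers":0.35},{"slide":[-0.001,-0.003,0.07],"turn":[0,0,0],"fingers":0.35},{"slide":[-0.001,-0.003,0.07],"turn":[0,0,0],"fingers":0.35},{"slide":[-0.001,-0.003,0.07],"turn":[0,0,0],"fingers":0.35}]';python3 go.py .494 .232 .0345 191.3
```

```text
t: 15.05
eef_pos: [0.4945, 0.2313, 0.0406]
ee_rot: [-3.14, -0.004, -2.936]
force: [0.5, -0.1, 0.4]
width: 0.0592
tip [0.4946 0.2313 0.0666]
t15.1 p [0.4945 0.2313 0.0406] w0.0592 F [ 0.5 -0.1  0.4]
slide [0.0005, 0.0017, 0.0642] mm [0.3, 0.8, 32.1] rows 0.8
turn [-0.0002, -0.0006, 0.0014] deg [-0.1, -0.2, 0.5] rows 0.1
```

```bash
python3 -m crank '[{"slide":[0,0.001,0.03],"turn":[0,0,0],"fingers":0.35},{"slide":[0,0.001,0.05],"turn":[0,0,0],"fingers":0.35},{"slide":[0,0.001,0.06],"turn":[0,0,0],"fingers":0.35},{"slide":[0,0.001,0.063],"turn":[0,0,0],"fingers":0.35},{"slide":[0,0.001,0.063],"turn":[0,0,0],"fingers":0.35}]';python3 go.py .494 .232 .0345 191.3
python3 - <<'E'
from h import *
s=grab_frame("side");crop(s,250,150,370,250,6,"s26")
E
```

```text
t: 15.47
eef_pos: [0.4941, 0.2318, 0.0086]
ee_rot: [-3.14, -0.004, -2.937]
force: [-0.1, -0.2, 0.6]
width: 0.0594
tip [0.4942 0.2319 0.0346]
t15.5 p [0.4941 0.2318 0.0086] w0.0594 F [-0.1 -0.2  0.6]
slide [0.0002, 0.0004, 0.0002] mm [0.1, 0.2, 0.1] rows 0.0
turn [-0.0002, -0.0006, 0.0012] deg [-0.1, -0.2, 0.4] rows 0.1
```

View pics/s26.png

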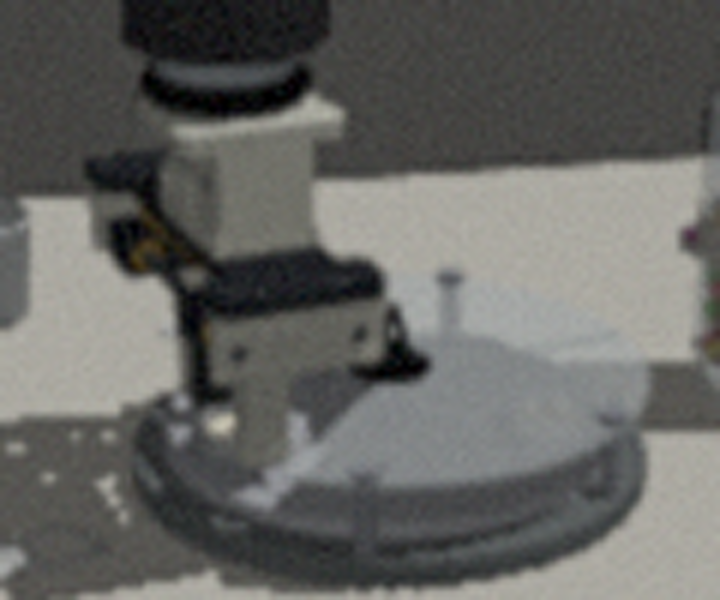

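Good. Close and lift.

```bash
python3 -m crank '[{"slide":[0,0,0],"turn":[0,0,0],"fingers":-0.4},{"slide":[0,0,0],"turn":[0,0,0],"fingers":-0.4},{"slide":[0,0,0],"turn":[0,0,0],"fingers":-0.4},{"slide":[0,0,0],"turn":[0,0,0],"fingers":-0.4},{"slide":[0,0,0],"turn":[0,0,0],"fingers":-0.4}]' 15;python3 -m crank '[{"slide":[0,0,0],"turn":[0,0,0],"fingers":-0.4},{"slide":[0,0,-0.03],"turn":[0,0,0],"fingers":-0.4},{"slide":[0,0,-0.09],"turn":[0,0,0],"fingers":-0.4},{"slide":[0,0,-0.17],"turn":[0,0,0],"fingers":-0.4},{"slide":[0,0,-0.22],"turn":[0,0,0],"fingers":-0.4}]' 15
python3 - <<'E'
from h import *
s=grab_frame("side");crop(s,250,130,370,250,5,"s27")
E
python3 go.py .579 -.270 .125 175.75 20
```

```text
t: 15.93
eef_pos: [0.4943, 0.2321, 0.0089]
ee_rot: [-3.141, -0.003, -2.937]
force: [0.3, -0.2, 1.5]
width: 0.0368
t: 16.35
eef_pos: [0.4953, 0.2325, 0.1217]
ee_rot: [-3.141, -0.001, -2.936]
force: [1.2, 1.1, 0.7]
width: 0.0365
tip [0.4975 0.2341 0.1523]
t16.4 p [0.4976 0.2341 0.1263] w0.0368 F [1.9 0.7 4.3]
slide [0.0642, -1.0155, 0.0488] mm [32.1, -507.7, 24.4] rows 12.2
turn [-0.0073, 0.0559, 0.0442] deg [-2.6, 20.1, 15.9] rows 3.6
```

View pics/s27.png

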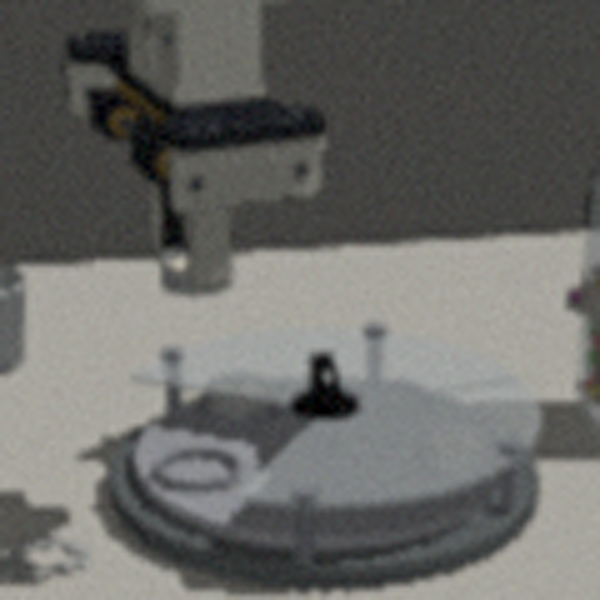

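```bash
python3 -m crank '[{"slide":[0.06,-0.9,0.02],"turn":[0,0,0.044],"fingers":-0.4},{"slide":[0.06,-0.9,0.02],"turn":[0,0,0.044],"fingers":-0.4},{"slide":[0.06,-0.9,0.02],"turn":[0,0,0.044],"fingers":-0.4},{"slide":[0.06,-0.9,0.02],"turn":[0,0,0.044],"fingers":-0.4},{"slide":[0.06,-0.9,0.02],"turn":[0,0,0.044],"fingers":-0.4}]' 15;python3 go.py .579 -.270 .135 175.75 20
```

```text
t: 16.82
eef_pos: [0.5229, 0.0243, 0.1143]
ee_rot: [-3.14, -0.003, 3.07]
force: [2.2, 0.4, -0.4]
width: 0.0365
tip [0.523  0.0243 0.1403]
t16.8 p [0.5229 0.0243 0.1143] w0.0365 F [ 2.2  0.4 -0.4]
slide [-0.136, -0.579, 0.008] mm [-68.0, -289.5, 4.0] rows 7.1
turn [-0.0003, 0.0551, 0.0004] deg [-0.1, 19.8, 0.2] rows 2.8
```

```bash
python3 -m crank '[{"slide":[-0.136,-0.579,0.008],"turn":[0,0.01,0],"fingers":-0.4},{"slide":[-0.136,-0.579,0.008],"turn":[0,0.02,0],"fingers":-0.4},{"slide":[-0.136,-0.579,0.008],"turn":[0,0.03,0],"fingers":-0.4},{"slide":[-0.136,-0.579,0.008],"turn":[0,0.045,0],"fingers":-0.4},{"slide":[-0.136,-0.579,0.008],"turn":[0,0.055,0],"fingers":-0.4}]' 15;python3 go.py .579 -.270 .125 175.75 20
```

```text
t: 17.23
eef_pos: [0.5567, -0.182, 0.1118]
ee_rot: [-3.141, -0.352, 3.07]
force: [2.1, 1.9, -0.0]
width: 0.0367
tip [ 0.5656 -0.1826  0.1362]
t17.2 p [ 0.5567 -0.182   0.1118] w0.0367 F [ 2.1  1.9 -0. ]
slide [-0.0447, -0.1724, 0.0075] mm [-22.4, -86.2, 3.8] rows 2.1
turn [-0.0002, -0.0005, 0.0003] deg [-0.1, -0.2, 0.1] rows 0.0
```

```bash
python3 -m crank '[{"slide":[-0.02,-0.08,0.005],"turn":[0,0,0],"fingers":-0.4},{"slide":[-0.044,-0.14,0.008],"turn":[0,0,0],"fingers":-0.4},{"slide":[-0.044,-0.172,0.02],"turn":[0,0,0],"fingers":-0.4},{"slide":[-0.044,-0.172,0.05],"turn":[0,0,0],"fingers":-0.4},{"slide":[-0.044,-0.172,0.05],"turn":[0,0,0],"fingers":-0.4}]' 15;python3 go.py .5633 -.2686 .0731 175.75 20
python3 - <<'E'
from h import *
s=grab_frame("side");crop(s,310,230,440,370,5,"s28");t=grab_frame("top");crop(t,370,180,500,260,6,"t28")
E
python3 go.py .5633 -.2686 .0731 175.75 20
```

```text
t: 17.65
eef_pos: [0.5593, -0.2668, 0.0777]
ee_rot: [-3.141, -0.354, 3.067]
force: [0.0, 0.2, -0.9]
width: 0.0365
tip [ 0.5683 -0.2675  0.1021]
t17.6 p [ 0.5593 -0.2668  0.0777] w0.0365 F [ 0.   0.2 -0.9]
slide [-0.0111, -0.003, 0.0578] mm [-5.6, -1.5, 28.9] rows 0.7
turn [-0.0, -0.0007, -0.0001] deg [-0.0, -0.3, -0.0] rows 0.0
tip [ 0.5703 -0.2667  0.105 ]
t17.8 p [ 0.5614 -0.2661  0.0806] w0.0368 F [-0.4  0.4  1.4]
slide [-0.009, -0.0046, 0.0647] mm [-4.5, -2.3, 32.3] rows 0.8
turn [-0.0004, -0.0002, 0.0003] deg [-0.1, -0.1, 0.1] rows 0.0
```

View pics/t28.png

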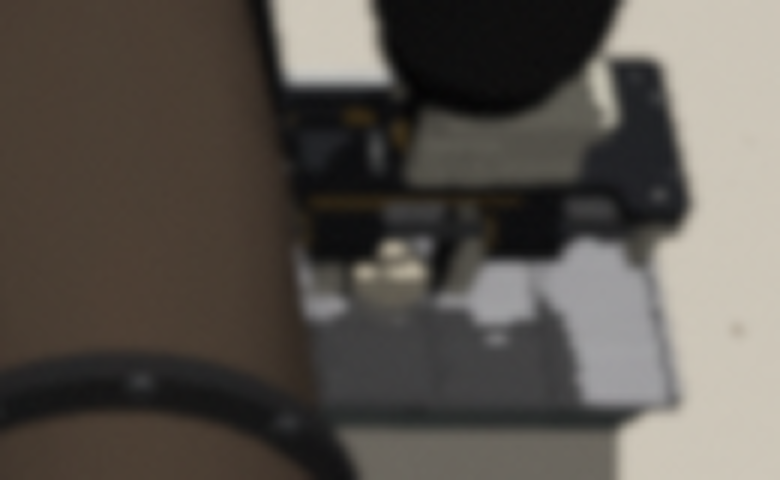

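```bash
python3 -m crank '[{"slide":[-0.006,-0.003,0.03],"turn":[0,0,0],"fingers":-0.4},{"slide":[-0.009,-0.004,0.05],"turn":[0,0,0],"fingers":-0.4},{"slide":[-0.009,-0.004,0.06],"turn":[0,0,0],"fingers":-0.4},{"slide":[-0.009,-0.004,0.062],"turn":[0,0,0],"fingers":-0.4},{"slide":[-0.009,-0.004,0.062],"turn":[0,0,0],"fingers":-0.4}]' 15;python3 go.py .5633 -.2686 .0728 175.75 20
python3 - <<'E'
from h import *
t=grab_frame("top");crop(t,370,180,500,260,6,"t29")
E
python3 go.py .5633 -.2686 .0728 175.75 20
```

```text
t: 18.17
eef_pos: [0.5556, -0.2676, 0.0504]
ee_rot: [-3.14, -0.349, 3.07]
force: [0.3, -0.5, 0.4]
width: 0.0367
tip [ 0.5645 -0.2682  0.0748]
t18.2 p [ 0.5556 -0.2676  0.0504] w0.0367 F [ 0.3 -0.5  0.4]
slide [0.0008, -0.0008, 0.0046] mm [0.4, -0.4, 2.3] rows 0.1
turn [-0.0005, 0.0, 0.0004] deg [-0.2, 0.0, 0.1] rows 0.0
tip [ 0.5648 -0.2684  0.0752]
t18.2 p [ 0.5559 -0.2678  0.0507] w0.0366 F [ 0.5 -0.9  0.2]
slide [0.0012, -0.0005, 0.0055] mm [0.6, -0.2, 2.7] rows 0.1
turn [-0.0005, 0.0001, 0.0004] deg [-0.2, 0.1, 0.1] rows 0.0
```

View pics/t29.png

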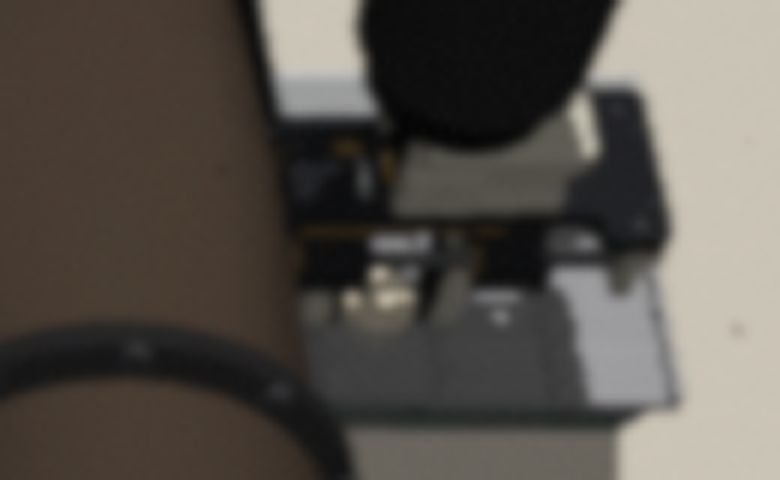

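```bash
python3 -m crank '[{"slide":[0.001,0,0.003],"turn":[0,0,0],"fingers":-0.4},{"slide":[0.001,0,0.005],"turn":[0,0,0],"fingers":-0.4},{"slide":[0.001,0,0.005],"turn":[0,0,0],"fingers":-0.4}]' 15;python3 go.py .5633 -.2686 .0728 175.75 20;  python3 -m crank '[{"slide":[0,0,0],"turn":[0,0,0],"fingers":0.3},{"slide":[0,0,0],"turn":[0,0,0],"fingers":0.3},{"slide":[0,0,0],"turn":[0,0,0],"fingers":0.3},{"slide":[0,0,-0.03],"turn":[0,0,0],"fingers":0.3},{"slide":[0,0,-0.1],"turn":[0,0,0],"fingers":0.3}]' 15;python3 go.py .5703 .247 .14 263.3
```

```text
t: 18.47
eef_pos: [0.5548, -0.2681, 0.0486]
ee_rot: [-3.139, -0.347, 3.069]
force: [-0.3, 0.6, 1.9]
width: 0.0367
tip [ 0.5636 -0.2686  0.073 ]
t18.5 p [ 0.5548 -0.2681  0.0486] w0.0367 F [-0.3  0.6  1.9]
slide [0.0005, 0.0002, 0.0007] mm [0.2, 0.1, 0.3] rows 0.0
turn [-0.0005, 0.0003, 0.0003] deg [-0.2, 0.1, 0.1] rows 0.0
t: 18.88
eef_pos: [0.5676, -0.2681, 0.0914]
ee_rot: [3.141, -0.358, 3.069]
force: [0.1, -0.7, 0.1]
width: 0.0561
tip [ 0.5766 -0.2688  0.1158]
t18.9 p [ 0.5676 -0.2681  0.0914] w0.0561 F [ 0.1 -0.7  0.1]
slide [0.0811, 1.0278, -0.0176] mm [40.5, 513.9, -8.8] rows 12.4
turn [0.0434, -0.0453, -0.2402] deg [15.6, -16.3, -86.5] rows 12.5
```

```bash
python3 -m crank '[{"slide":[0.02,0.1,-0.06],"turn":[0,-0.01,0],"fingers":0.3},{"slide":[0.081,0.9,-0.06],"turn":[0.0434,-0.0453,-0.2402],"fingers":0},{"slide":[0.081,0.9,-0.06],"turn":[0.0434,-0.0453,-0.2402],"fingers":0},{"slide":[0.081,0.9,-0.06],"turn":[0.0434,-0.0453,-0.2402],"fingers":0},{"slide":[0.081,0.9,-0.06],"turn":[0.0434,-0.0453,-0.2402],"fingers":0}]';python3 go.py .5703 .247 .14 263.3
```

```text
t: 19.3
eef_pos: [0.5746, -0.0658, 0.125]
ee_rot: [3.095, -0.196, -2.707]
force: [1.6, 0.0, -0.3]
width: 0.0443
tip [ 0.5797 -0.0648  0.1505]
t19.3 p [ 0.5746 -0.0658  0.125 ] w0.0443 F [ 1.6  0.  -0.3]
slide [-0.2551, 0.5717, -0.0013] mm [-127.6, 285.8, -0.6] rows 7.5
turn [0.0227, -0.0246, -0.1623] deg [8.2, -8.9, -58.4] rows 8.3
```

```bash
python3 -m crank '[{"slide":[-0.255,0.571,-0.001],"turn":[0.0227,-0.0246,-0.1623],"fingers":0},{"slide":[-0.255,0.571,-0.001],"turn":[0.0227,-0.0246,-0.1623],"fingers":0},{"slide":[-0.255,0.571,-0.001],"turn":[0.0227,-0.0246,-0.1623],"fingers":0},{"slide":[-0.255,0.571,-0.001],"turn":[0.0227,-0.0246,-0.1623],"fingers":0},{"slide":[-0.255,0.571,-0.001],"turn":[0.0227,-0.0246,-0.1623],"fingers":0}]';python3 go.py .5703 .247 .12 263.3
python3 - <<'E'
from h import *
s=grab_frame("side");crop(s,310,250,450,390,5,"s30");t=grab_frame("top");crop(t,370,180,500,260,6,"t30")
E
python3 go.py .5703 .247 .12 263.3
```

```text
t: 19.72
eef_pos: [0.5728, 0.1428, 0.1173]
ee_rot: [3.099, -0.072, -2.093]
force: [0.5, -1.1, -0.1]
width: 0.0435
tip [0.5747 0.1439 0.1432]
t19.7 p [0.5728 0.1428 0.1173] w0.0435 F [ 0.5 -1.1 -0.1]
slide [-0.181, 0.1068, 0.0384] mm [-90.5, 53.4, 19.2] rows 2.6
turn [0.0091, -0.0099, -0.0648] deg [3.3, -3.6, -23.3] rows 3.3
tip [0.5747 0.1469 0.1432]
t19.8 p [0.5728 0.1458 0.1173] w0.0439 F [-0.1 -0.5 -0.1]
slide [-0.1761, 0.1031, 0.0387] mm [-88.0, 51.5, 19.3] rows 2.5
turn [0.009, -0.0098, -0.0642] deg [3.2, -3.5, -23.1] rows 3.3
```

View pics/t30.png

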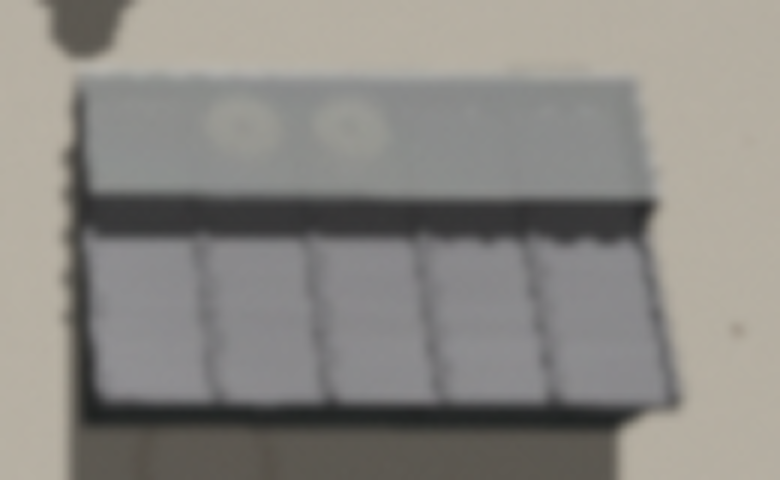

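Second one is home in lane 2. On to the knob.

```bash
python3 -m crank '[{"slide":[-0.176,0.103,0.035],"turn":[0.009,-0.01,-0.064],"fingers":0},{"slide":[-0.176,0.103,0.035],"turn":[0.009,-0.01,-0.064],"fingers":0},{"slide":[-0.176,0.103,0.035],"turn":[0.009,-0.01,-0.064],"fingers":0},{"slide":[-0.176,0.103,0.035],"turn":[0.009,-0.01,-0.064],"fingers":0},{"slide":[-0.176,0.103,0.035],"turn":[0.009,-0.01,-0.064],"fingers":0}]';python3 go.py .5707 .247 .062 263.3
```

```text
t: 20.23
eef_pos: [0.5711, 0.2423, 0.095]
ee_rot: [3.14, -0.001, -1.696]
force: [-0.4, -0.6, -0.0]
width: 0.0434
tip [0.5711 0.2423 0.121 ]
t20.2 p [0.5711 0.2423 0.095 ] w0.0434 F [-0.4 -0.6 -0. ]
slide [-0.0093, 0.0017, 0.118] mm [-4.7, 0.9, 59.0] rows 1.4
turn [0.0003, -0.0002, -0.0013] deg [0.1, -0.1, -0.5] rows 0.1
```

```bash
python3 -m crank '[{"slide":[-0.006,0.001,0.04],"turn":[0,0,-0.001],"fingers":0},{"slide":[-0.006,0.001,0.07],"turn":[0,0,-0.001],"fingers":0},{"slide":[-0.006,0.001,0.1],"turn":[0,0,-0.001],"fingers":0},{"slide":[-0.006,0.001,0.117],"turn":[0,0,-0.001],"fingers":0},{"slide":[-0.006,0.001,0.117],"turn":[0,0,-0.001],"fingers":-0.3}]';python3 go.py .5707 .247 .062 263.3
```

```text
t: 20.65
eef_pos: [0.5708, 0.2431, 0.0351]
ee_rot: [3.138, -0.003, -1.696]
force: [-0.1, 0.2, -0.7]
width: 0.0412
tip [0.5709 0.2432 0.0611]
t20.6 p [0.5708 0.2431 0.0351] w0.0412 F [-0.1  0.2 -0.7]
slide [-0.0076, 0.0012, -0.0019] mm [-3.8, 0.6, -0.9] rows 0.1
turn [0.0006, -0.0005, -0.0012] deg [0.2, -0.2, -0.4] rows 0.1
```

```bash
python3 -m crank '[{"slide":[-0.006,0.001,-0.001],"turn":[0,0,-0.001],"fingers":-0.4},{"slide":[-0.006,0.001,-0.001],"turn":[0,0,-0.001],"fingers":-0.4},{"slide":[-0.006,0.001,-0.001],"turn":[0,0,-0.001],"fingers":-0.4}]' 25;python3 go.py .5707 .247 .062 263.3;python3 -m crank '[{"slide":[0,0,0],"turn":[0,0,0],"fingers":-1},{"slide":[0,0,0],"turn":[0,0,0],"fingers":-1},{"slide":[0,0,0],"turn":[0,0,0],"fingers":-1},{"slide":[0,0,0],"turn":[0,0,0],"fingers":-1}]' 25;python3 go.py .5707 .247 .062 335.3
```

```text
t: 20.9
eef_pos: [0.5724, 0.2483, 0.0387]
ee_rot: [-3.141, 0.001, -1.687]
force: [0.6, 1.2, 0.4]
width: 0.0275
tip [0.5724 0.2483 0.0647]
t20.9 p [0.5724 0.2483 0.0387] w0.0275 F [0.6 1.2 0.4]
slide [0.003, 0.003, 0.0054] mm [1.5, 1.5, 2.7] rows 0.1
turn [-0.0, 0.0001, 0.0002] deg [-0.0, 0.0, 0.1] rows 0.0
t: 21.23
eef_pos: [0.5724, 0.248, 0.0381]
ee_rot: [-3.141, 0.0, -1.686]
force: [3.0, -0.7, 1.3]
width: 0.0135
tip [0.5724 0.248  0.0641]
t21.2 p [0.5724 0.248  0.0381] w0.0135 F [ 3.  -0.7  1.3]
slide [0.0024, 0.0032, 0.0043] mm [1.2, 1.6, 2.1] rows 0.1
turn [-0.0001, -0.0, -0.1998] deg [-0.0, -0.0, -71.9] rows 10.0
```

```bash
python3 -m crank '[{"slide":[0.001,0.001,0],"turn":[0,0,-0.02],"fingers":-1},{"slide":[0.001,0.001,0],"turn":[0,0,-0.04],"fingers":-1},{"slide":[0.001,0.001,0],"turn":[0,0,-0.06],"fingers":-1},{"slide":[0.001,0.001,0],"turn":[0,0,-0.08],"fingers":-1},{"slide":[0.001,0.001,0],"turn":[0,0,-0.1],"fingers":-1}]' 25;python3 -m crank '[{"slide":[0,0,0],"turn":[0,0,-0.02],"fingers":-1},{"slide":[0,0,0],"turn":[0,0,-0.04],"fingers":-1},{"slide":[0,0,0],"turn":[0,0,-0.06],"fingers":-1},{"slide":[0,0,0],"turn":[0,0,-0.08],"fingers":-1},{"slide":[0,0,0],"turn":[0,0,-0.1],"fingers":-1}]' 25;python3 go.py .5707 .247 .062 335.3
```

```text
t: 21.65
eef_pos: [0.5727, 0.2481, 0.0382]
ee_rot: [-3.14, 0.0, -1.055]
force: [6.5, -0.7, -1.8]
width: 0.0136
t: 22.07
eef_pos: [0.5729, 0.2482, 0.0382]
ee_rot: [-3.14, -0.001, -0.43]
force: [7.2, -0.1, -2.7]
width: 0.0132
tip [0.5728 0.2482 0.0642]
t22.1 p [0.5729 0.2482 0.0382] w0.0132 F [ 7.2 -0.1 -2.7]
slide [-0.003, 0.004, 0.0043] mm [-1.5, 2.0, 2.2] rows 0.1
turn [-0.0003, -0.0002, 0.0002] deg [-0.1, -0.1, 0.1] rows 0.0
```

```bash
python3 -m crank '[{"slide":[0,0,0],"turn":[0,0,0],"fingers":-0.2},{"slide":[0,0,0],"turn":[0,0,0],"fingers":-0.2},{"slide":[0,0,0],"turn":[0,0,0],"fingers":-0.2},{"slide":[0,0,-0.06],"turn":[0,0,0],"fingers":-0.2},{"slide":[0,0,-0.13],"turn":[0,0,0],"fingers":0.1}]' 25;python3 go.py .494 .08 .15 191.3;python3 -m crank '[{"slide":[-0.02,0.14,-0.07],"turn":[0,0,0.1],"fingers":0.1},{"slide":[-0.02,0.14,-0.07],"turn":[0,0,0.1],"fingers":0.1},{"slide":[-0.02,0.14,-0.07],"turn":[0,0,0.1],"fingers":0.1},{"slide":[-0.02,0.14,-0.07],"turn":[0,0,0.1],"fingers":0.1},{"slide":[-0.02,0.14,-0.07],"turn":[0,0,0.1],"fingers":0.1}]';python3 go.py .494 .08 .15 191.3
```

```text
t: 22.48
eef_pos: [0.5688, 0.246, 0.1003]
ee_rot: [3.135, 0.004, -0.439]
force: [0.8, 1.3, -0.2]
width: 0.0372
tip [0.569  0.2461 0.1263]
t22.5 p [0.5688 0.246  0.1003] w0.0372 F [ 0.8  1.3 -0.2]
slide [0.0055, 0.3644, -0.045] mm [2.7, 182.2, -22.5] rows 4.4
turn [0.0013, -0.0011, 0.3987] deg [0.5, -0.4, 143.5] rows 20.0
t: 22.9
eef_pos: [0.532, 0.1878, 0.1385]
ee_rot: [3.142, 0.001, -1.07]
force: [-0.0, 0.4, 0.3]
width: 0.0484
tip [0.532  0.1878 0.1645]
t22.9 p [0.532  0.1878 0.1385] w0.0484 F [-0.   0.4  0.3]
slide [0.1526, 0.1702, 0.0288] mm [76.3, 85.1, 14.4] rows 2.8
turn [0.0001, 0.0001, 0.2983] deg [0.0, 0.0, 107.4] rows 15.0
```

```bash
python3 -m crank '[{"slide":[0.15,0.17,0.02],"turn":[0,0,0.1],"fingers":0.1},{"slide":[0.15,0.17,0.02],"turn":[0,0,0.1],"fingers":0.1},{"slide":[0.15,0.17,0.02],"turn":[0,0,0.1],"fingers":0.1},{"slide":[0.15,0.17,0.02],"turn":[0,0,0.1],"fingers":0.1},{"slide":[0.15,0.17,0.02],"turn":[0,0,0.1],"fingers":0.1}]';python3 -m crank '[{"slide":[0,0,0],"turn":[0,0,0.1],"fingers":0.35},{"slide":[0,0,0],"turn":[0,0,0.1],"fingers":0.35},{"slide":[0,0,0],"turn":[0,0,0.1],"fingers":0.35},{"slide":[0,0,0],"turn":[0,0,0.1],"fingers":0.35},{"slide":[0,0,0],"turn":[0,0,0.1],"fingers":0.35}]';python3 go.py .494 .08 .15 191.3
```

```text
t: 23.32
eef_pos: [0.4937, 0.0796, 0.1278]
ee_rot: [3.14, -0.0, -1.697]
force: [0.2, 0.0, 0.2]
width: 0.0485
t: 23.73
eef_pos: [0.4944, 0.0812, 0.1276]
ee_rot: [3.141, -0.001, -2.32]
force: [0.3, -0.8, 0.3]
width: 0.0592
tip [0.4944 0.0812 0.1536]
t23.7 p [0.4944 0.0812 0.1276] w0.0592 F [ 0.3 -0.8  0.3]
slide [0.0023, -0.0011, 0.0072] mm [1.2, -0.5, 3.6] rows 0.1
turn [0.0001, -0.0002, 0.0994] deg [0.0, -0.1, 35.8] rows 5.0
```

```bash
python3 -m crank '[{"slide":[0,0,0],"turn":[0,0,0.1],"fingers":0.35},{"slide":[0,0,0],"turn":[0,0,0.1],"fingers":0.35},{"slide":[0,0,0],"turn":[0,0,0.1],"fingers":0.35},{"slide":[0,0,0],"turn":[0,0,0.1],"fingers":0.35},{"slide":[0,0,0],"turn":[0,0,0.1],"fingers":0.35}]';python3 go.py .494 .232 .11 191.3
python3 - <<'E'
from h import *
s=grab_frame("side");crop(s,250,150,370,250,6,"s31")
E
```

```text
t: 24.15
eef_pos: [0.4944, 0.0812, 0.1276]
ee_rot: [3.142, -0.002, -2.945]
force: [0.9, -0.3, -0.0]
width: 0.0591
tip [0.4944 0.0813 0.1536]
t24.1 p [0.4944 0.0812 0.1276] w0.0591 F [ 0.9 -0.3 -0. ]
slide [-0.0583, 0.2958, 0.0871] mm [-29.2, 147.9, 43.5] rows 3.8
turn [0.0, -0.0003, -0.0001] deg [0.0, -0.1, -0.0] rows 0.0
```

View pics/s31.png

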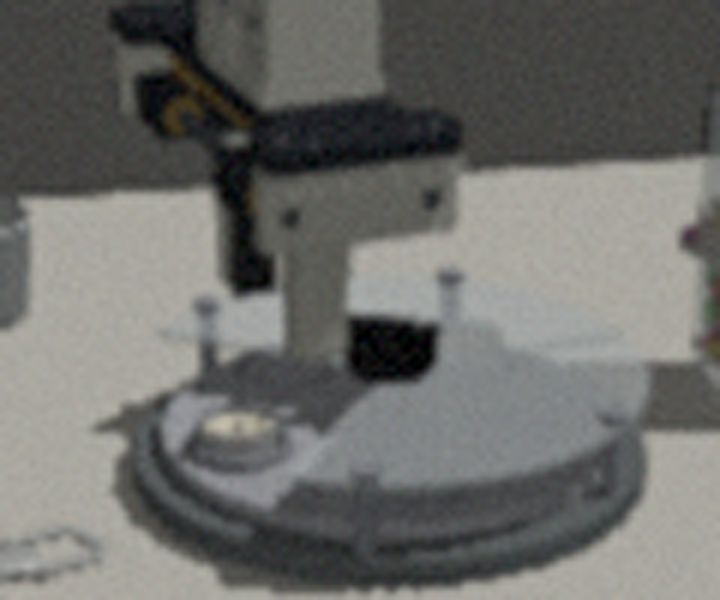

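```bash
python3 -m crank '[{"slide":[-0.02,0.08,0],"turn":[0,0,0],"fingers":0.35},{"slide":[-0.03,0.16,0.02],"turn":[0,0,0],"fingers":0.35},{"slide":[-0.05,0.23,0.04],"turn":[0,0,0],"fingers":0.35},{"slide":[-0.058,0.28,0.06],"turn":[0,0,0],"fingers":0.35},{"slide":[-0.058,0.296,0.08],"turn":[0,0,0],"fingers":0.35}]';python3 -m crank '[{"slide":[0,0,0.03],"turn":[0,0,0],"fingers":0.35},{"slide":[0,0,0.06],"turn":[0,0,0],"fingers":0.35},{"slide":[0,0,0.09],"turn":[0,0,0],"fingers":0.35},{"slide":[0,0,0.09],"turn":[0,0,0],"fingers":0.35},{"slide":[0,0,0.09],"turn":[0,0,0],"fingers":0.35}]';python3 go.py .494 .232 .0345 191.3
```

```text
t: 24.62
eef_pos: [0.4932, 0.2355, 0.0872]
ee_rot: [3.141, -0.0, -2.933]
force: [0.6, -0.2, 0.3]
width: 0.0595
t: 25.03
eef_pos: [0.4924, 0.2313, 0.0421]
ee_rot: [-3.14, -0.003, -2.936]
force: [0.0, -0.4, 0.0]
width: 0.059
tip [0.4925 0.2313 0.0681]
t25.0 p [0.4924 0.2313 0.0421] w0.0590 F [ 0.  -0.4  0. ]
slide [-0.0036, 0.0008, 0.0672] mm [-1.8, 0.4, 33.6] rows 0.8
turn [-0.0002, -0.0005, 0.0014] deg [-0.1, -0.2, 0.5] rows 0.1
```

```bash
python3 -m crank '[{"slide":[-0.003,0.001,0.03],"turn":[0,0,0],"fingers":0.35},{"slide":[-0.003,0.001,0.05],"turn":[0,0,0],"fingers":0.35},{"slide":[-0.003,0.001,0.06],"turn":[0,0,0],"fingers":0.35},{"slide":[-0.003,0.001,0.066],"turn":[0,0,0],"fingers":0.35},{"slide":[-0.003,0.001,0.066],"turn":[0,0,0],"fingers":0.35}]';python3 go.py .494 .232 .0345 191.3;python3 -m crank '[{"slide":[0,0,0],"turn":[0,0,0],"fingers":-0.4},{"slide":[0,0,0],"turn":[0,0,0],"fingers":-0.4},{"slide":[0,0,0],"turn":[0,0,0],"fingers":-0.4},{"slide":[0,0,0],"turn":[0,0,0],"fingers":-0.4},{"slide":[0,0,0],"turn":[0,0,0],"fingers":-0.4}]' 15;python3 go.py .494 .232 .0345 191.3
```

```text
t: 25.45
eef_pos: [0.4941, 0.2325, 0.0094]
ee_rot: [-3.141, -0.002, -2.936]
force: [-0.4, -1.0, 0.5]
width: 0.0589
tip [0.4942 0.2326 0.0354]
t25.4 p [0.4941 0.2325 0.0094] w0.0589 F [-0.4 -1.   0.5]
slide [0.0005, -0.001, 0.0017] mm [0.2, -0.5, 0.9] rows 0.0
turn [-0.0001, -0.0003, 0.0013] deg [-0.0, -0.1, 0.5] rows 0.1
t: 25.87
eef_pos: [0.4945, 0.2331, 0.01]
ee_rot: [3.141, -0.001, -2.936]
force: [-0.5, -0.5, 2.3]
width: 0.0358
tip [0.4945 0.2331 0.036 ]
t25.9 p [0.4945 0.2331 0.01  ] w0.0358 F [-0.5 -0.5  2.3]
slide [0.0015, -0.0019, 0.003] mm [0.7, -0.9, 1.5] rows 0.0
turn [0.0, -0.0001, 0.0013] deg [0.0, -0.0, 0.5] rows 0.1
```

```bash
python3 -m crank '[{"slide":[0,0,0],"turn":[0,0,0],"fingers":-0.4},{"slide":[0,0,-0.03],"turn":[0,0,0],"fingers":-0.4},{"slide":[0,0,-0.09],"turn":[0,0,0],"fingers":-0.4},{"slide":[0,0,-0.17],"turn":[0,0,0],"fingers":-0.4},{"slide":[0,0,-0.22],"turn":[0,0,0],"fingers":-0.4}]' 15
python3 - <<'E'
from h import *
s=grab_frame("side");crop(s,250,130,370,250,5,"s32")
E
python3 go.py .575 -.32 .135 175.75 20
```

```text
t: 26.28
eef_pos: [0.4952, 0.2333, 0.1227]
ee_rot: [3.141, 0.001, -2.936]
force: [0.6, 1.2, -1.1]
width: 0.0359
tip [0.4973 0.2347 0.1533]
t26.3 p [0.4975 0.2348 0.1273] w0.0359 F [2.6 0.4 4.8]
slide [0.0933, -1.1131, 0.0292] mm [46.6, -556.5, 14.6] rows 13.4
turn [-0.0071, 0.0563, 0.0444] deg [-2.6, 20.3, 16.0] rows 3.6
```

View pics/s32.png

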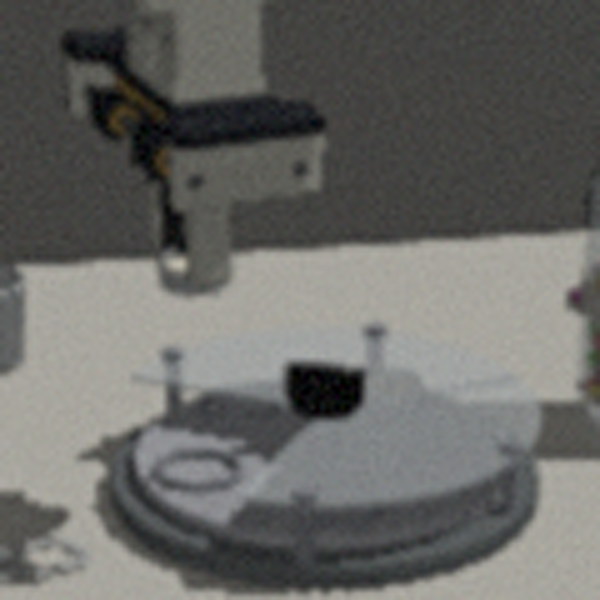

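```bash
python3 -m crank '[{"slide":[0.06,-0.9,0.02],"turn":[0,0,0.044],"fingers":-0.4},{"slide":[0.06,-0.9,0.02],"turn":[0,0,0.044],"fingers":-0.4},{"slide":[0.06,-0.9,0.02],"turn":[0,0,0.044],"fingers":-0.4},{"slide":[0.06,-0.9,0.02],"turn":[0,0,0.044],"fingers":-0.4},{"slide":[0.06,-0.9,0.02],"turn":[0,0,0.044],"fingers":-0.4}]' 15;python3 go.py .575 -.32 .135 175.75 20
```

```text
t: 26.75
eef_pos: [0.523, 0.025, 0.1151]
ee_rot: [-3.142, -0.001, 3.071]
force: [1.2, -0.6, -1.2]
width: 0.0362
tip [0.5231 0.025  0.1411]
t26.8 p [0.523  0.025  0.1151] w0.0362 F [ 1.2 -0.6 -1.2]
slide [-0.1346, -0.6808, 0.0091] mm [-67.3, -340.4, 4.6] rows 8.3
turn [-0.0001, 0.0554, 0.0006] deg [-0.0, 20.0, 0.2] rows 2.8
```

```bash
python3 -m crank '[{"slide":[-0.135,-0.68,0.008],"turn":[0,0.01,0],"fingers":-0.4},{"slide":[-0.135,-0.68,0.008],"turn":[0,0.02,0],"fingers":-0.4},{"slide":[-0.135,-0.68,0.008],"turn":[0,0.03,0],"fingers":-0.4},{"slide":[-0.135,-0.68,0.008],"turn":[0,0.045,0],"fingers":-0.4},{"slide":[-0.135,-0.68,0.008],"turn":[0,0.055,0],"fingers":-0.4}]' 15;python3 go.py .575 -.32 .125 175.75 20
```

```text
t: 27.17
eef_pos: [0.5496, -0.1823, 0.1127]
ee_rot: [3.141, -0.35, 3.071]
force: [1.6, 1.1, 0.4]
width: 0.0358
tip [ 0.5585 -0.1829  0.1372]
t27.2 p [ 0.5496 -0.1823  0.1127] w0.0358 F [1.6 1.1 0.4]
slide [-0.0575, -0.2711, 0.0047] mm [-28.8, -135.6, 2.4] rows 3.3
turn [-0.0001, -0.0002, 0.0005] deg [-0.0, -0.1, 0.2] rows 0.0
```

```bash
python3 -m crank '[{"slide":[-0.02,-0.08,0.003],"turn":[0,0,0],"fingers":-0.4},{"slide":[-0.04,-0.16,0.003],"turn":[0,0,0],"fingers":-0.4},{"slide":[-0.055,-0.23,0.003],"turn":[0,0,0],"fingers":-0.4},{"slide":[-0.057,-0.271,0.02],"turn":[0,0,0],"fingers":-0.4},{"slide":[-0.057,-0.271,0.04],"turn":[0,0,0],"fingers":-0.4}]' 15;python3 -m crank '[{"slide":[0,0,0.015],"turn":[0,0,0],"fingers":-0.4},{"slide":[0,0,0.015],"turn":[0,0,0],"fingers":-0.4},{"slide":[0,0,0.015],"turn":[0,0,0],"fingers":-0.4}]' 15;python3 go.py .5597 -.3187 .0716 175.75 20
```

```text
t: 27.58
eef_pos: [0.5587, -0.3211, 0.0828]
ee_rot: [-3.141, -0.347, 3.066]
force: [-0.2, 0.2, -0.6]
width: 0.0359
t: 27.83
eef_pos: [0.5567, -0.3156, 0.077]
ee_rot: [-3.141, -0.348, 3.071]
force: [0.1, 0.4, 0.9]
width: 0.0361
tip [ 0.5656 -0.3162  0.1014]
t27.8 p [ 0.5567 -0.3156  0.077 ] w0.0361 F [0.1 0.4 0.9]
slide [-0.0096, -0.0058, 0.0599] mm [-4.8, -2.9, 30.0] rows 0.7
turn [-0.0002, 0.0002, 0.0006] deg [-0.1, 0.1, 0.2] rows 0.0
```

```bash
python3 go.py .5603 -.3187 .0739 175.75 20; python3 -m crank '[{"slide":[-0.006,-0.004,0.025],"turn":[0,0,0],"fingers":-0.4},{"slide":[-0.009,-0.006,0.04],"turn":[0,0,0],"fingers":-0.4},{"slide":[-0.009,-0.006,0.05],"turn":[0,0,0],"fingers":-0.4},{"slide":[-0.009,-0.006,0.052],"turn":[0,0,0],"fingers":-0.4},{"slide":[-0.009,-0.006,0.052],"turn":[0,0,0],"fingers":-0.4}]' 15
python3 - <<'E'
from h import *
t=grab_frame("top");crop(t,370,180,500,260,6,"t33")
E
python3 go.py .5603 -.3187 .0739 175.75 20
```

```text
tip [ 0.5656 -0.3162  0.1014]
t27.8 p [ 0.5567 -0.3156  0.077 ] w0.0361 F [0.1 0.4 0.9]
slide [-0.0091, -0.0057, 0.0552] mm [-4.6, -2.8, 27.6] rows 0.7
turn [-0.0002, 0.0002, 0.0006] deg [-0.1, 0.1, 0.2] rows 0.0
t: 28.25
eef_pos: [0.5519, -0.3188, 0.0509]
ee_rot: [-3.141, -0.348, 3.071]
force: [0.4, 0.3, 0.1]
width: 0.0359
tip [ 0.561  -0.3196  0.0757]
t28.3 p [ 0.5522 -0.319   0.0513] w0.0359 F [ 0.2 -0.4  0.1]
slide [0.0004, 0.0018, 0.004] mm [0.2, 0.9, 2.0] rows 0.1
turn [-0.0003, 0.0004, 0.0005] deg [-0.1, 0.1, 0.2] rows 0.0
```

View pics/t33.png

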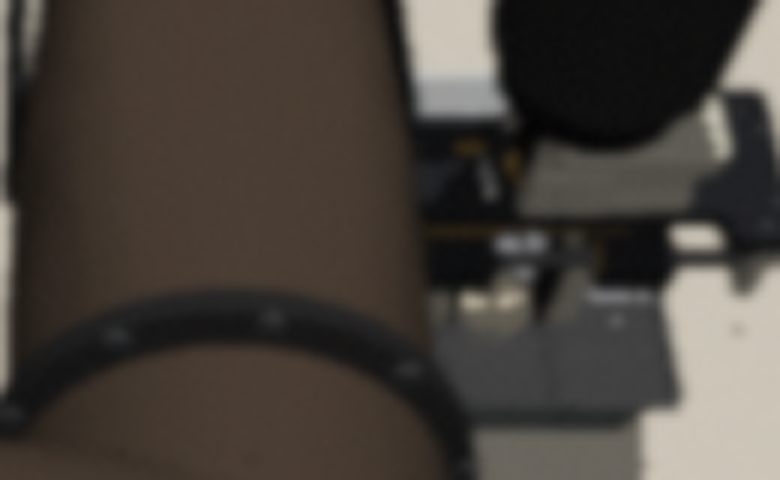

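```bash
python3 -m crank '[{"slide":[0,0.003,0.002],"turn":[0,0,0],"fingers":-0.4},{"slide":[0,0.003,0.004],"turn":[0,0,0],"fingers":-0.4},{"slide":[0,0.003,0.004],"turn":[0,0,0],"fingers":-0.4}]' 15;python3 go.py .5603 -.3187 .0739 175.75 20;  python3 -m crank '[{"slide":[0,0,0],"turn":[0,0,0],"fingers":0.3},{"slide":[0,0,0],"turn":[0,0,0],"fingers":0.3},{"slide":[0,0,0],"turn":[0,0,0],"fingers":0.3},{"slide":[0,0,-0.03],"turn":[0,0,0],"fingers":0.3},{"slide":[0,0,-0.1],"turn":[0,0,0],"fingers":0.3}]' 15;python3 go.py .5715 .247 .14 155.3
```

```text
t: 28.55
eef_pos: [0.5517, -0.3176, 0.0495]
ee_rot: [-3.141, -0.346, 3.07]
force: [-1.0, -0.2, 0.5]
width: 0.0361
tip [ 0.5605 -0.3182  0.0739]
t28.6 p [ 0.5517 -0.3176  0.0495] w0.0361 F [-1.  -0.2  0.5]
slide [0.0005, -0.0009, 0.0001] mm [0.2, -0.4, 0.1] rows 0.0
turn [-0.0003, 0.0005, 0.0004] deg [-0.1, 0.2, 0.2] rows 0.0
t: 28.97
eef_pos: [0.565, -0.3176, 0.0928]
ee_rot: [3.139, -0.355, 3.07]
force: [1.2, 0.1, -0.5]
width: 0.0562
tip [ 0.5741 -0.3183  0.1172]
t29.0 p [ 0.565  -0.3176  0.0928] w0.0562 F [ 1.2  0.1 -0.5]
slide [0.0785, 1.1273, -0.0133] mm [39.3, 563.6, -6.6] rows 13.5
turn [-0.0098, -0.0559, 0.0565] deg [-3.5, -20.1, 20.3] rows 4.0
```

```bash
python3 -m crank '[{"slide":[0.02,0.1,-0.06],"turn":[0,-0.01,0],"fingers":0.3},{"slide":[0.078,0.9,-0.06],"turn":[-0.01,-0.056,0.056],"fingers":0},{"slide":[0.078,0.9,-0.06],"turn":[-0.01,-0.056,0.056],"fingers":0},{"slide":[0.078,0.9,-0.06],"turn":[-0.01,-0.056,0.056],"fingers":0},{"slide":[0.078,0.9,-0.06],"turn":[-0.01,-0.056,0.056],"fingers":0}]';python3 go.py .5715 .247 .14 155.3
python3 - <<'E'
from h import *
print(get_state()["q"].round(2))
E
```

```text
t: 29.38
eef_pos: [0.5723, -0.1158, 0.1273]
ee_rot: [3.136, 0.014, 2.708]
force: [1.3, 1.3, 0.4]
width: 0.0441
tip [ 0.5719 -0.1158  0.1533]
t29.4 p [ 0.5723 -0.1158  0.1273] w0.0441 F [1.3 1.3 0.4]
slide [0.3063, 0.6577, 0.0265] mm [153.2, 328.8, 13.2] rows 8.7
turn [0.001, 0.0022, -0.0003] deg [0.3, 0.8, -0.1] rows 0.1
[ 0.14  0.26 -0.31  0.   -0.99 -2.14]
```

```bash
python3 -m crank '[{"slide":[0.306,0.657,0],"turn":[0,0,0],"fingers":0},{"slide":[0.306,0.657,0],"turn":[0,0,0],"fingers":0},{"slide":[0.306,0.657,0],"turn":[0,0,0],"fingers":0},{"slide":[0.306,0.657,0],"turn":[0,0,0],"fingers":0},{"slide":[0.306,0.657,0],"turn":[0,0,0],"fingers":0}]';python3 go.py .5715 .247 .14 155.3
python3 - <<'E'
from h import *
s=grab_frame("side");crop(s,310,250,450,390,5,"s34");t=grab_frame("top");crop(t,370,180,500,260,6,"t34")
E
python3 go.py .5715 .247 .12 155.3
```

```text
t: 29.8
eef_pos: [0.5703, 0.0932, 0.1265]
ee_rot: [3.138, 0.009, 2.715]
force: [0.9, -1.0, -0.2]
width: 0.0441
tip [0.57   0.0932 0.1525]
t29.8 p [0.5703 0.0932 0.1265] w0.0441 F [ 0.9 -1.  -0.2]
slide [0.1253, 0.281, 0.0248] mm [62.7, 140.5, 12.4] rows 3.7
turn [0.0005, 0.0015, 0.0007] deg [0.2, 0.5, 0.3] rows 0.1
tip [0.5708 0.0963 0.1524]
t29.9 p [0.5711 0.0963 0.1264] w0.0438 F [-0.3 -0.9 -1.1]
slide [0.1232, 0.2751, 0.0646] mm [61.6, 137.6, 32.3] rows 3.7
turn [0.0006, 0.0015, 0.0015] deg [0.2, 0.6, 0.5] rows 0.1
```

View pics/t34.png

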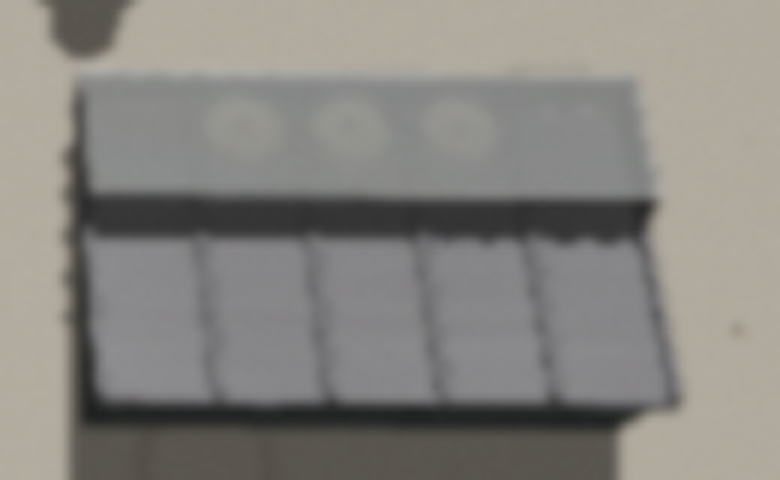

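Three lights in lanes 1–3 at the stop. Now the knob again.

```bash
python3 -m crank '[{"slide":[0.06,0.14,0.02],"turn":[0,0.001,0.001],"fingers":0},{"slide":[0.1,0.22,0.04],"turn":[0,0.001,0.001],"fingers":0},{"slide":[0.123,0.275,0.06],"turn":[0,0.001,0.001],"fingers":0},{"slide":[0.123,0.275,0.06],"turn":[0,0.001,0.001],"fingers":0},{"slide":[0.123,0.275,0.06],"turn":[0,0.001,0.001],"fingers":0}]';python3 go.py .5715 .247 .062 155.3
```

```text
t: 30.32
eef_pos: [0.5715, 0.2457, 0.094]
ee_rot: [3.14, 0.002, 2.712]
force: [0.6, -0.8, 0.5]
width: 0.0437
tip [0.5714 0.2456 0.12  ]
t30.3 p [0.5715 0.2457 0.094 ] w0.0437 F [ 0.6 -0.8  0.5]
slide [0.0013, 0.0022, 0.116] mm [0.7, 1.1, 58.0] rows 1.4
turn [0.0003, 0.0003, 0.0002] deg [0.1, 0.1, 0.1] rows 0.0
```

```bash
python3 -m crank '[{"slide":[0.001,0.002,0.04],"turn":[0,0,0],"fingers":0},{"slide":[0.001,0.002,0.07],"turn":[0,0,0],"fingers":0},{"slide":[0.001,0.002,0.1],"turn":[0,0,0],"fingers":0},{"slide":[0.001,0.002,0.113],"turn":[0,0,0],"fingers":0},{"slide":[0.001,0.002,0.113],"turn":[0,0,0],"fingers":0}]';python3 go.py .5715 .247 .062 155.3
```

```text
t: 30.73
eef_pos: [0.5711, 0.2417, 0.0376]
ee_rot: [-3.141, 0.001, 2.708]
force: [0.3, -0.9, 0.2]
width: 0.0436
tip [0.5711 0.2417 0.0636]
t30.7 p [0.5711 0.2417 0.0376] w0.0436 F [ 0.3 -0.9  0.2]
slide [0.0039, 0.01, 0.0032] mm [1.9, 5.0, 1.6] rows 0.1
turn [-0.0, 0.0001, -0.0004] deg [-0.0, 0.0, -0.2] rows 0.0
```

```bash
python3 -m crank '[{"slide":[0.002,0.007,0.001],"turn":[0,0,0],"fingers":-0.4},{"slide":[0.002,0.007,0.001],"turn":[0,0,0],"fingers":-0.4},{"slide":[0.002,0.007,0.001],"turn":[0,0,0],"fingers":-0.4}]' 25;python3 go.py .5715 .247 .062 155.3
```

```text
t: 30.98
eef_pos: [0.5733, 0.247, 0.0398]
ee_rot: [3.138, 0.003, 2.709]
force: [-0.2, -0.2, 0.3]
width: 0.0301
tip [0.5732 0.2469 0.0658]
t31.0 p [0.5733 0.247  0.0398] w0.0301 F [-0.2 -0.2  0.3]
slide [0.0033, -0.0015, 0.0076] mm [1.7, -0.8, 3.8] rows 0.1
turn [0.0006, 0.0005, -0.0003] deg [0.2, 0.2, -0.1] rows 0.0
```

```bash
python3 -m crank '[{"slide":[0.002,-0.001,0.004],"turn":[0,0,0],"fingers":-1},{"slide":[0.002,-0.001,0.004],"turn":[0,0,0],"fingers":-1},{"slide":[0.002,-0.001,0.004],"turn":[0,0,0],"fingers":-1},{"slide":[0.002,-0.001,0.004],"turn":[0,0,0],"fingers":-1}]' 25;python3 go.py .5715 .247 .062 227.3
```

```text
t: 31.32
eef_pos: [0.5727, 0.2485, 0.0371]
ee_rot: [3.135, 0.004, 2.709]
force: [3.4, 6.8, -4.3]
width: 0.0141
tip [0.5726 0.2483 0.0631]
t31.3 p [0.5727 0.2485 0.0371] w0.0141 F [ 3.4  6.8 -4.3]
slide [0.001, -0.0037, 0.0022] mm [0.5, -1.8, 1.1] rows 0.1
turn [0.0005, 0.0011, -0.2003] deg [0.2, 0.4, -72.1] rows 10.1
```

```bash
python3 -m crank '[{"slide":[0,0,0],"turn":[0,0,-0.02],"fingers":-1},{"slide":[0,0,0],"turn":[0,0,-0.04],"fingers":-1},{"slide":[0,0,0],"turn":[0,0,-0.06],"fingers":-1},{"slide":[0,0,0],"turn":[0,0,-0.08],"fingers":-1},{"slide":[0,0,0],"turn":[0,0,-0.1],"fingers":-1}]' 25;python3 -m crank '[{"slide":[0,0,0],"turn":[0,0,-0.02],"fingers":-1},{"slide":[0,0,0],"turn":[0,0,-0.04],"fingers":-1},{"slide":[0,0,0],"turn":[0,0,-0.06],"fingers":-1},{"slide":[0,0,0],"turn":[0,0,-0.08],"fingers":-1},{"slide":[0,0,0],"turn":[0,0,-0.1],"fingers":-1}]' 25;python3 go.py .5715 .247 .062 227.3;python3 -m crank '[{"slide":[0,0,0],"turn":[0,0,0],"fingers":-0.5},{"slide":[0,0,0],"turn":[0,0,0],"fingers":-0.5},{"slide":[0,0,0],"turn":[0,0,0],"fingers":-0.5}]' 25;python3 go.py .5715 .247 .062 227.3
```

```text
t: 31.73
eef_pos: [0.5727, 0.2484, 0.0371]
ee_rot: [3.139, 0.006, -2.943]
force: [3.4, 5.6, -4.4]
width: 0.0136
t: 32.15
eef_pos: [0.5727, 0.2484, 0.0371]
ee_rot: [-3.14, 0.007, -2.318]
force: [1.9, 5.0, -3.3]
width: 0.0138
tip [0.5725 0.2483 0.0631]
t32.1 p [0.5727 0.2484 0.0371] w0.0138 F [ 1.9  5.  -3.3]
slide [0.0037, -0.0002, 0.0021] mm [1.8, -0.1, 1.1] rows 0.1
turn [-0.0002, 0.0011, -0.0003] deg [-0.1, 0.4, -0.1] rows 0.1
t: 32.4
eef_pos: [0.5713, 0.2462, 0.0367]
ee_rot: [-3.14, 0.003, -2.328]
force: [0.4, -0.7, 0.1]
width: 0.0214
tip [0.5712 0.2461 0.0627]
t32.4 p [0.5713 0.2462 0.0367] w0.0214 F [ 0.4 -0.7  0.1]
slide [-0.0016, 0.0008, 0.0015] mm [-0.8, 0.4, 0.7] rows 0.0
turn [-0.0002, 0.0004, -0.0019] deg [-0.1, 0.1, -0.7] rows 0.1
```

Clicked in; regrip and turn one more.

```bash
python3 -m crank '[{"slide":[-0.001,0.001,0],"turn":[0,0,-0.002],"fingers":-1},{"slide":[-0.001,0.001,0],"turn":[0,0,-0.002],"fingers":-1},{"slide":[-0.001,0.001,0],"turn":[0,0,-0.002],"fingers":-1}]' 25;python3 go.py .5715 .247 .062 299.3;python3 -m crank '[{"slide":[0,0,0],"turn":[0,0,-0.02],"fingers":-1},{"slide":[0,0,0],"turn":[0,0,-0.04],"fingers":-1},{"slide":[0,0,0],"turn":[0,0,-0.06],"fingers":-1},{"slide":[0,0,0],"turn":[0,0,-0.08],"fingers":-1},{"slide":[0,0,0],"turn":[0,0,-0.1],"fingers":-1}]' 25;python3 -m crank '[{"slide":[0,0,0],"turn":[0,0,-0.02],"fingers":-1},{"slide":[0,0,0],"turn":[0,0,-0.04],"fingers":-1},{"slide":[0,0,0],"turn":[0,0,-0.06],"fingers":-1},{"slide":[0,0,0],"turn":[0,0,-0.08],"fingers":-1},{"slide":[0,0,0],"turn":[0,0,-0.1],"fingers":-1}]' 25;python3 go.py .5715 .247 .062 299.3
```

```text
t: 32.65
eef_pos: [0.5715, 0.2471, 0.0367]
ee_rot: [-3.14, 0.003, -2.313]
force: [-0.3, 0.6, 0.3]
width: 0.0135
tip [0.5714 0.2471 0.0627]
t32.6 p [0.5715 0.2471 0.0367] w0.0135 F [-0.3  0.6  0.3]
slide [0.0001, -0.0002, 0.0014] mm [0.1, -0.1, 0.7] rows 0.0
turn [-0.0005, 0.0003, -0.1995] deg [-0.2, 0.1, -71.8] rows 10.0
t: 33.07
eef_pos: [0.5724, 0.2467, 0.0367]
ee_rot: [-3.137, 0.001, -1.682]
force: [5.9, -3.1, -4.1]
width: 0.0135
t: 33.48
eef_pos: [0.5735, 0.2469, 0.0368]
ee_rot: [-3.136, -0.002, -1.057]
force: [10.6, -3.1, -6.8]
width: 0.014
tip [0.5734 0.2469 0.0628]
t33.5 p [0.5735 0.2469 0.0368] w0.0140 F [10.6 -3.1 -6.8]
slide [-0.0021, 0.0034, 0.0015] mm [-1.1, 1.7, 0.7] rows 0.1
turn [-0.0009, -0.0003, 0.0004] deg [-0.3, -0.1, 0.2] rows 0.1
```

Release, lift, swing back to the viewing pose with yaw −168.7°.

```bash
python3 -m crank '[{"slide":[0,0,0],"turn":[0,0,0],"fingers":-0.2},{"slide":[0,0,0],"turn":[0,0,0],"fingers":-0.2},{"slide":[0,0,0],"turn":[0,0,0],"fingers":-0.2},{"slide":[0,0,-0.06],"turn":[0,0,0],"fingers":-0.2},{"slide":[0,0,-0.13],"turn":[0,0,0],"fingers":0.1}]' 25;python3 go.py .494 .08 .15 191.3;python3 -m crank '[{"slide":[0.04,0.08,-0.07],"turn":[0,0,0.1],"fingers":0.35},{"slide":[0.08,0.2,-0.07],"turn":[0,0,0.1],"fingers":0.35},{"slide":[0.08,0.2,-0.07],"turn":[0,0,0.1],"fingers":0.35},{"slide":[0.08,0.2,-0.07],"turn":[0,0,0.1],"fingers":0.35},{"slide":[0.08,0.2,-0.07],"turn":[0,0,0.1],"fingers":0.35}]';python3 go.py .494 .08 .15 191.3
```

```text
t: 33.9
eef_pos: [0.5691, 0.2457, 0.0996]
ee_rot: [3.138, -0.001, -1.064]
force: [0.5, 0.8, -0.4]
width: 0.0373
tip [0.5691 0.2458 0.1256]
t33.9 p [0.5691 0.2457 0.0996] w0.0373 F [ 0.5  0.8 -0.4]
slide [0.217, 0.2922, -0.0476] mm [108.5, 146.1, -23.8] rows 4.4
turn [0.0002, -0.0006, 0.2992] deg [0.1, -0.2, 107.7] rows 15.0
t: 34.32
eef_pos: [0.5021, 0.1623, 0.1377]
ee_rot: [-3.138, 0.003, -1.696]
force: [0.5, -0.6, 0.3]
width: 0.0586
tip [0.502  0.1622 0.1637]
t34.3 p [0.5021 0.1623 0.1377] w0.0586 F [ 0.5 -0.6  0.3]
slide [0.1653, -0.0043, 0.0268] mm [82.7, -2.2, 13.4] rows 2.0
turn [-0.0002, 0.0008, 0.1987] deg [-0.1, 0.3, 71.5] rows 10.0
```

```bash
python3 -m crank '[{"slide":[0.16,0,0.02],"turn":[0,0,0.1],"fingers":0.35},{"slide":[0.16,0,0.02],"turn":[0,0,0.1],"fingers":0.35},{"slide":[0.16,0,0.02],"turn":[0,0,0.1],"fingers":0.35},{"slide":[0.16,0,0.02],"turn":[0,0,0.1],"fingers":0.35},{"slide":[0.16,0,0.02],"turn":[0,0,0.1],"fingers":0.35}]';python3 -m crank '[{"slide":[0,0,0],"turn":[0,0,0.1],"fingers":0.35},{"slide":[0,0,0],"turn":[0,0,0.1],"fingers":0.35},{"slide":[0,0,0],"turn":[0,0,0.1],"fingers":0.35},{"slide":[0,0,0],"turn":[0,0,0.1],"fingers":0.35},{"slide":[0,0,0],"turn":[0,0,0.1],"fingers":0.35}]';python3 go.py .494 .232 .11 191.3
python3 - <<'E'
from h import *
s=grab_frame("side");crop(s,250,150,370,250,6,"s35")
E
```

```text
t: 34.73
eef_pos: [0.4937, 0.0832, 0.1264]
ee_rot: [-3.14, 0.003, -2.321]
force: [0.3, 0.1, 0.4]
width: 0.0589
t: 35.15
eef_pos: [0.4937, 0.0839, 0.1263]
ee_rot: [3.141, 0.003, -2.945]
force: [-0.7, -0.3, 0.1]
width: 0.0592
tip [0.4936 0.0839 0.1523]
t35.1 p [0.4937 0.0839 0.1263] w0.0592 F [-0.7 -0.3  0.1]
slide [-0.0581, 0.2902, 0.0851] mm [-29.0, 145.1, 42.5] rows 3.7
turn [0.0001, 0.0005, -0.0001] deg [0.0, 0.2, -0.0] rows 0.0
```

View pics/s35.png

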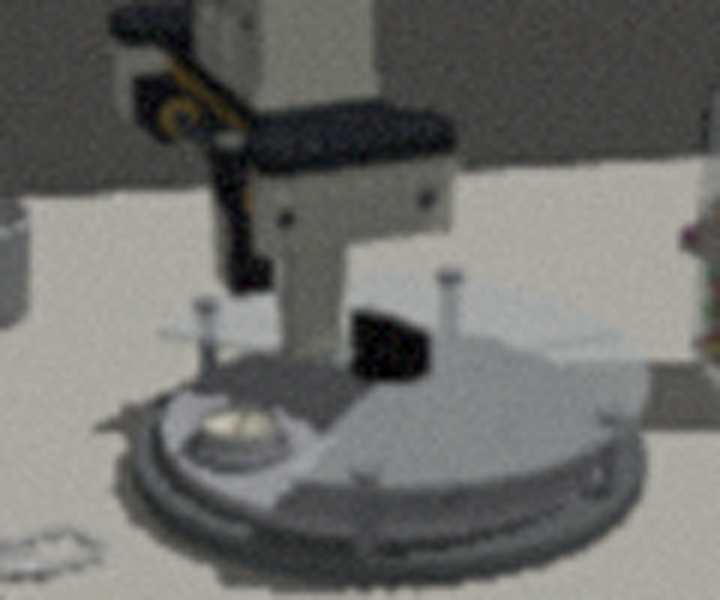

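Light A is in the window at (238,427) again. Same pick.

```bash
python3 -m crank '[{"slide":[-0.02,0.08,0],"turn":[0,0,0],"fingers":0.35},{"slide":[-0.03,0.16,0.02],"turn":[0,0,0],"fingers":0.35},{"slide":[-0.05,0.23,0.04],"turn":[0,0,0],"fingers":0.35},{"slide":[-0.058,0.275,0.06],"turn":[0,0,0],"fingers":0.35},{"slide":[-0.058,0.29,0.08],"turn":[0,0,0],"fingers":0.35}]';python3 -m crank '[{"slide":[0,0,0.03],"turn":[0,0,0],"fingers":0.35},{"slide":[0,0,0.06],"turn":[0,0,0],"fingers":0.35},{"slide":[0,0,0.09],"turn":[0,0,0],"fingers":0.35},{"slide":[0,0,0.09],"turn":[0,0,0],"fingers":0.35},{"slide":[0,0,0.09],"turn":[0,0,0],"fingers":0.35}]';python3 go.py .494 .232 .0345 191.3
```

```text
t: 35.62
eef_pos: [0.4934, 0.2352, 0.0861]
ee_rot: [3.14, 0.004, -2.933]
force: [1.1, 0.5, -0.4]
width: 0.0591
t: 36.03
eef_pos: [0.4927, 0.2311, 0.041]
ee_rot: [-3.141, 0.002, -2.936]
force: [0.4, -0.5, 0.6]
width: 0.0591
tip [0.4926 0.2312 0.067 ]
t36.0 p [0.4927 0.2311 0.041 ] w0.0591 F [ 0.4 -0.5  0.6]
slide [-0.0028, 0.0012, 0.0649] mm [-1.4, 0.6, 32.5] rows 0.8
turn [-0.0001, 0.0002, 0.0013] deg [-0.0, 0.1, 0.5] rows 0.1
```

```bash
python3 -m crank '[{"slide":[-0.002,0.001,0.03],"turn":[0,0,0],"fingers":0.35},{"slide":[-0.002,0.001,0.05],"turn":[0,0,0],"fingers":0.35},{"slide":[-0.002,0.001,0.06],"turn":[0,0,0],"fingers":0.35},{"slide":[-0.002,0.001,0.065],"turn":[0,0,0],"fingers":0.35},{"slide":[-0.002,0.001,0.065],"turn":[0,0,0],"fingers":0.35}]';python3 go.py .494 .232 .0345 191.3;python3 -m crank '[{"slide":[0,0,0],"turn":[0,0,0],"fingers":-0.4},{"slide":[0,0,0],"turn":[0,0,0],"fingers":-0.4},{"slide":[0,0,0],"turn":[0,0,0],"fingers":-0.4},{"slide":[0,0,0],"turn":[0,0,0],"fingers":-0.4},{"slide":[0,0,0],"turn":[0,0,0],"fingers":-0.4}]' 15;python3 go.py .494 .232 .0345 191.3
```

```text
t: 36.45
eef_pos: [0.4941, 0.2323, 0.0088]
ee_rot: [3.141, 0.003, -2.937]
force: [0.2, -0.2, 0.2]
width: 0.0589
tip [0.494  0.2323 0.0348]
t36.5 p [0.4941 0.2323 0.0088] w0.0589 F [ 0.2 -0.2  0.2]
slide [0.0003, -0.0006, 0.0005] mm [0.2, -0.3, 0.3] rows 0.0
turn [0.0, 0.0004, 0.0012] deg [0.0, 0.2, 0.4] rows 0.1
t: 36.87
eef_pos: [0.4944, 0.2328, 0.0093]
ee_rot: [3.141, 0.004, -2.937]
force: [-0.1, -0.1, 2.1]
width: 0.0354
tip [0.4943 0.2328 0.0353]
t36.9 p [0.4944 0.2328 0.0093] w0.0354 F [-0.1 -0.1  2.1]
slide [0.0012, -0.0014, 0.0016] mm [0.6, -0.7, 0.8] rows 0.0
turn [0.0001, 0.0006, 0.0012] deg [0.0, 0.2, 0.4] rows 0.1
```

```bash
python3 -m crank '[{"slide":[0,0,0],"turn":[0,0,0],"fingers":-0.4},{"slide":[0,0,-0.03],"turn":[0,0,0],"fingers":-0.4},{"slide":[0,0,-0.09],"turn":[0,0,0],"fingers":-0.4},{"slide":[0,0,-0.17],"turn":[0,0,0],"fingers":-0.4},{"slide":[0,0,-0.22],"turn":[0,0,0],"fingers":-0.4}]' 15
python3 - <<'E'
from h import *
s=grab_frame("side");crop(s,250,130,370,250,5,"s36")
E
python3 go.py .5862 -.17 .135 175.75 20
```

```text
t: 37.28
eef_pos: [0.4946, 0.2329, 0.122]
ee_rot: [3.141, 0.005, -2.937]
force: [0.8, 1.1, 0.0]
width: 0.0355
tip [0.4966 0.2343 0.1526]
t37.3 p [0.4969 0.2344 0.1266] w0.0357 F [1.8 0.3 5. ]
slide [0.008, -0.8235, 0.0288] mm [4.0, -411.7, 14.4] rows 9.9
turn [-0.0069, 0.057, 0.0443] deg [-2.5, 20.5, 15.9] rows 3.6
```

View pics/s36.png

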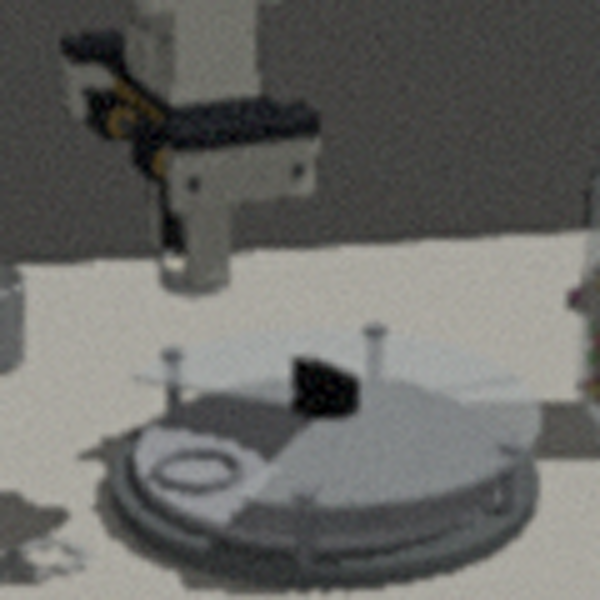

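```bash
python3 -m crank '[{"slide":[0.04,-0.7,0.02],"turn":[0,0,0.044],"fingers":-0.4},{"slide":[0.04,-0.7,0.02],"turn":[0,0,0.044],"fingers":-0.4},{"slide":[0.04,-0.7,0.02],"turn":[0,0,0.044],"fingers":-0.4},{"slide":[0.04,-0.7,0.02],"turn":[0,0,0.044],"fingers":-0.4},{"slide":[0.04,-0.7,0.02],"turn":[0,0,0.044],"fingers":-0.4}]' 15;python3 go.py .5862 -.17 .135 175.75 20
```

```text
t: 37.75
eef_pos: [0.5243, 0.0249, 0.1129]
ee_rot: [3.14, 0.003, 3.07]
force: [1.6, -0.1, -1.1]
width: 0.0353
tip [0.5242 0.0248 0.1389]
t37.8 p [0.5243 0.0249 0.1129] w0.0353 F [ 1.6 -0.1 -1.1]
slide [-0.1335, -0.3799, 0.0045] mm [-66.7, -189.9, 2.2] rows 4.8
turn [0.0002, 0.0561, 0.0005] deg [0.1, 20.2, 0.2] rows 2.8
```

```bash
python3 -m crank '[{"slide":[-0.03,-0.08,0.004],"turn":[0,0.01,0],"fingers":-0.4},{"slide":[-0.05,-0.16,0.004],"turn":[0,0.02,0],"fingers":-0.4},{"slide":[-0.08,-0.23,0.004],"turn":[0,0.03,0],"fingers":-0.4},{"slide":[-0.11,-0.3,0.004],"turn":[0,0.045,0],"fingers":-0.4},{"slide":[-0.133,-0.36,0.004],"turn":[0,0.056,0],"fingers":-0.4}]' 15;python3 go.py .588 -.1704 .12 175.75 20;python3 -m crank '[{"slide":[0,-0.02,0.01],"turn":[0,0,0],"fingers":-0.4},{"slide":[0,-0.02,0.01],"turn":[0,0,0],"fingers":-0.4},{"slide":[0,-0.02,0.01],"turn":[0,0,0],"fingers":-0.4}]' 15;python3 go.py .5713 -.1689 .0736 175.75 20
```

```text
t: 38.17
eef_pos: [0.5787, -0.1606, 0.1109]
ee_rot: [3.139, -0.352, 3.07]
force: [2.3, 0.9, 0.3]
width: 0.0352
tip [ 0.5877 -0.1613  0.1353]
t38.2 p [ 0.5787 -0.1606  0.1109] w0.0352 F [2.3 0.9 0.3]
slide [-0.0126, -0.0183, 0.028] mm [-6.3, -9.2, 14.0] rows 0.4
turn [0.0003, -0.0005, 0.0003] deg [0.1, -0.2, 0.1] rows 0.0
t: 38.42
eef_pos: [0.5749, -0.1685, 0.1043]
ee_rot: [3.14, -0.352, 3.068]
force: [-1.1, 0.4, -0.1]
width: 0.0352
tip [ 0.5838 -0.1691  0.1287]
t38.4 p [ 0.5749 -0.1685  0.1043] w0.0352 F [-1.1  0.4 -0.1]
slide [-0.0147, -0.0016, 0.112] mm [-7.3, -0.8, 56.0] rows 1.4
turn [0.0002, -0.0004, 0.0001] deg [0.1, -0.1, 0.0] rows 0.0
```

```bash
python3 -m crank '[{"slide":[-0.005,-0.001,0.04],"turn":[0,0,0],"fingers":-0.4},{"slide":[-0.01,-0.001,0.07],"turn":[0,0,0],"fingers":-0.4},{"slide":[-0.014,-0.001,0.09],"turn":[0,0,0],"fingers":-0.4},{"slide":[-0.014,-0.001,0.106],"turn":[0,0,0],"fingers":-0.4},{"slide":[-0.014,-0.001,0.106],"turn":[0,0,0],"fingers":-0.4}]' 15
python3 - <<'E'
from h import *
t=grab_frame("top");crop(t,370,180,500,260,6,"t37");s=grab_frame("side");crop(s,310,230,410,310,7,"s37")
E
python3 go.py .5713 -.1689 .0733 175.75 20
```

```text
t: 38.83
eef_pos: [0.5629, -0.1663, 0.0533]
ee_rot: [3.14, -0.35, 3.071]
force: [-0.4, -0.2, -0.6]
width: 0.0358
tip [ 0.5731 -0.1675  0.0791]
t38.9 p [ 0.5643 -0.1669  0.0547] w0.0355 F [0.  0.6 0.6]
slide [-0.0007, -0.003, 0.0121] mm [-0.3, -1.5, 6.1] rows 0.1
turn [0.0, 0.0002, 0.0005] deg [0.0, 0.1, 0.2] rows 0.0
```

View pics/t37.png

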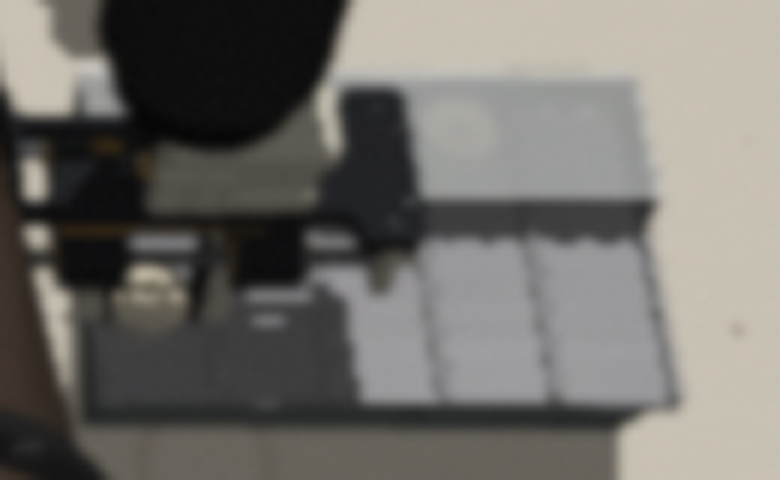

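View pics/s37.png

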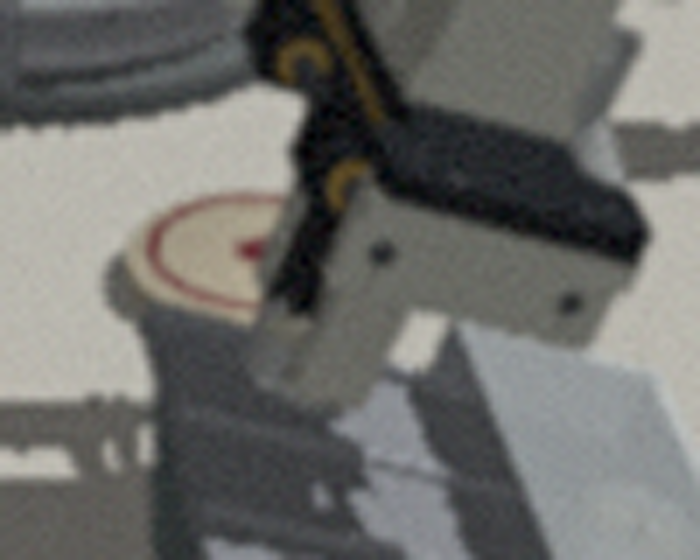

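```bash
python3 -m crank '[{"slide":[-0.001,-0.003,0.006],"turn":[0,0,0],"fingers":-0.4},{"slide":[-0.001,-0.003,0.01],"turn":[0,0,0],"fingers":-0.4},{"slide":[-0.001,-0.003,0.012],"turn":[0,0,0],"fingers":-0.4},{"slide":[-0.001,-0.003,0.012],"turn":[0,0,0],"fingers":-0.4}]' 15;python3 go.py .5713 -.1689 .0733 175.75 20
```

```text
t: 39.27
eef_pos: [0.5631, -0.1689, 0.049]
ee_rot: [3.14, -0.347, 3.07]
force: [1.0, 0.2, 4.2]
width: 0.0355
tip [ 0.5719 -0.1695  0.0734]
t39.3 p [ 0.5631 -0.1689  0.049 ] w0.0355 F [1.  0.2 4.2]
slide [0.0012, 0.0012, 0.0007] mm [0.6, 0.6, 0.3] rows 0.0
turn [0.0, 0.0003, 0.0004] deg [0.0, 0.1, 0.2] rows 0.0
```

```bash
python3 -m crank '[{"slide":[0,0,0],"turn":[0,0,0],"fingers":0.3},{"slide":[0,0,0],"turn":[0,0,0],"fingers":0.3},{"slide":[0,0,0],"turn":[0,0,0],"fingers":0.3},{"slide":[0,0,-0.03],"turn":[0,0,0],"fingers":0.3},{"slide":[0,0,-0.1],"turn":[0,0,0],"fingers":0.3}]' 15;python3 go.py .5715 .247 .14 119.3;python3 go.py .5715 .247 .14 299.3
```

```text
t: 39.68
eef_pos: [0.5754, -0.1692, 0.0915]
ee_rot: [3.139, -0.358, 3.069]
force: [0.0, 0.6, -0.7]
width: 0.0562
tip [ 0.5845 -0.1699  0.1158]
t39.7 p [ 0.5754 -0.1692  0.0915] w0.0562 F [ 0.   0.6 -0.7]
slide [0.0794, 0.8297, -0.0162] mm [39.7, 414.9, -8.1] rows 10.0
turn [-0.0277, -0.0525, 0.1553] deg [-10.0, -18.9, 55.9] rows 8.4
tip [ 0.5845 -0.1699  0.1158]
t39.7 p [ 0.5754 -0.1692  0.0915] w0.0562 F [ 0.   0.6 -0.7]
slide [0.0794, 0.8297, -0.0162] mm [39.7, 414.9, -8.1] rows 10.0
turn [0.0615, -0.0325, -0.3386] deg [22.1, -11.7, -121.9] rows 17.4
```

```bash
python3 -m crank '[{"slide":[0.02,0.1,-0.06],"turn":[0,-0.01,0],"fingers":0.3},{"slide":[0.08,0.75,-0.06],"turn":[0.0615,-0.0325,-0.3386],"fingers":0},{"slide":[0.08,0.75,-0.06],"turn":[0.0615,-0.0325,-0.3386],"fingers":0},{"slide":[0.08,0.75,-0.06],"turn":[0.0615,-0.0325,-0.3386],"fingers":0},{"slide":[0.08,0.75,-0.06],"turn":[0.0615,-0.0325,-0.3386],"fingers":0}]';python3 go.py .5715 .247 .15 299.3
```

```text
t: 40.1
eef_pos: [0.5803, 0.0332, 0.1273]
ee_rot: [3.082, -0.23, -2.699]
force: [1.5, -0.5, -0.8]
width: 0.0442
tip [0.5863 0.0344 0.1526]
t40.1 p [0.5803 0.0332 0.1273] w0.0442 F [ 1.5 -0.5 -0.8]
slide [-0.1644, 0.3951, -0.008] mm [-82.2, 197.5, -4.0] rows 5.1
turn [0.0373, -0.0203, -0.2607] deg [13.4, -7.3, -93.8] rows 13.3
```

```bash
python3 -m crank '[{"slide":[-0.13,0.3,-0.008],"turn":[0.0373,-0.0203,-0.2607],"fingers":0},{"slide":[-0.13,0.3,-0.008],"turn":[0.0373,-0.0203,-0.2607],"fingers":0},{"slide":[-0.13,0.3,-0.008],"turn":[0.0373,-0.0203,-0.2607],"fingers":0},{"slide":[-0.13,0.3,-0.008],"turn":[0.0373,-0.0203,-0.2607],"fingers":0},{"slide":[-0.13,0.3,-0.008],"turn":[0.0373,-0.0203,-0.2607],"fingers":0}]';python3 go.py .5715 .247 .15 299.3
python3 - <<'E'
from h import *
s=grab_frame("side");crop(s,310,250,450,390,5,"s38");t=grab_frame("top");crop(t,370,180,500,260,6,"t38")
E
python3 go.py .5715 .247 .13 299.3
```

```text
t: 40.52
eef_pos: [0.5772, 0.2013, 0.1241]
ee_rot: [3.056, -0.134, -2.071]
force: [0.3, -1.6, 0.4]
width: 0.0438
tip [0.5808 0.2033 0.1498]
t40.5 p [0.5772 0.2013 0.1241] w0.0438 F [ 0.3 -1.6  0.4]
slide [-0.0741, 0.0545, -0.0051] mm [-37.1, 27.3, -2.6] rows 1.1
turn [0.0231, -0.0126, -0.1616] deg [8.3, -4.5, -58.2] rows 8.2
tip [0.5801 0.1988 0.1502]
t40.6 p [0.5764 0.1968 0.1245] w0.0436 F [-0.4 -0.9  0.6]
slide [-0.0878, 0.0545, 0.0343] mm [-43.9, 27.2, 17.1] rows 1.3
turn [0.0234, -0.0128, -0.1624] deg [8.4, -4.6, -58.5] rows 8.3
```

View pics/t38.png

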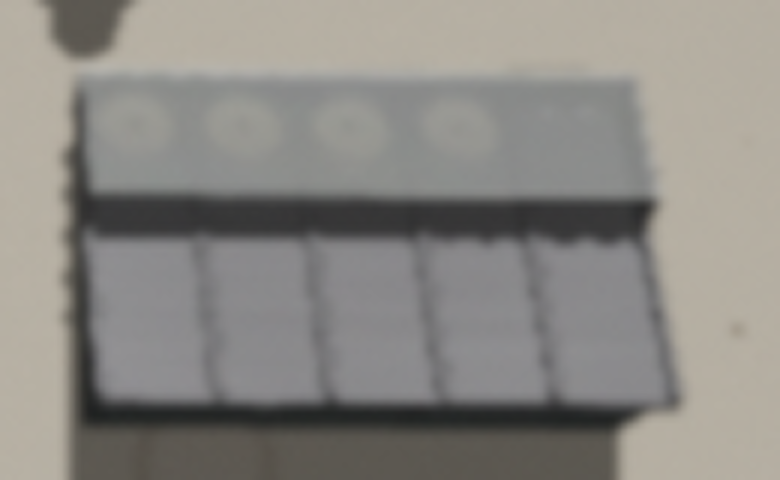

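All four are at the stop in lanes 0–3. One last click to bring the blank back.

```bash
python3 -m crank '[{"slide":[-0.088,0.055,0.02],"turn":[0.0234,-0.0128,-0.1624],"fingers":0},{"slide":[-0.088,0.055,0.02],"turn":[0.0234,-0.0128,-0.1624],"fingers":0},{"slide":[-0.088,0.055,0.02],"turn":[0.0234,-0.0128,-0.1624],"fingers":0},{"slide":[-0.088,0.055,0.02],"turn":[0.0234,-0.0128,-0.1624],"fingers":0},{"slide":[-0.088,0.055,0.02],"turn":[0.0234,-0.0128,-0.1624],"fingers":0}]';python3 go.py .5715 .247 .13 299.3
```

```text
t: 41.03
eef_pos: [0.5736, 0.2449, 0.1108]
ee_rot: [3.091, -0.043, -1.468]
force: [-0.8, 0.1, -0.4]
width: 0.0439
tip [0.5747 0.2462 0.1367]
t41.0 p [0.5736 0.2449 0.1108] w0.0439 F [-0.8  0.1 -0.4]
slide [-0.0051, 0.003, 0.0135] mm [-2.6, 1.5, 6.8] rows 0.2
turn [0.0093, -0.0051, -0.0651] deg [3.4, -1.8, -23.4] rows 3.3
```

```bash
python3 -m crank '[{"slide":[-0.005,0.003,0.013],"turn":[0.0093,-0.005,-0.065],"fingers":0},{"slide":[-0.005,0.003,0.013],"turn":[0.0093,-0.005,-0.065],"fingers":0},{"slide":[-0.005,0.003,0.013],"turn":[0.0093,-0.005,-0.065],"fingers":0},{"slide":[-0.005,0.003,0.013],"turn":[0.0093,-0.005,-0.065],"fingers":0},{"slide":[-0.005,0.003,0.013],"turn":[0.0093,-0.005,-0.065],"fingers":0}]';python3 go.py .5715 .247 .063 299.3
```

```text
t: 41.45
eef_pos: [0.5716, 0.2463, 0.1049]
ee_rot: [3.142, -0.0, -1.065]
force: [1.6, -0.4, -0.3]
width: 0.0436
tip [0.5716 0.2463 0.1309]
t41.5 p [0.5716 0.2463 0.1049] w0.0436 F [ 1.6 -0.4 -0.3]
slide [-0.0014, -0.0006, 0.1357] mm [-0.7, -0.3, 67.9] rows 1.6
turn [0.0, -0.0, -0.0009] deg [0.0, -0.0, -0.3] rows 0.0
```

```bash
python3 -m crank '[{"slide":[-0.001,0,0.04],"turn":[0,0,-0.001],"fingers":0},{"slide":[-0.001,0,0.08],"turn":[0,0,-0.001],"fingers":0},{"slide":[-0.001,0,0.11],"turn":[0,0,-0.001],"fingers":0},{"slide":[-0.001,0,0.13],"turn":[0,0,-0.001],"fingers":0},{"slide":[-0.001,0,0.135],"turn":[0,0,-0.001],"fingers":0}]';python3 -m crank '[{"slide":[0,0,0],"turn":[0,0,0],"fingers":-0.2},{"slide":[0,0,0],"turn":[0,0,0],"fingers":-0.4}]' 25; python3 go.py .5715 .247 .063 299.3
```

```text
t: 41.87
eef_pos: [0.5706, 0.2469, 0.0352]
ee_rot: [3.138, -0.001, -1.059]
force: [-0.3, -0.5, -0.2]
width: 0.0438
t: 42.03
eef_pos: [0.572, 0.2484, 0.0379]
ee_rot: [-3.141, -0.001, -1.056]
force: [0.3, 0.2, 0.0]
width: 0.0351
tip [0.572  0.2484 0.0639]
t42.0 p [0.572  0.2484 0.0379] w0.0351 F [0.3 0.2 0. ]
slide [0.0019, 0.0022, 0.0017] mm [0.9, 1.1, 0.9] rows 0.0
turn [-0.0002, -0.0001, 0.0006] deg [-0.1, -0.0, 0.2] rows 0.0
```

```bash
python3 -m crank '[{"slide":[0.001,0.002,0.002],"turn":[0,0,0],"fingers":-1},{"slide":[0.001,0.002,0.002],"turn":[0,0,0],"fingers":-1},{"slide":[0.001,0.002,0.002],"turn":[0,0,0],"fingers":-1},{"slide":[0.001,0.002,0.002],"turn":[0,0,0],"fingers":-1},{"slide":[0.001,0.002,0.002],"turn":[0,0,0],"fingers":-1}]' 25;python3 go.py .5715 .247 .063 371.3;python3 -m crank '[{"slide":[0,0,0],"turn":[0,0,-0.02],"fingers":-1},{"slide":[0,0,0],"turn":[0,0,-0.04],"fingers":-1},{"slide":[0,0,0],"turn":[0,0,-0.06],"fingers":-1},{"slide":[0,0,0],"turn":[0,0,-0.08],"fingers":-1},{"slide":[0,0,0],"turn":[0,0,-0.1],"fingers":-1}]' 25;python3 -m crank '[{"slide":[0,0,0],"turn":[0,0,-0.02],"fingers":-1},{"slide":[0,0,0],"turn":[0,0,-0.04],"fingers":-1},{"slide":[0,0,0],"turn":[0,0,-0.06],"fingers":-1},{"slide":[0,0,0],"turn":[0,0,-0.08],"fingers":-1},{"slide":[0,0,0],"turn":[0,0,-0.1],"fingers":-1}]' 25;python3 go.py .5715 .247 .063 371.3
```

```text
t: 42.45
eef_pos: [0.5725, 0.2485, 0.0372]
ee_rot: [-3.137, -0.0, -1.054]
force: [3.9, 1.0, -2.8]
width: 0.0136
tip [0.5724 0.2485 0.0632]
t42.5 p [0.5725 0.2485 0.0372] w0.0136 F [ 3.9  1.  -2.8]
slide [0.0016, 0.0033, 0.0005] mm [0.8, 1.7, 0.2] rows 0.0
turn [-0.0006, -0.0005, -0.1991] deg [-0.2, -0.2, -71.7] rows 10.0
t: 42.87
eef_pos: [0.5725, 0.2485, 0.0372]
ee_rot: [-3.138, -0.003, -0.423]
force: [4.2, 0.8, -1.7]
width: 0.0135
t: 43.28
eef_pos: [0.5725, 0.2483, 0.0372]
ee_rot: [-3.141, -0.004, 0.202]
force: [4.7, 0.9, -1.5]
width: 0.0135
tip [0.5724 0.2483 0.0632]
t43.3 p [0.5725 0.2483 0.0372] w0.0135 F [ 4.7  0.9 -1.5]
slide [-0.0024, 0.0022, 0.0005] mm [-1.2, 1.1, 0.2] rows 0.0
turn [-0.0001, -0.0006, 0.0008] deg [-0.0, -0.2, 0.3] rows 0.1
```

Release, lift clear and back off to the right for a final look.

```bash
python3 -m crank '[{"slide":[0,0,0],"turn":[0,0,0],"fingers":-0.2},{"slide":[0,0,0],"turn":[0,0,0],"fingers":-0.2},{"slide":[0,0,0],"turn":[0,0,0],"fingers":-0.2},{"slide":[0,0,-0.06],"turn":[0,0,0],"fingers":-0.2},{"slide":[0,0,-0.13],"turn":[0,0,0],"fingers":-0.2}]' 25;python3 go.py .45 -.02 .2 371.3;python3 -m crank '[{"slide":[-0.04,0.05,-0.12],"turn":[0,0,0],"fingers":0},{"slide":[-0.3,0.48,-0.15],"turn":[0,0,0],"fingers":0},{"slide":[-0.3,0.48,-0.15],"turn":[0,0,0],"fingers":0},{"slide":[-0.3,0.48,-0.15],"turn":[0,0,0],"fingers":0},{"slide":[-0.3,0.48,-0.15],"turn":[0,0,0],"fingers":0}]'
```

```text
t: 43.7
eef_pos: [0.5685, 0.246, 0.0991]
ee_rot: [3.138, 0.006, 0.192]
force: [1.1, 0.4, -0.2]
width: 0.0347
tip [0.5686 0.2461 0.1251]
t43.7 p [0.5685 0.246  0.0991] w0.0347 F [ 1.1  0.4 -0.2]
slide [-0.3349, 0.4775, -0.1464] mm [-167.5, 238.8, -73.2] rows 7.2
turn [0.0005, 0.0009, -0.0009] deg [0.2, 0.3, -0.3] rows 0.1
t: 44.12
eef_pos: [0.503, 0.0739, 0.1623]
ee_rot: [3.142, -0.001, 0.193]
force: [0.2, -0.6, 0.1]
width: 0.0441
```

```bash
python3 go.py .42 -.25 .22 371.3;python3 -m crank '[{"slide":[-0.28,0.6,-0.04],"turn":[0,0,0],"fingers":0},{"slide":[-0.28,0.6,-0.04],"turn":[0,0,0],"fingers":0},{"slide":[-0.28,0.6,-0.04],"turn":[0,0,0],"fingers":0},{"slide":[-0.28,0.6,-0.04],"turn":[0,0,0],"fingers":0},{"slide":[-0.28,0.6,-0.04],"turn":[0,0,0],"fingers":0}]';python3 -m crank '[{"slide":[-0.09,0.26,0],"turn":[0,0,0],"fingers":0},{"slide":[-0.09,0.26,0],"turn":[0,0,0],"fingers":0},{"slide":[-0.09,0.26,0],"turn":[0,0,0],"fingers":0},{"slide":[-0.09,0.26,0],"turn":[0,0,0],"fingers":0},{"slide":[-0.09,0.26,0],"turn":[0,0,0],"fingers":0}]'
python3 - <<'E'
from h import *
s=grab_frame("side");cv2.imwrite("pics/side40.png",s[:,:,::-1]);t=grab_frame("top");crop(t,185,190,345,300,5,"t40");cv2.imwrite("pics/top40.png",t[:,:,::-1]);crop(s,250,150,370,250,6,"s40")
E
```

```text
tip [0.503  0.0739 0.1883]
t44.1 p [0.503  0.0739 0.1623] w0.0441 F [ 0.2 -0.6  0.1]
slide [-0.2871, 0.604, -0.0635] mm [-143.5, 302.0, -31.7] rows 8.1
turn [0.0, -0.0001, -0.0007] deg [0.0, -0.0, -0.3] rows 0.0
t: 44.53
eef_pos: [0.4535, -0.1281, 0.175]
ee_rot: [3.141, -0.001, 0.193]
force: [1.4, -0.5, 0.3]
width: 0.0441
t: 44.95
eef_pos: [0.4347, -0.2655, 0.1742]
ee_rot: [3.142, 0.0, 0.188]
force: [0.5, 0.8, 0.1]
width: 0.0437
```

View pics/top40.png

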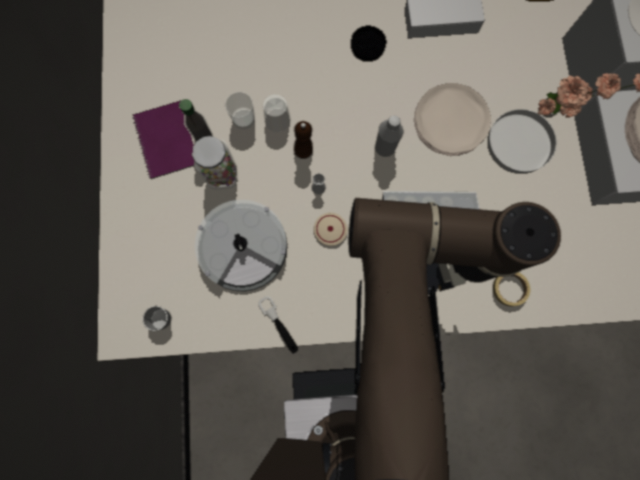

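View pics/t40.png

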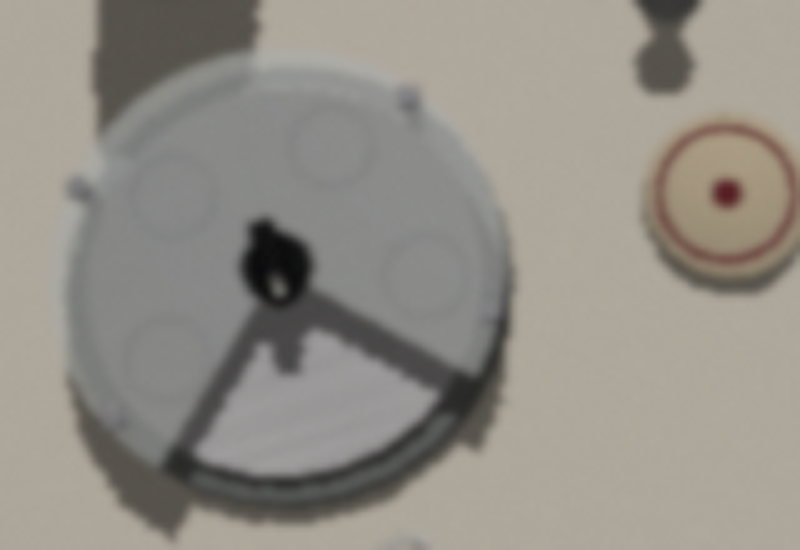

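View pics/side40.png

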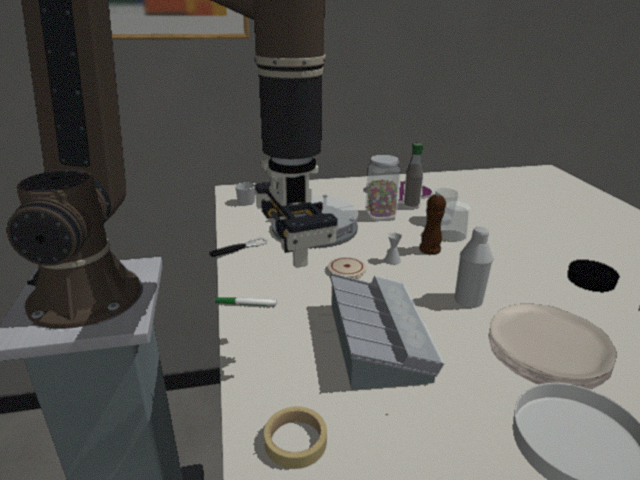

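Run:
```python
from h import *
st=get_state();print(st["t"],st["q"].round(3),st["eef_pos"],st["ee_rot"],proj("side",st["eef_pos"]),proj("top",st["eef_pos"]))
s=grab_frame("side");t=grab_frame("top");cv2.imwrite("pics/c41.png",np.vstack([s,t])[:,:,::-1][::1,::1]);cv2.imwrite("pics/side41.png",s[:,:,::-1]);cv2.imwrite("pics/top41.png",t[:,:,::-1])
print(get_state()["t"],np.abs(s.astype(int)-cv2.imread("pics/side40.png")[:,:,::-1]).mean(),np.abs(t.astype(int)-cv2.imread("pics/top40.png")[:,:,::-1]).mean())
```

```text
45.05 [-0.157  0.104 -0.387 -0.    -1.08   1.92 ] [ 0.43527524 -0.26317129  0.17425099] [-3.14138433e+00 -7.10742621e-05  1.91363202e-01] [293.43405418 268.1096948 ] [445.68680576 273.56141774]
45.15 3.4468370225694445 0.7462174479166667
```

View pics/side41.png

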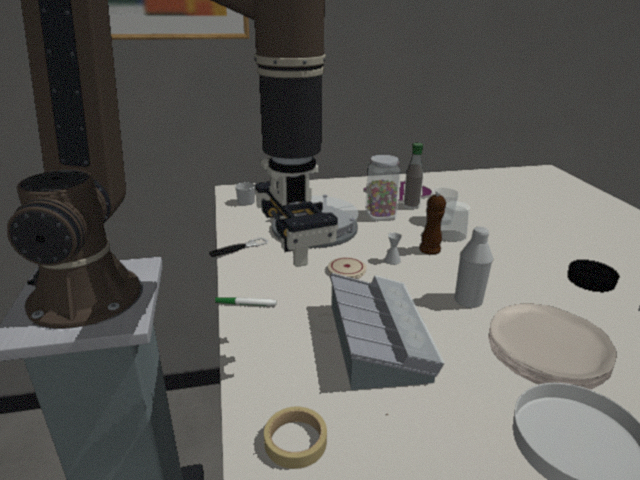

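View pics/top41.png

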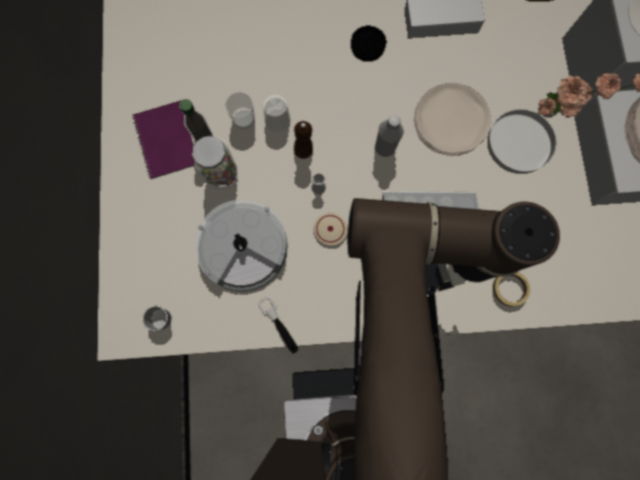

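Run:
```python
from h import *
n=np.array([.341,-.0253,.940]);x=np.array([.9372,-.0694,-.342]);
for i,l in enumerate([(.5676,-.1704),(.5639,-.2203),(.5602,-.2701),(.5565,-.32)]):
    p=np.array([*l,.0636])+.096*x+.011*n
    print(i,((proj("top",p)-[370,180]+.4)*6).round(1),((proj("side",p)-[310,250]+.4)*5).round(1))
s=grab_frame("side");crop(s,370,270,450,370,7,"s42")
```

```text
0 [135.5 132.1] [416.1 208.2]
1 [243.4 132.1] [447.9 275.6]
2 [351.2 132. ] [482.7 349.2]
3 [459.2 132. ] [521.  430.2]
```

View pics/s42.png

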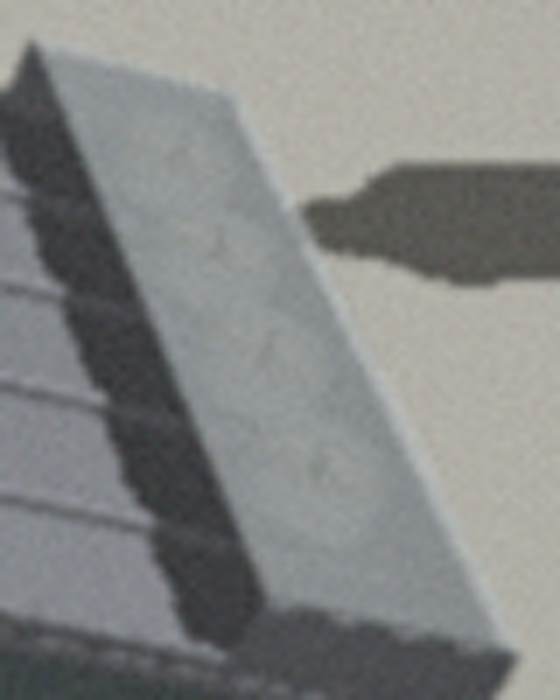

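View pics/s38.png

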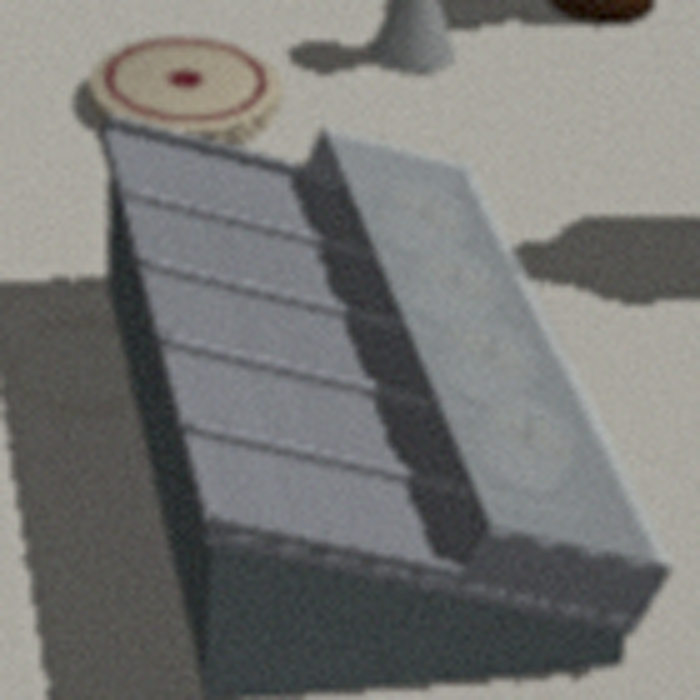

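```bash
python3 -c "
from station import *
print(job_done(), get_state()['t'])"
```

```text
the job is handed in; nothing more can be done
the job is handed in; nothing more can be done
```

I restocked the rack and handed the job in at about 45 s of the 210 s allowed. The loose tealight went in lane 1. The turntable held three more, which went in lanes 2, 3 and 0. Lane 4 is empty. I turned the knob five clicks counter-clockwise, one full turn.

**Last checks:**
- **Tealights:** all four show wick up under the hood in their own lanes. Their wicks are in line, within about 1 pixel of where a light at the stop should be seen.
- **Turntable:** all four cups are empty, the blank place is back in the window, and the knob and cups look the same as at the start. I judged the click by eye only, because the table angle isn't in the robot's state.
- **Jigger and steel cup:** both are still upright where they started.
- **Arm:** it was clear of everything when I handed in.

**What disagreed:**
- **Fingertip position:** the fingertips touched the counter when the reported TCP height was −26 mm, so they sit 26 mm short of the reported TCP. I found this with a slow touch-down that reached about 31 N and corrected for it in every later move.
- **Side camera:** it read about 1–2 pixels off against the top camera. I placed things by the top camera.

I saw no grip slip and no knock to the loose tealight.

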